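# Pack up the display stand's middle foot with shims

### The job

The middle foot of the dark wood display stand hangs above the counter. Slide wooden shim plates from the red tray under it, one at a time and one flat on another, each pushed fully home against the back stop, until the foot presses on them and the gap feels snug. Leave the shims you do not need in the tray, let go of everything, and do not disturb the other goods.

Things in the scene. Friction and masses are not known exactly. Their poses are not given: they have to be found in the camera images.
- mouth (a point): Point on the counter (height 0) at the middle of the mouth of the gap under the stand. x points level into the gap (the way shims slide in), y left of that, z up. Fixed in a run. Before it (x below 0) is bare counter, which is also the gap's floor. The stand's front rail is right over it (x 2 to 16), from 78 mm height up, so a gripper must keep in front of it.
- stand: Dark wood display stand, fixed, 280 wide (y -140 to 140), 200 deep (x 0 to 200), 156 mm tall, with a blue jar and a red box fixed on top; origin and axes as mouth. Front legs at y = -125 and 125, 24 mm thick.
- home (a point): Point on the counter over which the centre of every shim lies when fully home: 9 mm before the mouth (x = -9 mm). The shim's nose is then against the stand's fixed wooden back stop (face at x = 66 mm, 50 mm tall, 90 wide) and 84 mm of its tail sticks out in front of the mouth.
- foot_post: Brass housing of the sprung foot; fixed, origin on the counter at the mouth. The black rubber foot below it is 30 mm wide; its flat sole is at x 35 to 61 from the mouth, and a ramp rises from it toward the mouth, 12 mm up at x = 6. The sole hangs 9.5 to 18.5 mm over the counter, set differently each time and not given: it must be felt.
- sole (a point): Point on the counter under the middle of the sole (x = 48 mm from the mouth). The foot gives 9 mm upward, then is solid; it presses with 2 N at first touch and 0.65 N more per mm. Snug: it presses with over 1.5 N. A free shim slides to the stop with under 2 N; a snug one meets the ramp earlier (shim centre at x -65 to -35) and takes 3 to 20 N to push on home. Two or three shims are needed.
- tray: Red tray, 166 (x) x 290 (y) x 18 mm, fixed; origin under its centre. Four shims lie flat in it along x, in slots at y = -99, -33, 33, 99, on a floor 4 mm thick. Red blocks 18 mm high stand beside both ends of each shim (40 to 78 mm off the tray's middle line), so a shim can be grasped only about its middle, where 30 mm is free between neighbours.
- shim1_c (a point): Centre (half-way up) of a flat pale wooden shim plate, 150 (x) x 36 (y) x 8 (z) mm, 45 g or so, both ends alike; point axes along these sides. It starts in the red tray; its top is 4 mm over this point.
- shim2_c (a point): Centre (half-way up) of a flat pale wooden shim plate, 150 (x) x 36 (y) x 8 (z) mm, 45 g or so, both ends alike; point axes along these sides. It starts in the red tray; its top is 4 mm over this point.
- shim3_c (a point): Centre (half-way up) of a flat pale wooden shim plate, 150 (x) x 36 (y) x 8 (z) mm, 45 g or so, both ends alike; point axes along these sides. It starts in the red tray; its top is 4 mm over this point.
- shim4_c (a point): Centre (half-way up) of a flat pale wooden shim plate, 150 (x) x 36 (y) x 8 (z) mm, 45 g or so, both ends alike; point axes along these sides. It starts in the red tray; its top is 4 mm over this point.
- brush_pot: Bystander, not to be disturbed: white ceramic cup for brushes, 84 mm across, 110 tall; origin under its centre.
- tea_tin: Bystander, not to be disturbed: green tin with red lid, 70 mm across, 110 tall; origin under its centre.
- plinth: Bystander, not to be disturbed: small dark wood plinth, 100 x 140 x 45 mm; origin under its centre.
- slab: Bystander, not to be disturbed: dark grey stone slab, 130 x 85 x 20 mm; origin under its centre.
- gift_box: Bystander, not to be disturbed: orange box, 150 x 90 x 45 mm; origin under its centre.

How it is judged:
By the outcome, as a careful person would: the job done as asked, in the order asked, and still so for the second after the job is handed in, with the robot touching nothing.
It also fails if it takes over 72 s, if anything falls off the work surface, if the arm or the gripper's body presses on something with over 40 N, if the wrist force passes 120 N, or if a joint passes its speed limit or range.

### The arm

A 7-joint arm with a two-finger parallel gripper is mounted at the origin on the work surface. World frame = base frame: x ahead of the robot, y to its left, z up, the work surface at z = 0. Lengths are in mm, angles in rad, forces in N, time in s.
With the tool pointing down it reaches from about 400 to 850 mm from the base axis. Payload 6.9 kg.
Tool frame: the origin (TCP) lies at the very end of the fingers, on their centre line; the grasp point (between the pads) lies 19 mm behind it; z points along the fingers, x is the direction in which the jaws open and shut, and the axes are right-handed (so a half turn about z gives the same grasp; the last joint's range is limited). The gripper opens to 85 mm and grips with 20 to 120 N. Pads are 22 mm wide; open, the fingers measure 114 mm over their backs; the gripper's body (76 mm by 85 mm) begins 54 mm behind the grasp point. The pads swing forward as they close: fully open they stand 13 mm farther back than shut.
Start: joints at [-1.02, 0.507, -0.238, 1.5, 0.126, 1.149, -0.155], TCP at [269.503, 563.897, 231.275] pointing down, gripper open.
Joint ranges: [-3.08, 3.08], [-0.24, 2.05], [-1.43, 1.35], [0, 2.5], [-1.52, 4.66], [0.17, 1.96], [-2.89, 2.89]. Speed limits (rad/s): [2.39, 2.39, 3.14, 3.14, 3.14, 3.14, 3.14].

### API

Orientations are given as a 3x3 rotation matrix whose columns are the frame's x, y, z axes.
In Python, from rig import status, grab_frame, manip gives the robot as it stands.
- The arm moves only by the tool jog_arm, never from a script. Its argument "plan" is a list of rows, each an object with "jaw": the gripper's target within -1 to 1 (fully open at 1, half-way at 0, shut at -1); "linear": the shift along the tool's x, y, z in m, a list of three; "angular": the turn, a rotation vector about the tool's x, y, z in degrees, a list of three. A call has 1 to 20 rows; each row shifts and turns the pose as measured when the row begins, along the tool's axes as they then stand; what a row does not reach is not made up. A row lasts 1/10 s, in which the tool goes at most 50 mm and 8.59 degrees, less where a joint would pass 70% of its speed; a pose out of reach is approached as far as the arm can. A call is refused whole if a number of a shift passes 0.05 or a number of a turn 8.59, either way. A call with a gripper value outside its range is refused whole. The fingers move at their own pace and stop on an object; "squeeze" is the grip in N (left out, the last holds). Time passes only in rows, so rows that do not move let the fingers close. It gives the time, the measured TCP pose, the force and the opening at its end, in the units of the state.
- status.get_obs(): the state, without advancing time (a new reading comes with each control period).
- grab_frame(name): name is "side" or "top"; returns a dict with "image" (400x640x3 uint8, red, green, blue), "z_map" (400x640 float32, mm along the optical axis (not along the pixel's ray), 0 where there is no reading), "mtx" (3x3 intrinsics, pixels), "dist" ([k1, k2, p1, p2, k3] as OpenCV has them; the pictures are not rectified), "eye" and "attitude" of the camera in the world. Camera axes: x right, y down, z forward; pixel columns grow to the right and rows downward; lengths in mm; the calibration is good to about 2 mm. A picture is of the moment at which its call begins.
- manip.finish_job(): hands the job in, once; it reports no verdict.
The state is a dict: "time_s": time; "joints": joint angles; "qd": joint speeds; "tau": joint torques, N m; "tool_pos": TCP position; "eef_rot": TCP orientation; "ft_force": force on the tool from outside, world axes, zero at the start; "wrist_torque": the same for the moment, N m; "grip_width": finger opening in mm.
Only numpy, scipy, OpenCV 4.12 (cv2) and the standard library are available. Lean on these libraries where they do the work, as an engineer would, in place of code of your own. Each camera call takes 0.05 s, during which the arm holds its last target.

## Working session

There is one attempt and no reset: what is moved stays moved. The work goes in short steps, Python scripts to look and compute and a tool call to move; the robot and the scene stay as the last step left them, time stands still between calls to the robot, and variables do not carry over. Pictures are saved under pics/ and viewed, and the job is handed in when it is done.

Besides the shell and the picture viewer there is one more tool, called after "Request:" as name([rows], argument=value, ...), one row to a line, values as JSON. jog_arm: Moves the arm, as the interface text tells. Its arguments: {"type":"object","properties":{"plan":{"type":"array"},"squeeze":{"type":"number"}},"required":["plan"]}

```bash
ls; mkdir -p pics
python3 - <<'E'
from rig import status, grab_frame
import cv2,numpy as np
s=status.get_obs()
print({k:np.round(v,3).tolist() for k,v in s.items()})
for n in("side","top"):
    f=grab_frame(n)
    np.savez(f"pics/{n}0.npz",**{k:np.array(v) for k,v in f.items()})
    cv2.imwrite(f"pics/{n}0.png",f["image"][:,:,::-1])
    print(n,f["mtx"],f["dist"],f["eye"],f["attitude"])
E
```

```text
pics
{'time_s': 0.0, 'joints': [-1.02, 0.508, -0.238, 1.501, 0.126, 1.149, -0.155], 'qd': [-0.0, 0.001, -0.001, 0.0, 0.0, 0.002, -0.0], 'tau': [0.001, -62.06, -2.187, -24.965, 0.013, 0.012, 0.0], 'tool_pos': [269.313, 563.448, 230.417], 'eef_rot': [[0.431, 0.902, -0.001], [0.902, -0.431, -0.002], [-0.002, 0.0, -1.0]], 'ft_force': [0.689, 0.024, 0.076], 'wrist_torque': [-0.002, 0.059, -0.01], 'grip_width': 85.231}
side [[501.76718816   0.         320.4225506 ]
 [  0.         501.76718816 197.23422778]
 [  0.           0.           1.        ]] [0.01838858 0.         0.         0.         0.        ] [-164.40511973 -787.32380945 1020.21830776] [[ 0.67837608 -0.5015144   0.53692569]
 [-0.73454789 -0.44737401  0.51019203]
 [-0.01566205 -0.7404997  -0.67187417]]
top [[443.38839195   0.         317.83151604]
 [  0.         443.38839195 199.11225681]
 [  0.           0.           1.        ]] [-0.07983278  0.          0.          0.          0.        ] [ 460.82984021  -37.68955598 1533.31937929] [[-0.02130875 -0.99416517  0.10574282]
 [-0.99975009  0.02190392  0.00447022]
 [-0.00676032 -0.10562114 -0.99438346]]
```

View pics/side0.png

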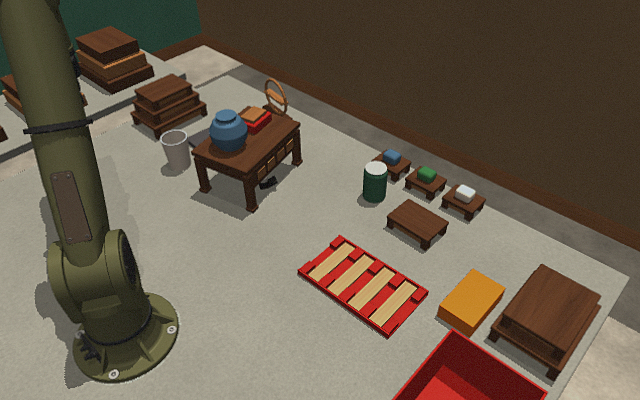

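View pics/top0.png

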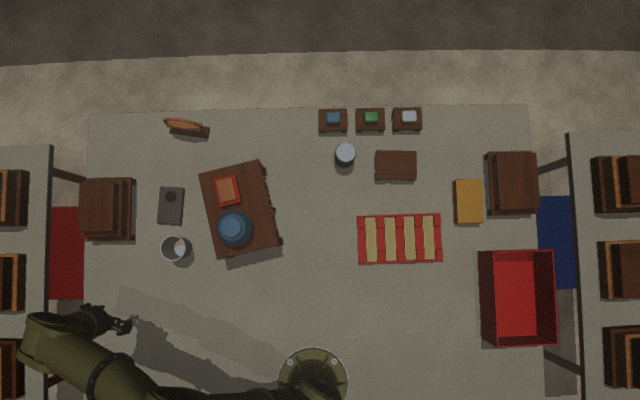

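```bash
cat > h.py <<'E'
import numpy as np,cv2
from rig import status, grab_frame
def load(p): return dict(np.load(p))
def cloud(f):
    h,w=f["z_map"].shape
    u,v=np.meshgrid(np.arange(w),np.arange(h))
    p=cv2.undistortPoints(np.stack([u,v],-1).reshape(-1,1,2).astype(float),f["mtx"],f["dist"]).reshape(h,w,2)
    z=f["z_map"][...,None].astype(float)
    c=np.concatenate([p*z,z],-1)
    W=c@f["attitude"].T+f["eye"]
    W[f["z_map"]==0]=np.nan
    return W
def ray(f,u,v,z):
    p=cv2.undistortPoints(np.array([[[u,v]]],float),f["mtx"],f["dist"])[0,0]
    d=f["attitude"]@np.array([p[0],p[1],1]); return f["eye"]+d*(z-f["eye"][2])/d[2]
def proj(f,P):
    P=np.atleast_2d(np.array(P,float)); R=f["attitude"].T
    return cv2.projectPoints(P,cv2.Rodrigues(R)[0],-R@f["eye"],f["mtx"],f["dist"])[0].reshape(-1,2)
def snap(n,name):
    f=grab_frame(n); f={k:np.array(v) for k,v in f.items()}
    np.savez(f"pics/{name}.npz",**f); cv2.imwrite(f"pics/{name}.png",f["image"][:,:,::-1]); return f
def crop(f,x0,y0,x1,y1,k,name,pts=None):
    im=np.ascontiguousarray(cv2.resize(f["image"][y0:y1,x0:x1,::-1],None,fx=k,fy=k,interpolation=cv2.INTER_CUBIC))
    if pts is not None:
        for a in proj(f,pts): cv2.circle(im,tuple(int(t) for t in ((a-[x0,y0]+.5)*k)),2,(0,255,0),-1)
    cv2.imwrite(f"pics/{name}.png",im)
E
python3 - <<'E'
from h import *
for n in("top","side"):
    f=load(f"pics/{n}0.npz"); W=cloud(f); z=W[...,2]
    print(n,"counter z",np.nanmedian(z[abs(z)<25]))
    def region(m,mask,nm):
        P=W[mask][:, :2].astype(np.float32); r=cv2.minAreaRect(P); print(nm,len(P),np.round(cv2.boxPoints(r),1).tolist(),np.round(r[1],1),r[2],"zmed",np.nanmedian(z[mask]))
    if n=="top":
        m=np.zeros(z.shape,bool); m[150:262,190:290]=1; region(f,m&(z>140)&(z<170),"stand")
        m=np.zeros(z.shape,bool); m[205:270,350:450]=1
        im=f["image"].astype(int); red=(im[...,0]>120)&(im[...,1]<70); region(f,m&red,"tray")
        pale=(im[...,0]>150)&(im[...,1]>120); k,l=cv2.connectedComponents((m&pale).astype(np.uint8))
    else:
        m=np.zeros(z.shape,bool); m[100:190,180:310]=1; region(f,m&(z>148)&(z<163),"stand")
        m=np.zeros(z.shape,bool); m[225:340,290:435]=1
        im=f["image"].astype(int); red=(im[...,0]>120)&(im[...,1]<70); region(f,m&red&(z>-10),"tray")
        pale=(im[...,0]>150)&(im[...,1]>120); k,l=cv2.connectedComponents((m&pale).astype(np.uint8))
    for i in range(1,k):
        if (l==i).sum()>50:region(f,l==i,"shim")
f=load("pics/side0.npz"); crop(f,170,70,320,220,4,"st")
crop(f,290,225,440,345,5,"tr")
f=load("pics/top0.npz"); crop(f,150,140,300,270,5,"stt");crop(f,340,200,460,280,6,"trt")
E
```

```text
top counter z -0.6521505343793024
stand 3892 [[423.5, 287.3999938964844], [467.8999938964844, 92.9000015258789], [742.0, 155.39999389648438], [697.5999755859375, 350.0]] [281.1 199.5] 12.848770141601562 zmed 155.5924488379285
tray 1499 [[399.8999938964844, -165.1999969482422], [402.5, -453.20001220703125], [566.5, -451.70001220703125], [563.7999877929688, -163.6999969482422]] [163.9 288. ] 0.5301452279090881 zmed 8.81151365421988
side counter z -0.07140515165394845
stand 2456 [[418.0, 287.20001220703125], [463.0, 84.5999984741211], [745.0, 147.1999969482422], [700.0, 349.79998779296875]] [288.9 207.5] 12.516911506652832 zmed 154.7738470836453
tray 2674 [[392.79998779296875, -166.0], [396.5, -457.5], [565.5, -455.3999938964844], [561.7000122070312, -163.8000030517578]] [169.  291.5] 0.7409464120864868 zmed 14.680851428726442
shim 8909 [[230.89999389648438, -275.20001220703125], [498.1000061035156, -572.0], [777.5999755859375, -320.29998779296875], [510.29998779296875, -23.5]] [376.1 399.3] 42.005218505859375 zmed -0.32451558330211583
shim 582 [[402.5, -189.3000030517578], [403.5, -232.8000030517578], [554.5, -229.3000030517578], [553.5, -185.8000030517578]] [151.1  43.5] 1.3547766208648682 zmed 11.219125897810613
shim 623 [[403.0, -255.8000030517578], [403.1000061035156, -296.6000061035156], [554.4000244140625, -296.1000061035156], [554.2000122070312, -255.3000030517578]] [151.3  40.8] 0.19279874861240387 zmed 11.458368830963423
shim 674 [[404.29998779296875, -323.5], [404.79998779296875, -362.79998779296875], [555.0, -360.8999938964844], [554.5, -321.6000061035156]] [150.2  39.3] 0.7199379801750183 zmed 11.625610301982306
shim 741 [[405.1000061035156, -398.5], [407.70001220703125, -432.79998779296875], [556.2999877929688, -421.70001220703125], [553.7999877929688, -387.3999938964844]] [149.1  34.4] 4.297070026397705 zmed 11.765818626493001
```

View pics/st.png

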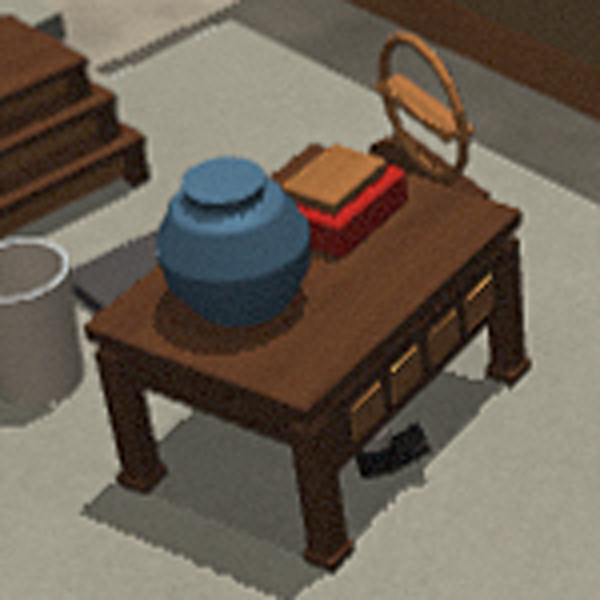

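View pics/tr.png

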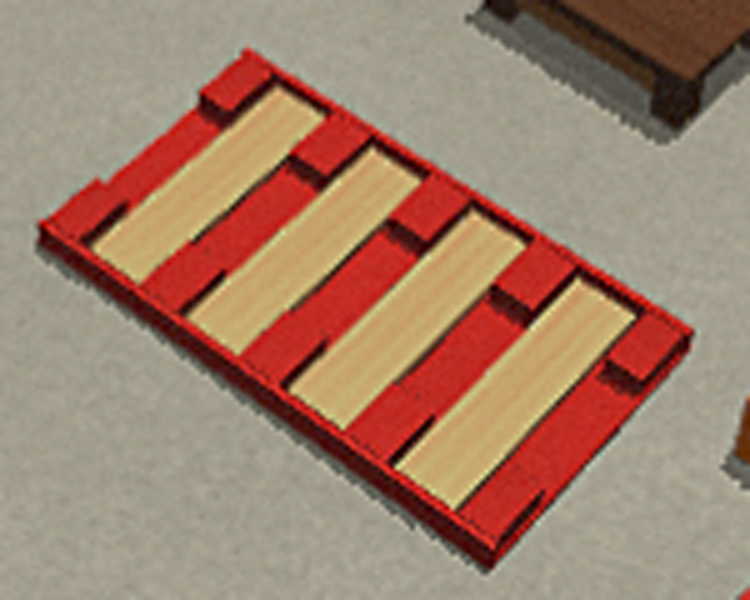

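View pics/stt.png

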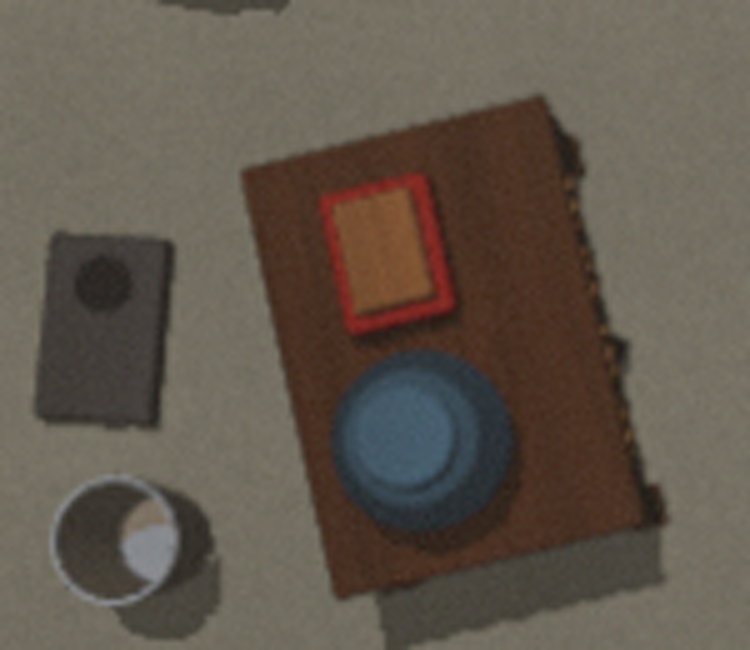

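View pics/trt.png

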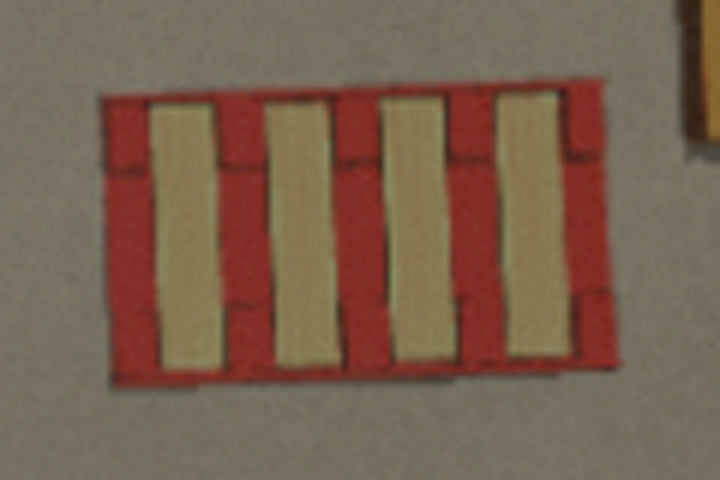

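```bash
cat > ov.py <<'E'
from h import *
def rect(c,yaw,x0,x1,y0,y1,z,n=60):
    t=np.linspace(0,1,n); a=np.radians(yaw); R=np.array([[np.cos(a),-np.sin(a)],[np.sin(a),np.cos(a)]])
    P=[]
    for (p,q) in (((x0,y0),(x1,y0)),((x1,y0),(x1,y1)),((x1,y1),(x0,y1)),((x0,y1),(x0,y0))):
        P.append(np.outer(1-t,p)+np.outer(t,q))
    P=np.vstack(P)@R.T+c
    return np.c_[P,np.full(len(P),z)]
E
cat > o1.py <<'E'
from ov import *
import sys
m=np.array([605,124.]); my=102.85
tc=np.array([483,-308.5]); ty=0.6
for n in("top","side"):
    f=load(f"pics/{n}0.npz")
    P=rect(m,my,0,200,-140,140,156)
    crop(f,*((190,150,290,270) if n=="top" else (180,80,310,220)),6 if n=="top" else 5,"os_"+n,P)
    Q=[rect(tc,ty,-83,83,-145,145,18)]+[rect(tc,ty,-75,75,s-18,s+18,12) for s in(-99,-33,33,99)]
    crop(f,*((345,200,455,280) if n=="top" else (290,225,440,345)),7 if n=="top" else 5,"ot_"+n,np.vstack(Q))
E
python3 o1.py
```

```text
(no output)
```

View pics/os_top.png

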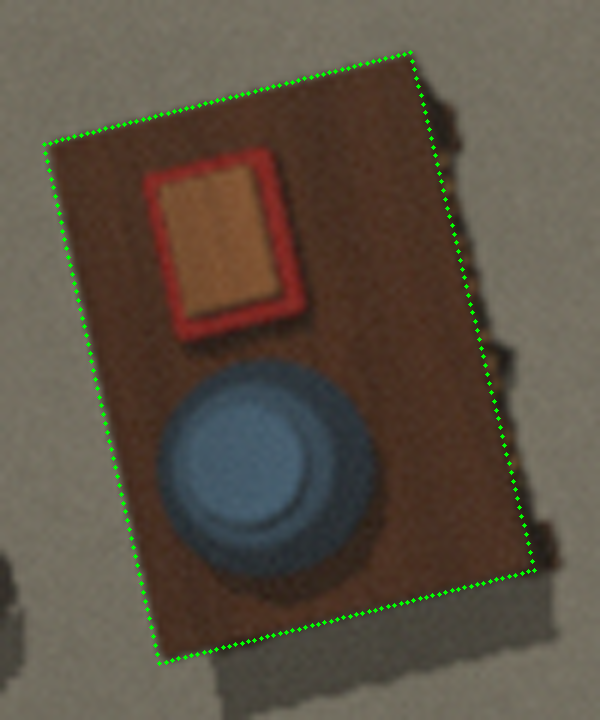

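View pics/os_side.png

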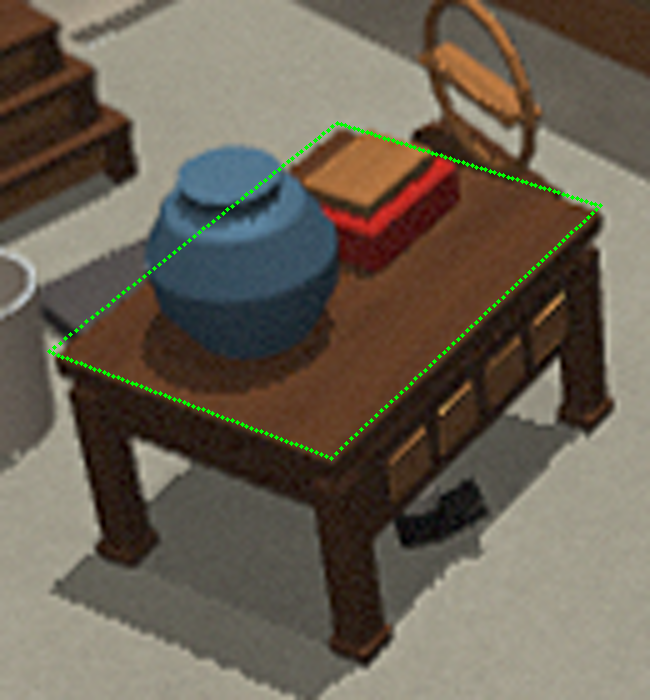

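View pics/ot_top.png

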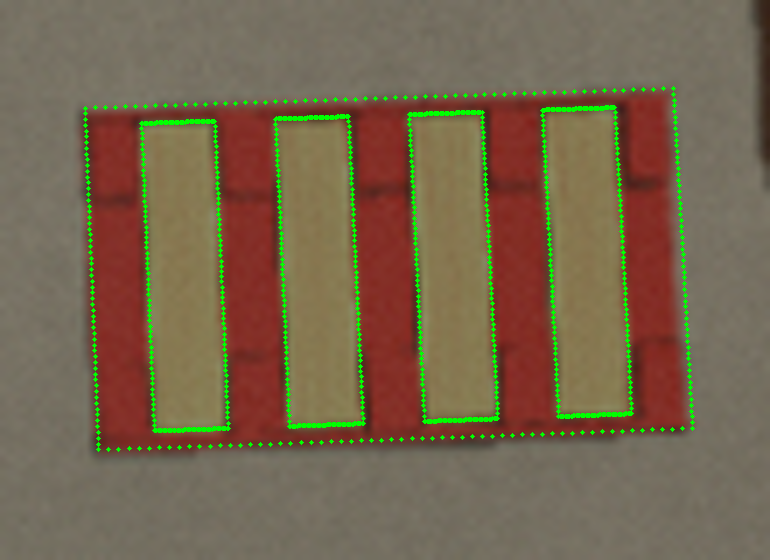

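View pics/ot_side.png

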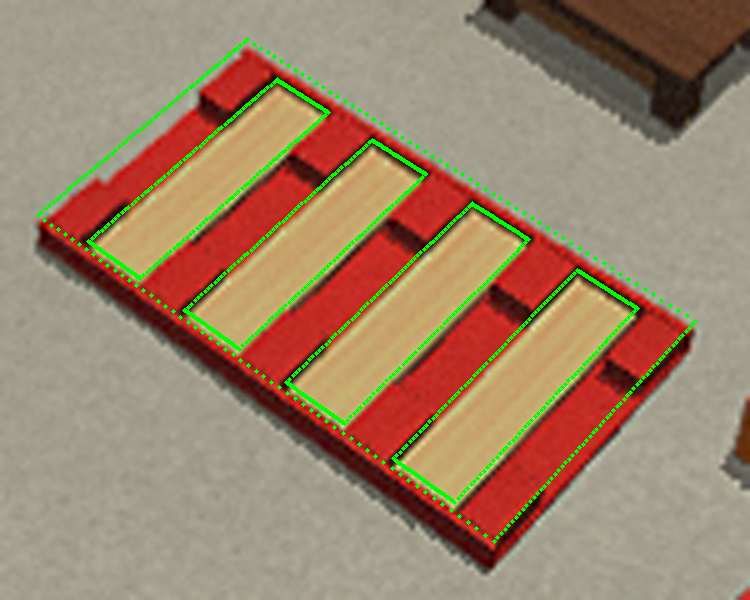

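```bash
cat > pl.py <<'E'
from h import *
import json
def now():
    s=status.get_obs(); R=np.array(s["eef_rot"]); return np.array(s["tool_pos"]),np.degrees(np.arctan2(R[1,0],R[0,0])),R,s
def rows(wps,p=None,th=None,jaw=None):
    """wps: list of (pos,theta,n)"""
    if p is None: p,th,_,_=now()
    for q,t2,n in wps:
        q=np.array(q,float); dt=(t2-th)/n
        d=(q-p)/n; out=[]
        for i in range(n):
            a=np.radians(th+i*dt); c,s=np.cos(a),np.sin(a)
            l=[d[0]*c+d[1]*s, d[0]*s-d[1]*c, -d[2]]
            out.append([round(v/1000,4) for v in l]+[round(-dt,2)])
        p,th=q,t2
        for o in out: print(o)
        print('--')
def show():
    p,th,R,s=now()
    print("t",round(s["time_s"],2),"p",np.round(p,1),"th",round(th,2),"tilt",np.round(R[:2,2],4),"F",np.round(s["ft_force"],2),"w",round(s["grip_width"],1),"q",np.round(s["joints"],2))
E
python3 -c "
from pl import *
show()
rows([((400,150,220),64.4-80,10),((456,-210,120),-89.4,9)])"
```

```text
t 0.1 p [269.4 563.5 230.5] th 64.46 tilt [-0.0007 -0.0015] F [-0.06  0.03  0.04] w 85.5 q [-1.02  0.51 -0.24  1.5   0.13  1.15 -0.15]
[np.float64(-0.0317), np.float64(0.0296), np.float64(0.0011), np.float64(8.01)]
[np.float64(-0.0272), np.float64(0.0337), np.float64(0.0011), np.float64(8.01)]
[np.float64(-0.0223), np.float64(0.0372), np.float64(0.0011), np.float64(8.01)]
[np.float64(-0.0169), np.float64(0.0399), np.float64(0.0011), np.float64(8.01)]
[np.float64(-0.0112), np.float64(0.0419), np.float64(0.0011), np.float64(8.01)]
[np.float64(-0.0052), np.float64(0.043), np.float64(0.0011), np.float64(8.01)]
[np.float64(0.0008), np.float64(0.0434), np.float64(0.0011), np.float64(8.01)]
[np.float64(0.0069), np.float64(0.0428), np.float64(0.0011), np.float64(8.01)]
[np.float64(0.0128), np.float64(0.0414), np.float64(0.0011), np.float64(8.01)]
[np.float64(0.0184), np.float64(0.0393), np.float64(0.0011), np.float64(8.01)]
--
[np.float64(0.0167), np.float64(0.0369), np.float64(0.0111), 8.2]
[np.float64(0.0218), np.float64(0.0341), np.float64(0.0111), 8.2]
[np.float64(0.0265), np.float64(0.0306), np.float64(0.0111), 8.2]
[np.float64(0.0306), np.float64(0.0265), np.float64(0.0111), 8.2]
[np.float64(0.034), np.float64(0.0219), np.float64(0.0111), 8.2]
[np.float64(0.0368), np.float64(0.0168), np.float64(0.0111), 8.2]
[np.float64(0.0388), np.float64(0.0114), np.float64(0.0111), 8.2]
[np.float64(0.0401), np.float64(0.0057), np.float64(0.0111), 8.2]
[np.float64(0.0405), np.float64(-0.0), np.float64(0.0111), 8.2]
--
```

Request:
jog_arm([
  {"jaw":1,"linear":[-0.032,0.03,0.001],"angular":[0,0,8]},
  {"jaw":1,"linear":[-0.027,0.034,0.001],"angular":[0,0,8]},
  {"jaw":1,"linear":[-0.022,0.037,0.001],"angular":[0,0,8]},
  {"jaw":1,"linear":[-0.017,0.04,0.001],"angular":[0,0,8]},
  {"jaw":1,"linear":[-0.011,0.042,0.001],"angular":[0,0,8]},
  {"jaw":1,"linear":[-0.005,0.043,0.001],"angular":[0,0,8]},
  {"jaw":1,"linear":[0.001,0.043,0.001],"angular":[0,0,8]},
  {"jaw":1,"linear":[0.007,0.043,0.001],"angular":[0,0,8]},
  {"jaw":0.22,"linear":[0.013,0.041,0.001],"angular":[0,0,8]},
  {"jaw":0.22,"linear":[0.018,0.039,0.001],"angular":[0,0,8]},
], squeeze=60)

```text
time_s: 1.1
tool_pos: [392.2, 138.1, 216.0]
eef_rot: [[0.951, -0.31, -0.007], [-0.31, -0.951, -0.001], [-0.006, 0.003, -1.0]]
ft_force: [0.1, -0.2, 0.6]
grip_width: 59.1
```

```bash
sed -i 's/round(v\/1000,4)/float(round(v\/1000,4))/; s/round(-dt,2)/float(round(-dt,2))/' pl.py; python3 -c "
from pl import *
show()
rows([((456,-210,110),-89.4,11)])"
```

```text
t 1.1 p [392.2 138.1 216. ] th -18.06 tilt [-0.0069 -0.0009] F [ 0.1  -0.21  0.61] w 59.1 q [-0.57  0.21  0.21  2.03 -0.06  0.91 -0.64]
[0.0153, 0.0283, 0.0096, 6.49]
[0.0184, 0.0264, 0.0096, 6.49]
[0.0213, 0.0241, 0.0096, 6.49]
[0.0239, 0.0216, 0.0096, 6.49]
[0.0262, 0.0187, 0.0096, 6.49]
[0.0281, 0.0157, 0.0096, 6.49]
[0.0297, 0.0124, 0.0096, 6.49]
[0.0309, 0.009, 0.0096, 6.49]
[0.0317, 0.0054, 0.0096, 6.49]
[0.0321, 0.0018, 0.0096, 6.49]
[0.0321, -0.0019, 0.0096, 6.49]
--
```

Request:
jog_arm([
  {"jaw":0.22,"linear":[0.015,0.028,0.01],"angular":[0,0,6.5]},
  {"jaw":0.22,"linear":[0.018,0.026,0.01],"angular":[0,0,6.5]},
  {"jaw":0.22,"linear":[0.021,0.024,0.01],"angular":[0,0,6.5]},
  {"jaw":0.22,"linear":[0.024,0.022,0.01],"angular":[0,0,6.5]},
  {"jaw":0.22,"linear":[0.026,0.019,0.01],"angular":[0,0,6.5]},
  {"jaw":0.22,"linear":[0.028,0.016,0.01],"angular":[0,0,6.5]},
  {"jaw":0.22,"linear":[0.03,0.012,0.01],"angular":[0,0,6.5]},
  {"jaw":0.22,"linear":[0.031,0.009,0.009],"angular":[0,0,6.5]},
  {"jaw":0.22,"linear":[0.032,0.005,0.009],"angular":[0,0,6.5]},
  {"jaw":0.22,"linear":[0.032,0.002,0.009],"angular":[0,0,6.5]},
  {"jaw":0.22,"linear":[0.032,-0.002,0.009],"angular":[0,0,6.5]},
  {"jaw":0.22,"linear":[0,0,0],"angular":[0,0,0]},
])

```text
time_s: 2.3
tool_pos: [444.9, -231.3, 105.1]
eef_rot: [[-0.056, -0.998, -0.006], [-0.998, 0.056, -0.003], [0.003, 0.006, -1.0]]
ft_force: [-1.1, 0.6, -0.3]
grip_width: 51.8
```

```bash
python3 -c "
from pl import *
show()
rows([((456,-210,60),-89.4,2)])
_,_,R,_=now()
print(R)"
```

```text
t 2.3 p [ 444.9 -231.3  105.1] th -93.18 tilt [-0.006  -0.0028] F [-1.08  0.58 -0.28] w 51.8 q [ 0.06  0.52  0.55  1.99 -0.39  0.73 -0.78]
[-0.0109, -0.0049, 0.0226, -1.89]
[-0.0108, -0.0053, 0.0226, -1.89]
--
[[-0.05550603 -0.99844039 -0.00598984]
 [-0.99845347  0.05552351 -0.00279275]
 [ 0.00312097  0.00582557 -0.99997816]]
```

```bash
cat >> pl.py <<'E'
from scipy.spatial.transform import Rotation as Ro
def fine(q,t2,n=1):
    p,th,R,s=now(); a=np.radians(t2); c,s_=np.cos(a),np.sin(a)
    T=np.array([[c,s_,0],[s_,-c,0],[0,0,-1]])
    l=R.T@(np.array(q,float)-p)/n; r=Ro.from_matrix(R.T@T).as_rotvec(degrees=True)/n
    print("fine",n,"lin_mm",np.round(l,1).tolist(),"ang",np.round(r,2).tolist())
E
python3 -c "
from pl import *
fine((456,-210,50),-89.4,2)"
```

```text
fine 2 lin_mm [-11.0, -5.1, 27.5] ang [0.17, -0.08, -1.89]
```

Request:
jog_arm([
  {"jaw":0.22,"linear":[-0.011,-0.005,0.0275],"angular":[0.17,-0.08,-1.9]},
  {"jaw":0.22,"linear":[-0.011,-0.005,0.0275],"angular":[0.17,-0.08,-1.9]},
  {"jaw":0.22,"linear":[0,0,0],"angular":[0,0,0]},
])

```text
time_s: 2.6
tool_pos: [455.6, -210.0, 48.4]
eef_rot: [[0.013, -1.0, -0.0], [-1.0, -0.013, -0.0], [0.0, 0.0, -1.0]]
ft_force: [-0.8, 0.9, -0.5]
grip_width: 51.8
```

```bash
python3 -c "
from pl import *
show()
fine((456,-210,6),-89.4,2)
f=snap('top','t1');crop(f,345,190,455,280,7,'t1c')
f=snap('side','s1');crop(f,280,195,440,345,5,'s1c')"
```

```text
t 2.6 p [ 455.6 -210.    48.4] th -89.28 tilt [-0.     -0.0002] F [-0.79  0.94 -0.48] w 51.8 q [ 0.09  0.6   0.45  2.05 -0.46  0.59 -0.7 ]
fine 2 lin_mm [0.0, -0.2, 21.2] ang [0.0, -0.01, 0.06]
```

View pics/s1c.png

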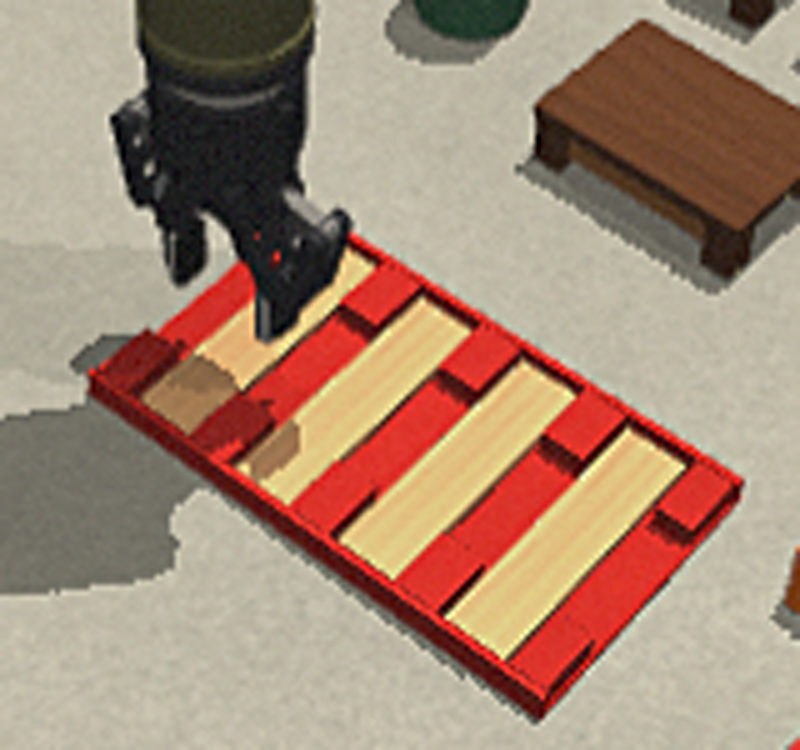

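View pics/t1c.png

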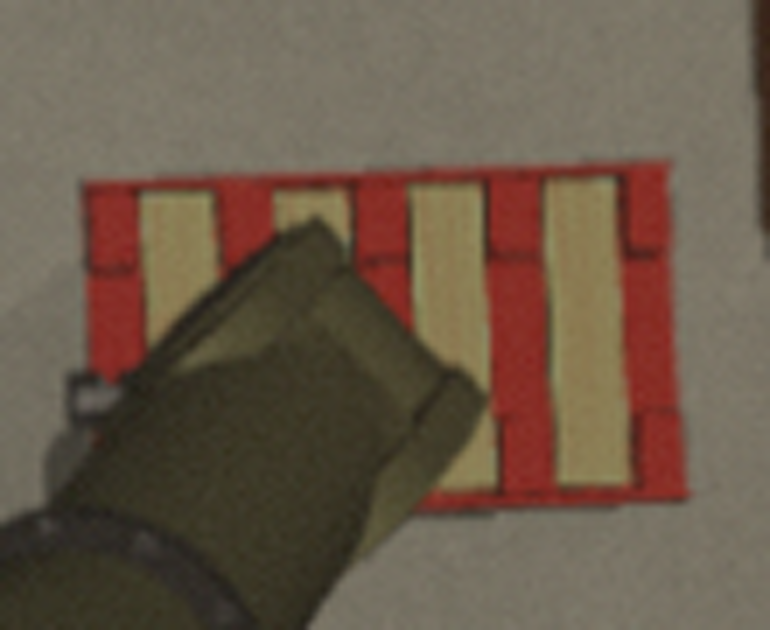

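Request:
jog_arm([
  {"jaw":0.22,"linear":[0,-0.0035,0.02],"angular":[0,0,0]},
  {"jaw":0.22,"linear":[0,0,0.016],"angular":[0,0,0]},
  {"jaw":0.22,"linear":[0,0,0.006],"angular":[0,0,0]},
  {"jaw":0.22,"linear":[0,0,0],"angular":[0,0,0]},
])

```text
time_s: 3.1
tool_pos: [462.6, -215.3, 13.8]
eef_rot: [[0.007, -1.0, 0.011], [-1.0, -0.007, -0.007], [0.007, -0.011, -1.0]]
ft_force: [-0.8, -0.1, 0.3]
grip_width: 52.3
```

```bash
python3 -c "
from pl import *
show()
fine((459.5,-210,6),-89.4,2)"
```

```text
t 3.1 p [ 462.6 -215.3   13.8] th -89.59 tilt [ 0.0106 -0.0069] F [-0.84 -0.13  0.31] w 52.3 q [ 0.13  0.66  0.4   2.06 -0.51  0.5  -0.66]
fine 2 lin_mm [-2.7, 1.6, 3.9] ang [-0.3, -0.2, -0.09]
```

Request:
jog_arm([
  {"jaw":0.22,"linear":[-0.0054,0.0032,0],"angular":[-0.6,-0.4,-0.2]},
  {"jaw":0.22,"linear":[0,0,0],"angular":[0,0,0]},
])

```text
time_s: 3.3
tool_pos: [459.6, -210.2, 15.7]
eef_rot: [[0.01, -1.0, 0.001], [-1.0, -0.01, -0.0], [0.0, -0.001, -1.0]]
ft_force: [0.1, 0.6, 0.7]
grip_width: 52.2
```

```bash
python3 -c "
from pl import *
show()
fine((459.5,-210,6),-89.4,1)"
```

```text
t 3.3 p [ 459.6 -210.2   15.7] th -89.41 tilt [ 0.0012 -0.0002] F [0.08 0.55 0.66] w 52.2 q [ 0.12  0.65  0.4   2.07 -0.5   0.52 -0.67]
fine 1 lin_mm [-0.2, 0.1, 9.7] ang [-0.07, -0.01, -0.01]
```

Request:
jog_arm([
  {"jaw":0.22,"linear":[0,0,0.005],"angular":[0,0,0]},
  {"jaw":0.22,"linear":[0,0,0.005],"angular":[0,0,0]},
  {"jaw":0.22,"linear":[0,0,0],"angular":[0,0,0]},
])

```text
time_s: 3.6
tool_pos: [460.4, -210.3, 6.4]
eef_rot: [[0.011, -1.0, 0.004], [-1.0, -0.011, -0.001], [0.001, -0.004, -1.0]]
ft_force: [0.2, 0.0, -0.4]
grip_width: 52.0
```

```bash
python3 -c "
from pl import *
show()
fine((459.5,-210,6),-89.4,1)"
```

```text
t 3.6 p [ 460.4 -210.3    6.4] th -89.38 tilt [ 0.0036 -0.0012] F [ 0.23  0.02 -0.37] w 52.0 q [ 0.13  0.67  0.38  2.07 -0.52  0.49 -0.66]
fine 1 lin_mm [-0.3, 0.9, 0.4] ang [-0.2, -0.07, 0.02]
```

Close on the shim.

Request:
jog_arm([
  {"jaw":-0.3,"linear":[0,0,0],"angular":[-0.2,0,0]},
  {"jaw":-0.3,"linear":[0,0,0],"angular":[0,0,0]},
  {"jaw":-0.3,"linear":[0,0,0],"angular":[0,0,0]},
  {"jaw":-0.3,"linear":[0,0,0],"angular":[0,0,0]},
], squeeze=60)

```text
time_s: 4.0
tool_pos: [460.3, -210.4, 6.7]
eef_rot: [[0.01, -1.0, -0.001], [-1.0, -0.01, -0.001], [0.001, 0.001, -1.0]]
ft_force: [-0.7, -0.2, 0.3]
grip_width: 33.6
```

```bash
python3 -c "
from pl import *
show()"
```

```text
t 4.0 p [ 460.3 -210.4    6.7] th -89.41 tilt [-0.0005 -0.0007] F [-0.66 -0.23  0.29] w 33.6 q [ 0.13  0.67  0.39  2.07 -0.51  0.5  -0.66]
```

Request:
jog_arm([
  {"jaw":-0.3,"linear":[0,0,0],"angular":[0,0,0]},
])

```text
time_s: 4.1
tool_pos: [460.3, -210.4, 6.6]
eef_rot: [[0.01, -1.0, -0.001], [-1.0, -0.01, -0.001], [0.001, 0.001, -1.0]]
ft_force: [0.1, -0.5, 0.6]
grip_width: 33.3
```

```bash
python3 -c "
from pl import *
show()
f=snap('side','s2');crop(f,280,195,440,345,5,'s2c')"
```

```text
t 4.1 p [ 460.3 -210.4    6.6] th -89.41 tilt [-0.0007 -0.0007] F [ 0.12 -0.46  0.56] w 33.3 q [ 0.13  0.67  0.39  2.07 -0.51  0.5  -0.66]
```

View pics/s2c.png

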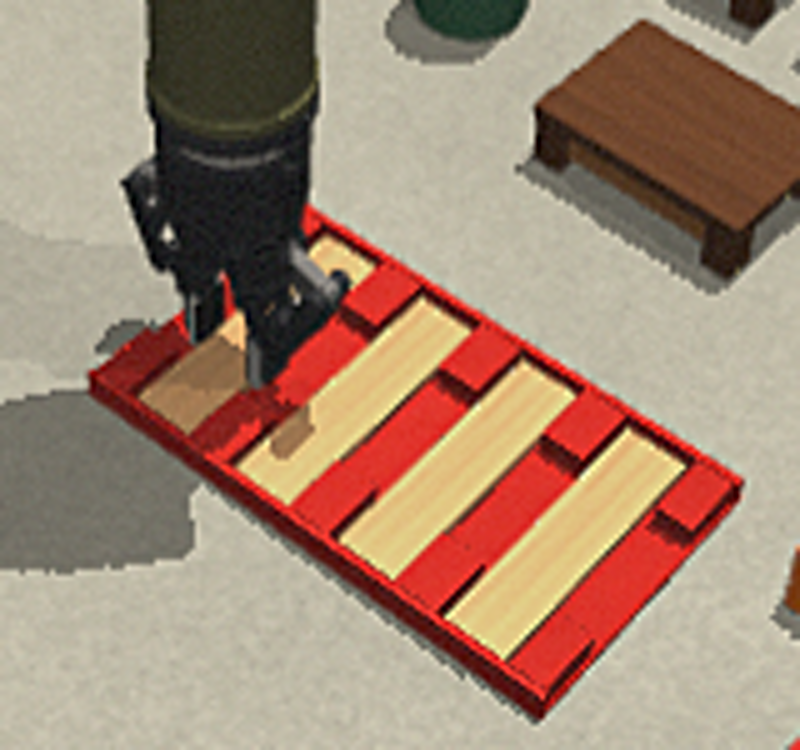

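Request:
jog_arm([
  {"jaw":-0.3,"linear":[0,0,-0.01],"angular":[0,0,0]},
  {"jaw":-0.3,"linear":[0,0,-0.04],"angular":[0,0,0]},
  {"jaw":-0.3,"linear":[0,0,-0.04],"angular":[0,0,0]},
  {"jaw":-0.3,"linear":[0,0,-0.04],"angular":[0,0,0]},
])

```text
time_s: 4.55
tool_pos: [457.0, -209.1, 137.3]
eef_rot: [[0.009, -1.0, -0.012], [-1.0, -0.009, 0.003], [-0.003, 0.012, -1.0]]
ft_force: [0.7, 1.2, -0.7]
grip_width: 33.6
```

```bash
python3 -c "
from pl import *
show()
f=snap('side','s3');crop(f,280,155,440,345,4,'s3c')
m=np.array([605,124.]);a=np.radians(102.85);u=np.array([np.cos(a),np.sin(a)])
g=m+(-150-23)*u; print(g)
rows([((g[0],g[1],110),12.85,13)])
"
```

```text
t 4.55 p [ 457.  -209.1  137.3] th -89.49 tilt [-0.0124  0.0029] F [ 0.67  1.19 -0.71] w 33.6 q [-0.01  0.49  0.57  1.95 -0.35  0.82 -0.81]
[643.47509473 -44.66732667]
[-0.0127, -0.0143, 0.0026, -7.88]
[-0.0106, -0.0159, 0.0026, -7.88]
[-0.0084, -0.0172, 0.0026, -7.88]
[-0.0059, -0.0182, 0.0026, -7.88]
[-0.0034, -0.0188, 0.0026, -7.88]
[-0.0008, -0.0191, 0.0026, -7.88]
[0.0018, -0.019, 0.0026, -7.88]
[0.0044, -0.0186, 0.0026, -7.88]
[0.0069, -0.0178, 0.0026, -7.88]
[0.0093, -0.0167, 0.0026, -7.88]
[0.0115, -0.0152, 0.0026, -7.88]
[0.0135, -0.0135, 0.0026, -7.88]
[0.0152, -0.0115, 0.0026, -7.88]
--
```

View pics/s3c.png

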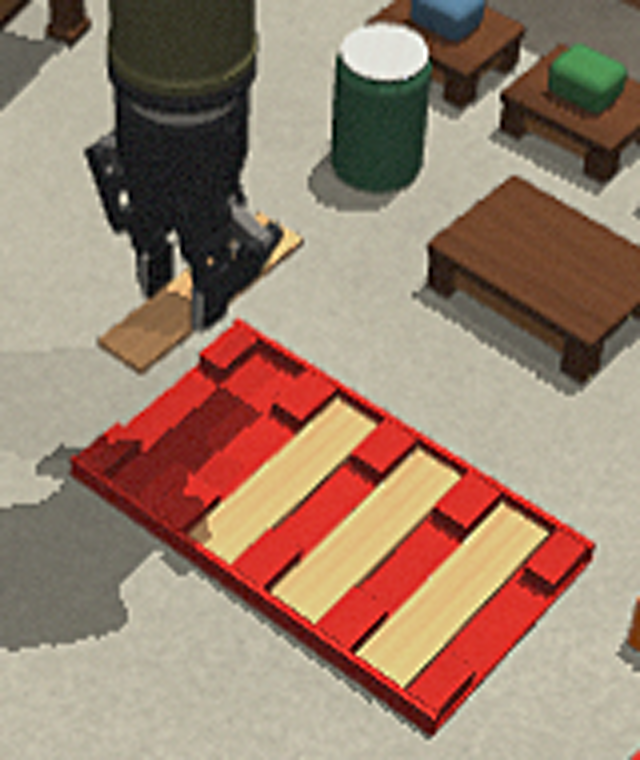

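```bash
python3 -c "
from pl import *
f=load('pics/top0.npz');print('tin',ray(f,345,150,110))
m=np.array([605,124.]);a=np.radians(102.85);u=np.array([np.cos(a),np.sin(a)])
g=m+(-90-22)*u; print(g)
rows([((g[0],g[1],125),12.85,13)])
"
```

```text
tin [ 771.66945889 -123.54057517  110.        ]
[629.90873185  14.80496771]
[-0.0173, -0.0132, 0.0014, -7.88]
[-0.0153, -0.0155, 0.0014, -7.88]
[-0.013, -0.0174, 0.0014, -7.88]
[-0.0105, -0.0191, 0.0014, -7.88]
[-0.0078, -0.0203, 0.0014, -7.88]
[-0.005, -0.0212, 0.0014, -7.88]
[-0.002, -0.0217, 0.0014, -7.88]
[0.001, -0.0218, 0.0014, -7.88]
[0.004, -0.0214, 0.0014, -7.88]
[0.0069, -0.0207, 0.0014, -7.88]
[0.0096, -0.0195, 0.0014, -7.88]
[0.0122, -0.018, 0.0014, -7.88]
[0.0146, -0.0162, 0.0014, -7.88]
--
```

Request:
jog_arm([
  {"jaw":-0.3,"linear":[-0.017,-0.013,0.001],"angular":[0,0,-7.9]},
  {"jaw":-0.3,"linear":[-0.015,-0.0155,0.001],"angular":[0,0,-7.9]},
  {"jaw":-0.3,"linear":[-0.013,-0.0175,0.001],"angular":[0,0,-7.9]},
  {"jaw":-0.3,"linear":[-0.0105,-0.019,0.001],"angular":[0,0,-7.9]},
  {"jaw":-0.3,"linear":[-0.008,-0.02,0.001],"angular":[0,0,-7.9]},
  {"jaw":-0.3,"linear":[-0.005,-0.021,0.001],"angular":[0,0,-7.9]},
  {"jaw":-0.3,"linear":[-0.002,-0.0215,0.001],"angular":[0,0,-7.9]},
  {"jaw":-0.3,"linear":[0.001,-0.022,0.001],"angular":[0,0,-7.9]},
  {"jaw":-0.3,"linear":[0.004,-0.0215,0.001],"angular":[0,0,-7.9]},
  {"jaw":-0.3,"linear":[0.007,-0.021,0.001],"angular":[0,0,-7.9]},
  {"jaw":-0.3,"linear":[0.0095,-0.0195,0.001],"angular":[0,0,-7.9]},
  {"jaw":-0.3,"linear":[0.012,-0.018,0.001],"angular":[0,0,-7.9]},
  {"jaw":-0.3,"linear":[0.0145,-0.016,0.001],"angular":[0,0,-7.9]},
  {"jaw":-0.3,"linear":[0,0,0],"angular":[0,0,0]},
])

```text
time_s: 6.0
tool_pos: [627.4, 23.3, 142.3]
eef_rot: [[0.957, 0.292, 0.006], [0.292, -0.956, -0.01], [0.003, 0.011, -1.0]]
ft_force: [0.5, 0.3, -0.4]
grip_width: 33.5
```

```bash
python3 -c "
from pl import *
show()
m=np.array([605,124.]);a=np.radians(102.85);u=np.array([np.cos(a),np.sin(a)])
g=m+(-90-22)*u
fine((g[0],g[1],30),12.85,3)
"
```

```text
t 6.0 p [627.4  23.3 142.3] th 16.96 tilt [ 0.006  -0.0098] F [ 0.53  0.34 -0.44] w 33.5 q [-0.1   0.58  0.03  1.62 -0.01  0.93  0.23]
fine 3 lin_mm [-0.1, 2.6, 37.5] ang [0.21, -0.06, 1.37]
```

Request:
jog_arm([
  {"jaw":-0.3,"linear":[0,0.003,0.037],"angular":[0.2,0,1.4]},
  {"jaw":-0.3,"linear":[0,0.003,0.037],"angular":[0.2,0,1.4]},
  {"jaw":-0.3,"linear":[0,0.003,0.03],"angular":[0.2,0,1.3]},
  {"jaw":-0.3,"linear":[0,0,0],"angular":[0,0,0]},
])

```text
time_s: 6.4
tool_pos: [631.1, 11.0, 39.0]
eef_rot: [[0.977, 0.213, 0.007], [0.213, -0.977, -0.003], [0.006, 0.005, -1.0]]
ft_force: [-0.8, -0.6, -0.8]
grip_width: 33.3
```

```bash
python3 -c "
from pl import *
show()
m=np.array([605,124.]);a=np.radians(102.85);u=np.array([np.cos(a),np.sin(a)])
g=m+(-90-22)*u
fine((g[0],g[1],10),12.85,1)
f=snap('side','s4');crop(f,200,90,360,240,5,'s4c',np.vstack([np.outer(np.linspace(-180,60,40),np.r_[u,0])+np.r_[m,0]]))
f=snap('top','t4');crop(f,200,140,360,280,5,'t4c')
"
```

```text
t 6.4 p [631.1  11.   39. ] th 12.28 tilt [ 0.0074 -0.0034] F [-0.82 -0.65 -0.84] w 33.3 q [-0.08  0.71  0.04  1.71 -0.04  0.72  0.19]
fine 1 lin_mm [-0.5, -4.1, 28.9] ang [0.28, -0.37, -0.57]
```

View pics/s4c.png

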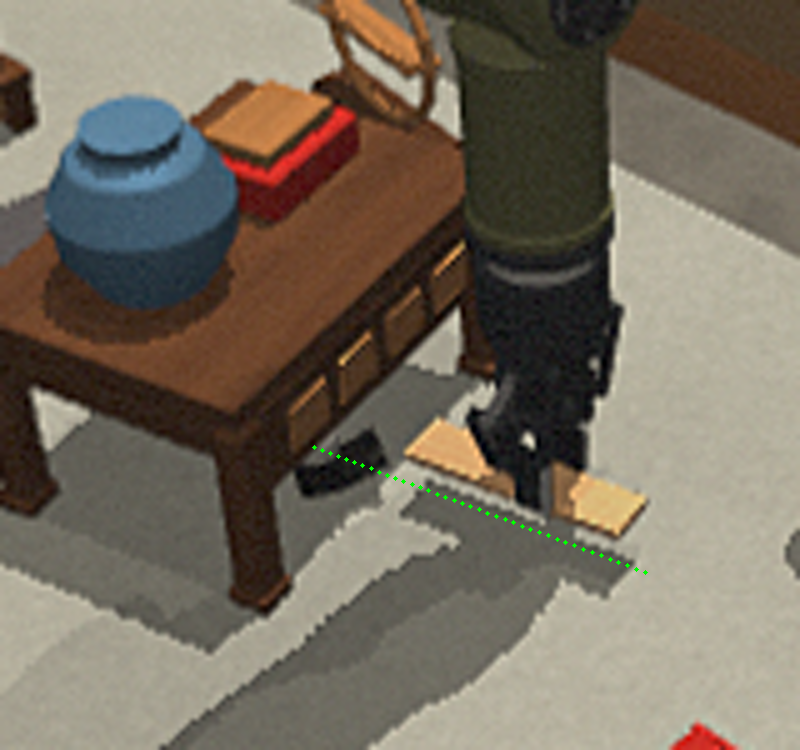

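View pics/t4c.png

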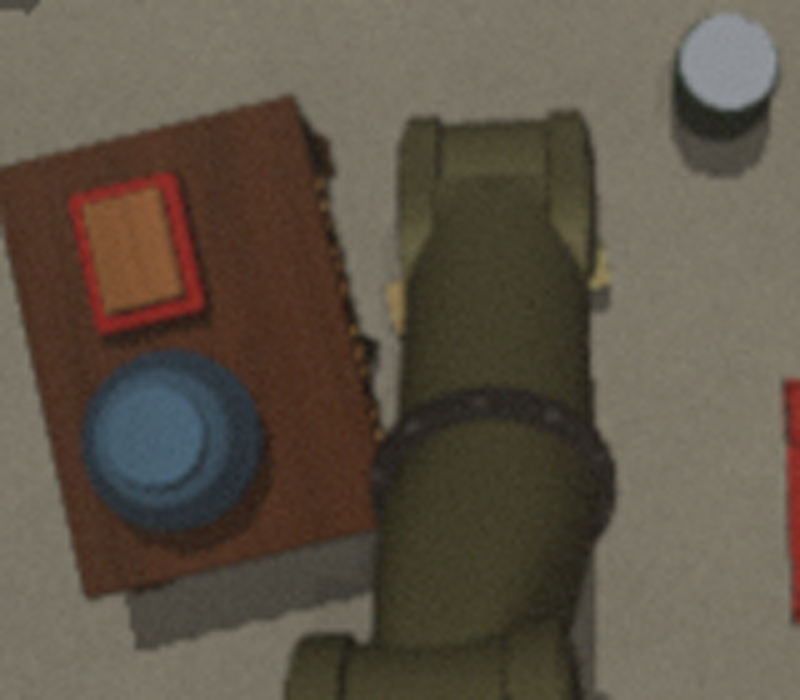

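```bash
python3 -c "
from pl import *
m=np.array([605,124.]);a=np.radians(102.85);u=np.array([np.cos(a),np.sin(a)]);v=np.array([-u[1],u[0]])
f=load('pics/s4.npz')
P=[np.r_[m+x*u+y*v,z] for x,z in((6,26),(35,14),(6,36)) for y in(-15,15)]
crop(f,240,160,300,200,10,'s4d',np.array(P))
"
```

```text
(no output)
```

View pics/s4d.png

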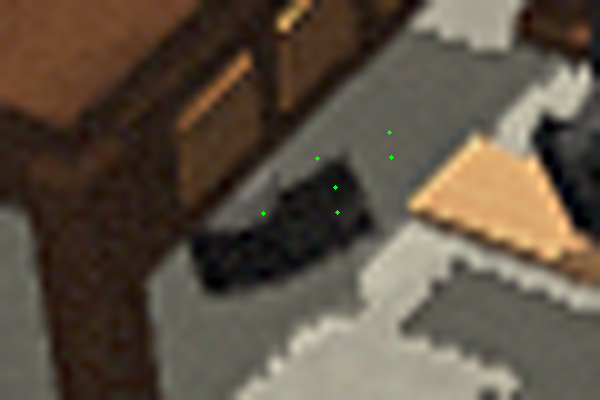

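```bash
python3 -c "
from pl import *
m=np.array([605,124.]);a=np.radians(102.85);u=np.array([np.cos(a),np.sin(a)]);v=np.array([-u[1],u[0]])
for nm in ('side0','s4','top0'):
  f=load('pics/%s.npz'%nm);W=cloud(f); im=f['image'].astype(int)
  reg=(slice(170,195),slice(255,285)) if 'top' not in nm else (slice(200,220),slice(264,280))
  w=W[reg].reshape(-1,3); c=im[reg].reshape(-1,3).sum(1)
  w=w[c<100]; 
  X=(w[:,:2]-m)@u; Y=(w[:,:2]-m)@v
  print(nm,len(w))
  o=np.argsort(Y)
  for i in o[::max(1,len(o)//30)]: print(np.round([X[i],Y[i],w[i,2]],1).tolist(),end=' ')
  print()
"
```

```text
side0 188
[15.6, 1.4, 31.2] [14.6, 8.7, 29.0] [9.2, 11.2, 29.0] [25.0, 16.3, 22.3] [5.0, 18.3, 24.0] [7.0, 20.1, 28.5] [7.3, 24.6, 31.7] [2.2, 27.9, 24.2] [11.0, 30.8, 26.9] [-1.3, 34.9, 85.5] [10.6, 37.3, 23.8] [13.9, 41.1, 37.3] [14.2, 42.9, 22.5] [14.7, 45.3, 36.2] [14.2, 46.5, 33.3] [-0.7, 48.7, 91.3] [20.5, 50.6, 17.7] [24.5, 52.1, 37.2] [-1.3, 53.6, 98.9] [18.8, 55.1, 37.9] [23.0, 56.9, 21.5] [24.9, 59.3, 22.5] [-1.4, 70.7, 88.7] [1.4, 78.6, 78.2] [-0.5, 90.9, 80.5] [0.9, 95.9, 98.7] [-2.5, 97.2, 89.8] [-2.6, 101.1, 96.5] [-0.4, 102.2, 100.2] [0.5, 105.0, 105.6] [-1.6, 106.7, 85.2] [-2.3, 112.4, 86.1] 
s4 165
[14.4, 3.0, 32.8] [18.8, 8.3, 27.0] [15.4, 13.2, 27.9] [5.9, 16.1, 30.0] [23.2, 18.6, 24.7] [10.7, 20.4, 27.2] [-5.4, 22.4, 27.3] [-3.1, 24.8, 24.1] [-5.4, 27.4, 31.0] [-1.8, 33.0, 29.7] [13.9, 35.8, 37.3] [-3.3, 37.9, 84.7] [-0.2, 39.1, 80.5] [9.0, 43.0, 36.8] [9.0, 43.5, 33.2] [15.9, 45.6, 23.9] [-2.8, 46.6, 90.7] [16.7, 48.8, 30.0] [22.8, 50.7, 28.9] [18.2, 51.7, 31.5] [17.9, 52.5, 28.3] [29.1, 53.7, 20.5] [22.3, 55.5, 36.7] [21.0, 57.6, 34.9] [0.8, 73.6, 82.4] [-1.4, 91.4, 85.0] [0.5, 96.3, 99.1] [-1.2, 97.1, 107.9] [0.4, 99.6, 109.1] [1.5, 101.8, 87.8] [0.2, 104.1, 112.4] [0.4, 105.6, 102.3] [-4.2, 109.7, 88.6] 
top0 3
[-1.9, 16.1, 34.4] [2.0, 18.9, 37.4] [2.7, 46.9, 92.2]
```

```bash
python3 -c "
from pl import *
f=load('pics/side0.npz')
im=f['image'][120:215,195:310,::-1].astype(float)
im=255*(im/255)**0.45
im=cv2.resize(im.astype(np.uint8),None,fx=7,fy=6.2,interpolation=cv2.INTER_LANCZOS4)
cv2.imwrite('pics/s0g.png',im[:590,:800])
f=load('pics/top0.npz')
im=f['image'][150:265,190:300,::-1].astype(float)
im=255*(im/255)**0.45
im=cv2.resize(im.astype(np.uint8),None,fx=5,fy=5,interpolation=cv2.INTER_LANCZOS4)
cv2.imwrite('pics/t0g.png',im)
"
```

```text
(no output)
```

View pics/s0g.png

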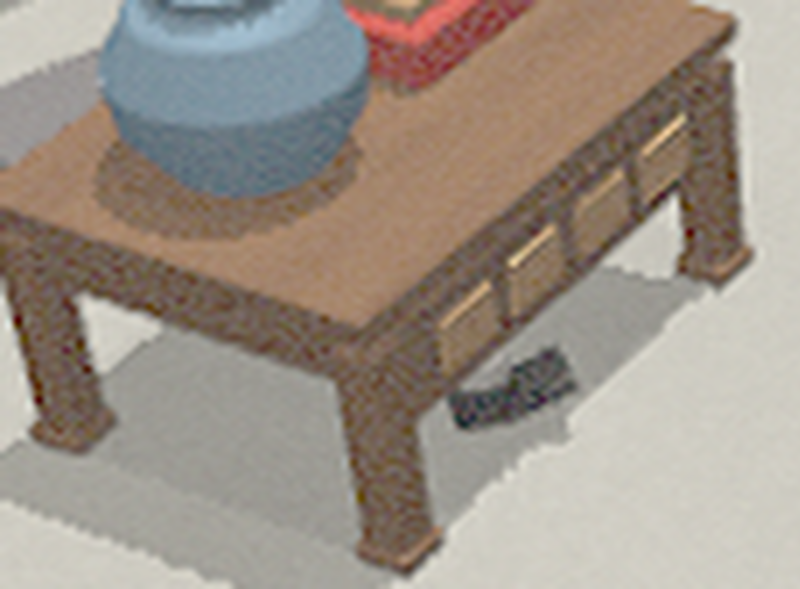

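View pics/t0g.png

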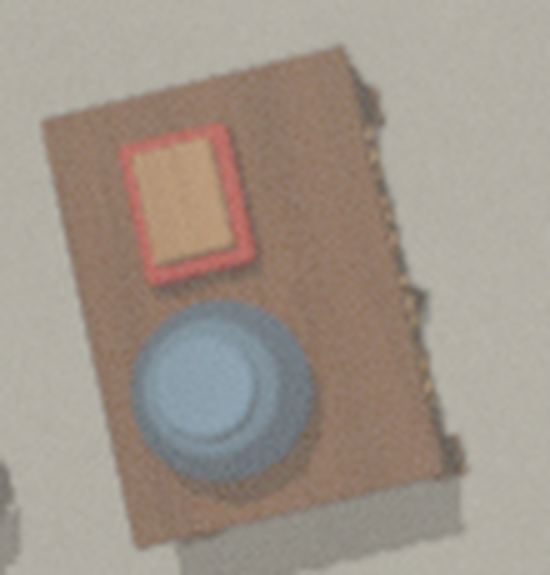

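```bash
python3 -c "
from pl import *
m=np.array([605,124.]);a=np.radians(102.85);u=np.array([np.cos(a),np.sin(a)]);v=np.array([-u[1],u[0]])
A=[]
for nm in ('side0','s1','s2','s3'):
  f=load('pics/%s.npz'%nm); z=f['z_map'].copy(); z[z==0]=np.nan; A.append(z)
f['z_map']=np.nanmedian(A,0); W=cloud(f)
X=(W[...,:2]-m)@u; Y=(W[...,:2]-m)@v; Z=W[...,2]
for r in range(172,192):
  print(r,' '.join('%3.0f'%Z[r,c] for c in range(254,282)))
print()
for r in range(174,190):
  print(r,' '.join(('%3.0f,%3.0f'%(X[r,c],Y[r,c]) if 8<Z[r,c]<60 else '   .   ') for c in range(256,282)))
g=f['image'].sum(2)
print()
for r in range(172,192):
  print(r,' '.join('%3d'%g[r,c] for c in range(254,282)))
"
```

```text
172 129 127 123 120 121 118 115 112 108 106  99  99  94  90  85  84  79  -0  -0   1  -1  -4  -1  -3  -0  -2  -2   0
173 126 123 120 115 119 115 112 110 105 102  99  96  89  89  83  77  -1  -2  -0  -3  -4  -1  -0  -2  -1  -1  -3  -4
174 123 120 119 117 113 113 107 104 100  98  94  88  85  82  78  -3  -3   0   0  -1   0  -3   0   2   1  -1  -1  -1
175 120 118 113 112 110 106 105 101 100  95  88  85  82  79  -1  -2   0  -1  -2   1  -0  -1   1   1  -2  -0  -2   1
176 117 114 112 107 109 103 101  97  94  88  85  81  78  48  -1  -2   1  -0  -0  32  32  -1  -1  -1  -2  -0  -3  -3
177 112 114 107 105 104 101  99  95  88  83  83  80  52  49   0  -2  -2  32  30  32  34  -2  -2  -1  -1  -4  -0   2
178 110 107 104 100 100  99  95  88  84  81  77  50  50  49  -2  27  28  29  28  30  31  35  -0   1  -2  -2  -2  -0
179 107 105 100  96  96  96  88  85  81  77  50  51  49  43  27  26  29  29  28  31  33  32  -3  -2  -3  -2  -2  -1
180 104 101  98  96  93  89  84  82  77  48  47  46  44  43  24  28  26  26  31  33  32  32  32   1  -1  -1  -1   0
181 101  97  94  92  88  86  82  80  47  44  45  41  39 
[... 6233 characters left out ...]
 537
186  74 142 250 326 313 178  56  46  65  61  65  73  68  59  37  18 114 173 240 327 304 276 382 580 556 533 535 536
187 126 248 314 303 303 211  30  55  56  50  73  46  53  77 108 184 233 309 305 288 289 298 560 569 552 545 549 545
188 165 319 300 299 319 315  81  56  40 113 109 159 183 191 229 314 310 292 291 284 276 286 541 554 553 539 550 550
189 155 325 306 300 301 310 205 146 173 229 229 264 317 303 305 287 291 286 275 294 291 291 485 515 543 551 555 550
190 116 328 301 293 300 304 310 312 313 311 324 301 290 286 293 286 279 294 291 293 311 304 385 552 546 552 549 552
191 122 296 298 288 297 296 294 291 290 287 283 295 300 294 294 299 285 318 409 406 397 402 571 543 533 534 549 547
```

```bash
python3 -c "
from pl import *
m=np.array([605,124.]);a=np.radians(102.85);u=np.array([np.cos(a),np.sin(a)]);v=np.array([-u[1],u[0]])
A=[]
for nm in ('side0','s1','s2','s3'):
  f=load('pics/%s.npz'%nm); z=f['z_map'].copy(); z[z==0]=np.nan; A.append(z)
f['z_map']=np.nanmedian(A,0); W=cloud(f)
X=(W[...,:2]-m)@u; Y=(W[...,:2]-m)@v; Z=W[...,2]
k=(Z>6)&(Z<70)&(X>-30)&(X<220)&(abs(Y)<170)
G={}
for x,y,z in zip(X[k],Y[k],Z[k]):
  G.setdefault((int(x//20)*20,int(y//20)*20),[]).append(z)
for g in sorted(G): 
  if len(G[g])>3: print(g,len(G[g]),round(min(G[g])),round(max(G[g])))
P=lambda x,y,z:np.round(proj(f,np.r_[m+x*u+y*v,z])[0],1)
print('stop phi0',[P(66,y,z) for y in(-45,45) for z in(0,50)])
c=np.cos(np.radians(48));s=np.sin(np.radians(48))
print('stop phi48',[P(66*c-y*s,66*s+y*c,z) for y in(-45,45) for z in(0,50)])
print('rail bottom',P(2,0,78),P(2,100,78))
"
```

```text
(-20, -140) 7 8 16
(-20, -120) 25 7 49
(-20, 0) 7 26 34
(-20, 20) 12 22 31
(-20, 100) 11 8 67
(-20, 120) 80 6 69
(-20, 140) 5 8 67
(0, -120) 59 7 60
(0, 0) 26 26 35
(0, 20) 38 17 52
(0, 40) 45 14 51
(0, 120) 52 10 69
(0, 140) 34 6 69
(20, 0) 5 24 28
(20, 40) 29 14 41
(160, 100) 16 10 66
(160, 120) 101 6 70
(160, 140) 7 7 64
(180, 120) 45 9 70
(180, 140) 12 8 66
stop phi0 [array([268.8, 170.5]), array([267.5, 158.2]), array([252.5, 186.6]), array([250.7, 174.2])]
stop phi48 [array([254.3, 180.7]), array([252.6, 168.3]), array([260.8, 198.9]), array([259.2, 186.4])]
rail bottom [275.8 165.2] [256.6 184.2]
```

Request:
jog_arm([
  {"jaw":-0.3,"linear":[0,-0.004,0.022],"angular":[0.3,-0.35,-0.55]},
  {"jaw":-0.3,"linear":[0,0,0.006],"angular":[0,0,0]},
  {"jaw":-0.3,"linear":[0,0,0],"angular":[0,0,0]},
])

```text
time_s: 6.8
tool_pos: [637.0, 15.5, 21.1]
eef_rot: [[0.975, 0.224, 0.016], [0.224, -0.975, 0.001], [0.015, 0.003, -1.0]]
ft_force: [-1.0, -0.0, 0.3]
grip_width: 33.6
```

```bash
cat >> pl.py <<'E'
M=np.array([605,124.]);TH=12.85
def U(th): a=np.radians(th+90); u=np.array([np.cos(a),np.sin(a)]); return u,np.array([-u[1],u[0]])
def mf():
    p,th,_,s=now(); u,v=U(TH); d=p[:2]-M; F=np.array(s["ft_force"])
    print("mouth-frame TCP x %.1f y %.1f z %.1f dth %.2f | Fx %.1f Fy %.1f Fz %.1f"%(d@u,d@v,p[2],th-TH,F[:2]@u,F[:2]@v,F[2]))
def gm(x,y,z,dth=0,n=1):
    u,v=U(TH); q=M+x*u+y*v; fine((q[0],q[1],z),TH+dth,n)
E
python3 -c "
from pl import *
show();mf();gm(-112,0,3.2)"
```

```text
t 6.8 p [637.   15.5  21.1] th 12.93 tilt [0.0157 0.0006] F [-0.98 -0.02  0.31] w 33.6 q [-0.08  0.73  0.04  1.71 -0.04  0.68  0.2 ]
mouth-frame TCP x -112.9 y -7.0 z 21.1 dth 0.08 | Fx 0.2 Fy 1.0 Fz 0.3
fine 1 lin_mm [-7.3, -1.0, 17.8] ang [0.16, -0.88, 0.08]
```

Request:
jog_arm([
  {"jaw":-0.3,"linear":[-0.007,-0.001,0.008],"angular":[0.15,-0.85,0.1]},
  {"jaw":-0.3,"linear":[0,0,0.004],"angular":[0,0,0]},
  {"jaw":-0.3,"linear":[0,0,0],"angular":[0,0,0]},
])

```text
time_s: 7.1
tool_pos: [631.3, 14.6, 11.9]
eef_rot: [[0.975, 0.221, 0.004], [0.221, -0.975, -0.0], [0.004, 0.001, -1.0]]
ft_force: [-0.8, 0.4, -0.3]
grip_width: 33.8
```

```bash
python3 -c "
from pl import *
show();mf();gm(-112,0,3.2)"
```

```text
t 7.1 p [631.3  14.6  11.9] th 12.78 tilt [ 0.0045 -0.0004] F [-0.83  0.4  -0.26] w 33.8 q [-0.08  0.74  0.04  1.72 -0.04  0.67  0.2 ]
mouth-frame TCP x -112.5 y -1.3 z 11.9 dth -0.07 | Fx 0.6 Fy 0.7 Fz -0.3
fine 1 lin_mm [-1.3, -0.5, 8.7] ang [0.08, -0.25, -0.07]
```

Request:
jog_arm([
  {"jaw":-0.3,"linear":[-0.001,0,0.005],"angular":[0.1,-0.2,0]},
  {"jaw":-0.3,"linear":[0,0,0.004],"angular":[0,0,0]},
  {"jaw":-0.3,"linear":[0,-0.006,0],"angular":[0,0,0]},
  {"jaw":-0.3,"linear":[0,-0.01,0],"angular":[0,0,0]},
  {"jaw":-0.3,"linear":[0,-0.01,0],"angular":[0,0,0]},
])

```text
time_s: 7.6
tool_pos: [624.8, 39.3, 2.7]
eef_rot: [[0.976, 0.218, 0.002], [0.218, -0.976, -0.0], [0.001, 0.001, -1.0]]
ft_force: [-0.5, 0.0, 0.7]
grip_width: 33.2
```

```bash
python3 -c "
from pl import *
show();mf();gm(-67,0,3.2)"
```

```text
t 7.6 p [624.8  39.3   2.7] th 12.61 tilt [ 0.0015 -0.0003] F [-0.48  0.04  0.68] w 33.2 q [-0.13  0.75  0.04  1.74 -0.05  0.65  0.16]
mouth-frame TCP x -87.0 y -0.5 z 2.7 dth -0.24 | Fx 0.1 Fy 0.5 Fz 0.7
fine 1 lin_mm [-0.6, -20.0, -0.5] ang [0.04, -0.08, -0.24]
```

Request:
jog_arm([
  {"jaw":-0.3,"linear":[0,-0.009,0],"angular":[0,0,-0.25]},
  {"jaw":-0.3,"linear":[0,-0.009,0],"angular":[0,0,0]},
  {"jaw":-0.3,"linear":[0,0,0],"angular":[0,0,0]},
  {"jaw":0.2,"linear":[0,0,0],"angular":[0,0,0]},
  {"jaw":0.2,"linear":[0,0,0],"angular":[0,0,0]},
  {"jaw":0.2,"linear":[0,0,0],"angular":[0,0,0]},
])

```text
time_s: 8.2
tool_pos: [619.9, 62.9, 3.1]
eef_rot: [[0.974, 0.228, 0.002], [0.228, -0.974, 0.001], [0.002, -0.001, -1.0]]
ft_force: [-0.4, 0.1, -0.7]
grip_width: 51.0
```

```bash
python3 -c "
from pl import *
show();mf();
f=snap('side','s5');crop(f,220,110,340,220,6,'s5c')"
```

```text
t 8.2 p [619.9  62.9   3.1] th 13.18 tilt [0.0017 0.0014] F [-0.37  0.06 -0.68] w 51.0 q [-0.16  0.75  0.04  1.75 -0.05  0.64  0.13]
mouth-frame TCP x -62.9 y -1.0 z 3.1 dth 0.33 | Fx 0.1 Fy 0.3 Fz -0.7
```

View pics/s5c.png

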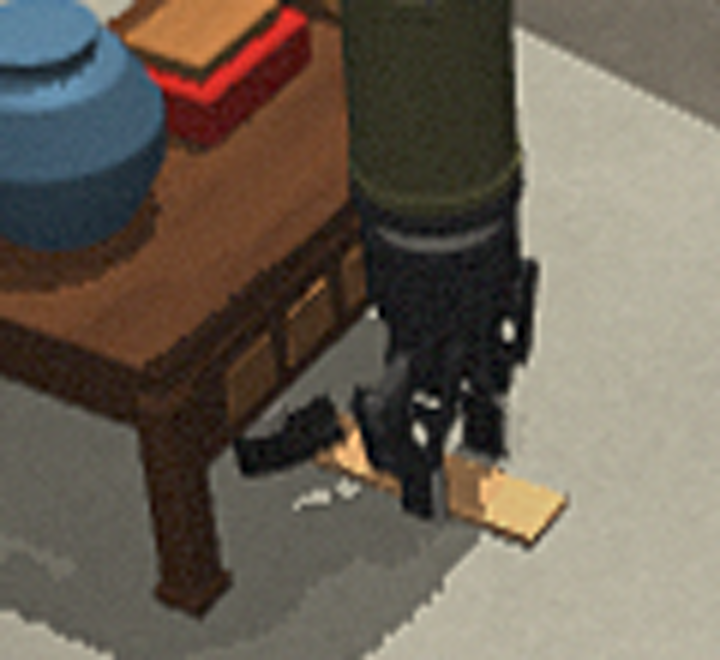

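Request:
jog_arm([
  {"jaw":0.2,"linear":[0.0,0.018,0],"angular":[0,0,0.3]},
  {"jaw":0.2,"linear":[0,0.018,0],"angular":[0,0,0]},
  {"jaw":0.2,"linear":[0,0,0],"angular":[0,0,0]},
])

```text
time_s: 8.55
tool_pos: [628.6, 25.4, 3.2]
eef_rot: [[0.975, 0.222, 0.002], [0.222, -0.975, 0.001], [0.002, -0.0, -1.0]]
ft_force: [0.5, -0.4, 0.3]
grip_width: 51.4
```

```bash
python3 -c "
from pl import *
show();mf();gm(-101,0,3)"
```

```text
t 8.55 p [628.6  25.4   3.2] th 12.84 tilt [0.0021 0.0009] F [ 0.52 -0.38  0.27] w 51.4 q [-0.1   0.75  0.04  1.73 -0.04  0.65  0.18]
mouth-frame TCP x -101.3 y -1.1 z 3.2 dth -0.01 | Fx -0.5 Fy -0.4 Fz 0.3
fine 1 lin_mm [-1.1, -0.3, 0.1] ang [-0.03, -0.13, -0.01]
```

Request:
jog_arm([
  {"jaw":-0.3,"linear":[0,0,0],"angular":[0,0,0]},
  {"jaw":-0.3,"linear":[0,0,0],"angular":[0,0,0]},
  {"jaw":-0.3,"linear":[0,0,0],"angular":[0,0,0]},
  {"jaw":-0.3,"linear":[0,-0.008,0],"angular":[0,0,0]},
  {"jaw":-0.3,"linear":[0,-0.008,0],"angular":[0,0,0]},
  {"jaw":-0.3,"linear":[0,-0.006,0],"angular":[0,0,0]},
])

```text
time_s: 9.15
tool_pos: [623.5, 48.6, 3.6]
eef_rot: [[0.975, 0.221, 0.003], [0.221, -0.975, 0.002], [0.003, -0.001, -1.0]]
ft_force: [1.0, -0.1, 0.7]
grip_width: 33.6
```

```bash
python3 -c "
from pl import *
show();mf()"
```

```text
t 9.15 p [623.5  48.6   3.6] th 12.75 tilt [0.0026 0.0018] F [ 0.96 -0.07  0.73] w 33.6 q [-0.14  0.75  0.04  1.75 -0.05  0.64  0.15]
mouth-frame TCP x -77.6 y -1.3 z 3.6 dth -0.10 | Fx -0.3 Fy -0.9 Fz 0.7
```

Request:
jog_arm([
  {"jaw":-0.3,"linear":[0,-0.003,0.0005],"angular":[0,0,0]},
  {"jaw":-0.3,"linear":[0,-0.003,0],"angular":[0,0,0]},
])

```text
time_s: 9.35
tool_pos: [622.4, 56.1, 3.6]
eef_rot: [[0.975, 0.223, 0.004], [0.223, -0.975, 0.001], [0.004, -0.001, -1.0]]
ft_force: [0.6, -0.5, 0.1]
grip_width: 33.6
```

Request:
jog_arm([
  {"jaw":-0.3,"linear":[0,-0.003,0],"angular":[0,0,0]},
  {"jaw":-0.3,"linear":[0,-0.003,0],"angular":[0,0,0]},
])

```text
time_s: 9.55
tool_pos: [621.7, 56.8, 3.6]
eef_rot: [[0.976, 0.22, 0.005], [0.22, -0.976, -0.005], [0.004, 0.006, -1.0]]
ft_force: [2.0, -9.8, 1.1]
grip_width: 33.4
```

```bash
python3 -c "
from pl import *
show();mf()"
```

```text
t 9.55 p [621.7  56.8   3.6] th 12.7 tilt [ 0.0052 -0.0054] F [ 1.99 -9.85  1.13] w 33.4 q [-0.16  0.75  0.05  1.75 -0.05  0.64  0.13]
mouth-frame TCP x -69.2 y -1.4 z 3.6 dth -0.15 | Fx -10.0 Fy 0.3 Fz 1.1
```

Request:
jog_arm([
  {"jaw":0.25,"linear":[0,0,0],"angular":[0,0,0]},
  {"jaw":0.25,"linear":[0,0,0],"angular":[0,0,0]},
  {"jaw":0.25,"linear":[0,0,0],"angular":[0,0,0]},
  {"jaw":0.25,"linear":[0,0.002,-0.03],"angular":[0,0,0]},
  {"jaw":0.25,"linear":[0,0.01,-0.045],"angular":[0,0,0]},
  {"jaw":0.25,"linear":[0,0.03,-0.04],"angular":[0,0,0]},
  {"jaw":0.25,"linear":[0,0.03,-0.03],"angular":[0,0,0]},
])

```text
time_s: 10.25
tool_pos: [632.4, -3.5, 146.4]
eef_rot: [[0.972, 0.233, -0.01], [0.233, -0.973, 0.0], [-0.01, -0.003, -1.0]]
ft_force: [0.6, -1.1, -0.7]
grip_width: 53.5
```

```bash
python3 -c "
from pl import *
show();mf()
f=snap('side','s6');u,v=U(TH)
P=[np.r_[M+x*u+y*v,8] for x in np.linspace(-84,0,20) for y in (-18,18)]
crop(f,220,110,340,220,6,'s6c',np.array(P))
rows([((460,-276.5,110),-89.4,13)])"
```

```text
t 10.25 p [632.4  -3.5 146.4] th 13.47 tilt [-0.01    0.0004] F [ 0.63 -1.15 -0.74] w 53.5 q [-0.06  0.59  0.05  1.59 -0.03  0.97  0.23]
mouth-frame TCP x -130.4 y 1.6 z 146.4 dth 0.62 | Fx -1.3 Fy -0.4 Fz -0.7
[-0.0178, 0.0168, 0.0032, 7.89]
[-0.0153, 0.0191, 0.0032, 7.89]
[-0.0126, 0.0211, 0.0032, 7.89]
[-0.0096, 0.0226, 0.0032, 7.89]
[-0.0064, 0.0237, 0.0032, 7.89]
[-0.0031, 0.0243, 0.0032, 7.89]
[0.0003, 0.0245, 0.0032, 7.89]
[0.0037, 0.0242, 0.0032, 7.89]
[0.007, 0.0235, 0.0032, 7.89]
[0.0101, 0.0223, 0.0032, 7.89]
[0.0131, 0.0207, 0.0032, 7.89]
[0.0158, 0.0187, 0.0032, 7.89]
[0.0182, 0.0164, 0.0032, 7.89]
--
```

View pics/s6c.png

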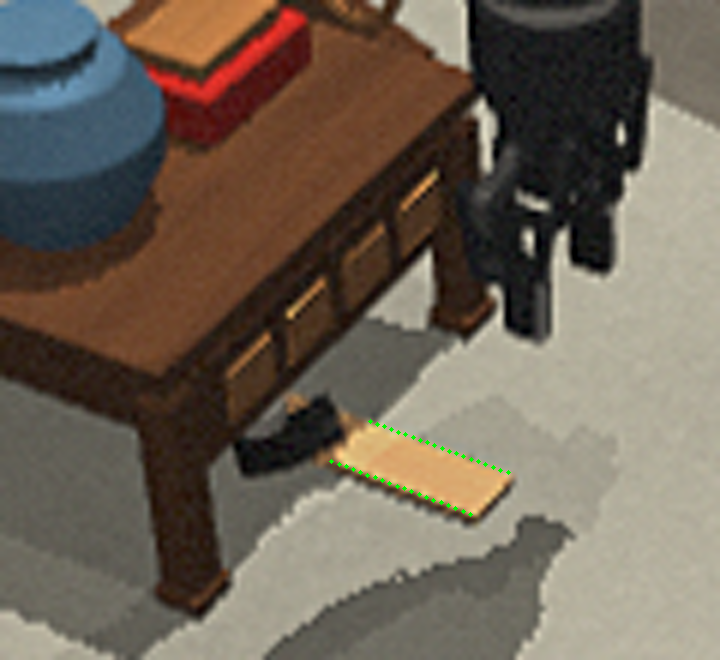

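Request:
jog_arm([
  {"jaw":0.22,"linear":[-0.018,0.017,0.003],"angular":[0,0,7.9]},
  {"jaw":0.22,"linear":[-0.015,0.019,0.003],"angular":[0,0,7.9]},
  {"jaw":0.22,"linear":[-0.0125,0.021,0.003],"angular":[0,0,7.9]},
  {"jaw":0.22,"linear":[-0.0095,0.0225,0.003],"angular":[0,0,7.9]},
  {"jaw":0.22,"linear":[-0.0065,0.0235,0.003],"angular":[0,0,7.9]},
  {"jaw":0.22,"linear":[-0.003,0.0245,0.003],"angular":[0,0,7.9]},
  {"jaw":0.22,"linear":[0,0.0245,0.003],"angular":[0,0,7.9]},
  {"jaw":0.22,"linear":[0.0035,0.024,0.003],"angular":[0,0,7.9]},
  {"jaw":0.22,"linear":[0.007,0.0235,0.003],"angular":[0,0,7.9]},
  {"jaw":0.22,"linear":[0.01,0.0225,0.003],"angular":[0,0,7.9]},
  {"jaw":0.22,"linear":[0.013,0.0205,0.003],"angular":[0,0,7.9]},
  {"jaw":0.22,"linear":[0.0155,0.0185,0.003],"angular":[0,0,7.9]},
  {"jaw":0.22,"linear":[0.009,0.008,0.002],"angular":[0,0,4]},
  {"jaw":0.22,"linear":[0,0,0],"angular":[0,0,0]},
])

```text
time_s: 11.7
tool_pos: [456.5, -260.4, 111.4]
eef_rot: [[0.01, -1.0, 0.006], [-1.0, -0.01, 0.006], [-0.006, -0.006, -1.0]]
ft_force: [0.6, 0.0, 0.7]
grip_width: 51.9
```

```bash
python3 -c "
from pl import *
show()
fine((460.5,-275.8,50),-89.4,2)"
```

```text
t 11.7 p [ 456.5 -260.4  111.4] th -89.45 tilt [0.0064 0.0056] F [0.64 0.03 0.66] w 51.9 q [ 0.12  0.54  0.54  1.93 -0.4   0.77 -0.67]
fine 2 lin_mm [7.9, -1.7, 30.7] ang [-0.19, 0.16, -0.02]
```

Request:
jog_arm([
  {"jaw":0.22,"linear":[0.008,-0.002,0.035],"angular":[-0.2,0.15,0]},
  {"jaw":0.22,"linear":[0.008,-0.002,0.035],"angular":[-0.2,0.15,0]},
  {"jaw":0.22,"linear":[0,0,0.01],"angular":[0,0,0]},
  {"jaw":0.22,"linear":[0,0,0],"angular":[0,0,0]},
])

```text
time_s: 12.1
tool_pos: [465.2, -272.5, 29.9]
eef_rot: [[0.022, -1.0, 0.004], [-1.0, -0.022, 0.003], [-0.002, -0.004, -1.0]]
ft_force: [0.2, -0.3, 0.1]
grip_width: 52.0
```

```bash
python3 -c "
from pl import *
show()
fine((460.5,-275.8,18),-89.4,1)"
```

```text
t 12.1 p [ 465.2 -272.5   29.9] th -88.75 tilt [0.0037 0.0025] F [ 0.2  -0.33  0.09] w 52.0 q [ 0.21  0.67  0.44  1.97 -0.49  0.61 -0.58]
fine 1 lin_mm [3.2, 4.8, 11.9] ang [-0.21, 0.14, 0.65]
```

Request:
jog_arm([
  {"jaw":0.22,"linear":[0.003,0.005,0.008],"angular":[-0.2,0.15,0.65]},
  {"jaw":0.22,"linear":[0,0,0.006],"angular":[0,0,0]},
  {"jaw":0.22,"linear":[0,0,0],"angular":[0,0,0]},
])

```text
time_s: 12.4
tool_pos: [461.5, -274.6, 17.3]
eef_rot: [[0.013, -1.0, 0.003], [-1.0, -0.013, -0.0], [0.0, -0.003, -1.0]]
ft_force: [-0.7, 0.0, 0.9]
grip_width: 52.1
```

```bash
python3 -c "
from pl import *
show()
fine((460.5,-275.8,6.6),-89.4,1)"
```

```text
t 12.4 p [ 461.5 -274.6   17.3] th -89.26 tilt [ 0.0029 -0.0005] F [-0.65  0.05  0.88] w 52.1 q [ 0.22  0.68  0.43  1.98 -0.5   0.58 -0.57]
fine 1 lin_mm [1.2, 1.1, 10.7] ang [-0.17, -0.03, 0.14]
```

Request:
jog_arm([
  {"jaw":0.22,"linear":[0.001,0.001,0.0055],"angular":[-0.15,0,0.15]},
  {"jaw":0.22,"linear":[0,0.0005,0.0055],"angular":[0,0,0]},
  {"jaw":0.22,"linear":[0,0,0],"angular":[0,0,0]},
])

```text
time_s: 12.7
tool_pos: [460.8, -275.8, 6.9]
eef_rot: [[0.011, -1.0, 0.003], [-1.0, -0.011, -0.001], [0.001, -0.003, -1.0]]
ft_force: [-1.0, 0.3, -0.4]
grip_width: 52.1
```

```bash
python3 -c "
from pl import *
show()
fine((460.5,-275.8,6.6),-89.4,1)"
```

```text
t 12.7 p [ 460.8 -275.8    6.9] th -89.38 tilt [ 0.0025 -0.0014] F [-1.03  0.26 -0.42] w 52.1 q [ 0.23  0.7   0.41  1.99 -0.52  0.55 -0.56]
fine 1 lin_mm [0.0, 0.3, 0.3] ang [-0.14, -0.08, 0.02]
```

Request:
jog_arm([
  {"jaw":-0.3,"linear":[0,0,0],"angular":[-0.15,-0.1,0]},
  {"jaw":-0.3,"linear":[0,0,0],"angular":[0,0,0]},
  {"jaw":-0.3,"linear":[0,0,0],"angular":[0,0,0]},
  {"jaw":-0.3,"linear":[0,0,0],"angular":[0,0,0]},
], squeeze=60)

```text
time_s: 13.1
tool_pos: [461.0, -276.0, 7.6]
eef_rot: [[0.01, -1.0, 0.0], [-1.0, -0.01, 0.001], [-0.001, -0.0, -1.0]]
ft_force: [0.9, -0.4, -0.4]
grip_width: 33.2
```

Request:
jog_arm([
  {"jaw":-0.3,"linear":[0,0,-0.01],"angular":[0,0,0]},
  {"jaw":-0.3,"linear":[0,0,-0.04],"angular":[0,0,0]},
  {"jaw":-0.3,"linear":[0,0,-0.04],"angular":[0,0,0]},
  {"jaw":-0.3,"linear":[0,0,-0.04],"angular":[0,0,0]},
])

```text
time_s: 13.5
tool_pos: [458.0, -274.5, 138.1]
eef_rot: [[0.009, -1.0, -0.01], [-1.0, -0.009, 0.005], [-0.005, 0.01, -1.0]]
ft_force: [0.2, -0.4, -0.7]
grip_width: 33.1
```

```bash
python3 -c "
from pl import *
show()
u,v=U(TH);g=M+(-115)*u
rows([((g[0],g[1],125),TH,13)])"
```

```text
t 13.5 p [ 458.  -274.5  138.1] th -89.46 tilt [-0.0104  0.0051] F [ 0.22 -0.38 -0.72] w 33.1 q [ 0.12  0.53  0.57  1.87 -0.36  0.86 -0.69]
[-0.0219, -0.0135, 0.001, -7.87]
[-0.0199, -0.0164, 0.001, -7.87]
[-0.0174, -0.0189, 0.001, -7.87]
[-0.0147, -0.0211, 0.001, -7.87]
[-0.0116, -0.0229, 0.001, -7.87]
[-0.0084, -0.0243, 0.001, -7.87]
[-0.005, -0.0252, 0.001, -7.87]
[-0.0015, -0.0257, 0.001, -7.87]
[0.0021, -0.0256, 0.001, -7.87]
[0.0055, -0.0251, 0.001, -7.87]
[0.0089, -0.0241, 0.001, -7.87]
[0.0122, -0.0227, 0.001, -7.87]
[0.0151, -0.0208, 0.001, -7.87]
--
```

Request:
jog_arm([
  {"jaw":-0.3,"linear":[-0.022,-0.0135,0.001],"angular":[0,0,-7.9]},
  {"jaw":-0.3,"linear":[-0.02,-0.0165,0.001],"angular":[0,0,-7.9]},
  {"jaw":-0.3,"linear":[-0.0175,-0.019,0.001],"angular":[0,0,-7.9]},
  {"jaw":-0.3,"linear":[-0.0145,-0.021,0.001],"angular":[0,0,-7.9]},
  {"jaw":-0.3,"linear":[-0.0115,-0.023,0.001],"angular":[0,0,-7.9]},
  {"jaw":-0.3,"linear":[-0.0085,-0.0245,0.001],"angular":[0,0,-7.9]},
  {"jaw":-0.3,"linear":[-0.005,-0.025,0.001],"angular":[0,0,-7.9]},
  {"jaw":-0.3,"linear":[-0.0015,-0.0255,0.001],"angular":[0,0,-7.9]},
  {"jaw":-0.3,"linear":[0.002,-0.0255,0.001],"angular":[0,0,-7.9]},
  {"jaw":-0.3,"linear":[0.0055,-0.025,0.001],"angular":[0,0,-7.9]},
  {"jaw":-0.3,"linear":[0.009,-0.024,0.001],"angular":[0,0,-7.9]},
  {"jaw":-0.3,"linear":[0.012,-0.0225,0.001],"angular":[0,0,-7.9]},
  {"jaw":-0.3,"linear":[0.005,-0.01,0.001],"angular":[0,0,-4]},
  {"jaw":-0.3,"linear":[0,0,0],"angular":[0,0,0]},
])

```text
time_s: 14.9
tool_pos: [620.4, 8.6, 141.5]
eef_rot: [[0.974, 0.224, 0.006], [0.224, -0.974, -0.009], [0.004, 0.01, -1.0]]
ft_force: [-0.7, 0.3, -1.2]
grip_width: 33.6
```

```bash
python3 -c "
from pl import *
show();mf()
gm(-115,0,30,0,3)"
```

```text
t 14.9 p [620.4   8.6 141.5] th 12.97 tilt [ 0.006  -0.0093] F [-0.67  0.27 -1.15] w 33.6 q [-0.1   0.57  0.06  1.64 -0.03  0.92  0.2 ]
mouth-frame TCP x -116.0 y 10.6 z 141.5 dth 0.12 | Fx 0.4 Fy 0.6 Fz -1.2
fine 3 lin_mm [3.4, -0.7, 37.2] ang [0.2, -0.07, 0.04]
```

Request:
jog_arm([
  {"jaw":-0.3,"linear":[0.002,0,0.037],"angular":[0.2,-0.1,0]},
  {"jaw":-0.3,"linear":[0.002,0,0.037],"angular":[0.2,-0.1,0]},
  {"jaw":-0.3,"linear":[0.002,0,0.027],"angular":[0.2,-0.1,0]},
  {"jaw":-0.3,"linear":[0,0,0],"angular":[0,0,0]},
  {"jaw":-0.3,"linear":[0,0,0],"angular":[0,0,0]},
])

```text
time_s: 15.4
tool_pos: [627.7, 3.7, 42.3]
eef_rot: [[0.978, 0.21, 0.003], [0.21, -0.978, -0.005], [0.002, 0.006, -1.0]]
ft_force: [0.6, -0.7, 0.0]
grip_width: 33.5
```

```bash
python3 -c "
from pl import *
show();mf()
gm(-115,0,14,0,1)"
```

```text
t 15.4 p [627.7   3.7  42.3] th 12.14 tilt [ 0.0032 -0.0055] F [ 0.58 -0.66  0.04] w 33.5 q [-0.08  0.7   0.06  1.71 -0.05  0.73  0.21]
mouth-frame TCP x -122.3 y 4.6 z 42.3 dth -0.71 | Fx -0.8 Fy -0.4 Fz 0.0
fine 1 lin_mm [4.5, -7.5, 28.2] ang [0.35, -0.11, -0.71]
```

Request:
jog_arm([
  {"jaw":-0.3,"linear":[0.003,-0.004,0.014],"angular":[0.2,-0.1,-0.4]},
  {"jaw":-0.3,"linear":[0.002,-0.003,0.01],"angular":[0.15,0,-0.3]},
  {"jaw":-0.3,"linear":[0,0,0],"angular":[0,0,0]},
])

```text
time_s: 15.7
tool_pos: [633.1, 11.1, 20.5]
eef_rot: [[0.975, 0.221, 0.005], [0.221, -0.975, -0.0], [0.005, 0.001, -1.0]]
ft_force: [-0.0, -0.4, -1.0]
grip_width: 33.2
```

```bash
python3 -c "
from pl import *
show();mf()
gm(-95,-1,13,0,1)"
```

```text
t 15.7 p [633.1  11.1  20.5] th 12.75 tilt [ 0.0052 -0.0002] F [-0.01 -0.35 -1.  ] w 33.2 q [-0.08  0.73  0.05  1.72 -0.05  0.69  0.21]
mouth-frame TCP x -116.3 y -2.3 z 20.5 dth -0.10 | Fx -0.3 Fy 0.1 Fz -1.0
fine 1 lin_mm [-1.4, -21.4, 7.4] ang [0.08, -0.29, -0.1]
```

Request:
jog_arm([
  {"jaw":-0.3,"linear":[-0.001,-0.01,0.003],"angular":[0.1,-0.25,-0.1]},
  {"jaw":-0.3,"linear":[0,-0.01,0.003],"angular":[0,0,0]},
  {"jaw":-0.3,"linear":[0,0,0],"angular":[0,0,0]},
])

```text
time_s: 16.0
tool_pos: [627.8, 32.7, 14.9]
eef_rot: [[0.975, 0.223, 0.002], [0.223, -0.975, 0.001], [0.002, -0.001, -1.0]]
ft_force: [-0.3, 0.7, -0.2]
grip_width: 33.6
```

```bash
python3 -c "
from pl import *
show();mf()
gm(-85,-1,12,0,1)"
```

```text
t 16.0 p [627.8  32.7  14.9] th 12.87 tilt [0.0015 0.0014] F [-0.27  0.73 -0.21] w 33.6 q [-0.12  0.74  0.05  1.73 -0.05  0.67  0.18]
mouth-frame TCP x -94.1 y -2.0 z 14.9 dth 0.02 | Fx 0.8 Fy 0.1 Fz -0.2
fine 1 lin_mm [-1.0, -9.1, 2.9] ang [-0.06, -0.1, 0.02]
```

Request:
jog_arm([
  {"jaw":-0.3,"linear":[-0.001,-0.003,0.0025],"angular":[0,-0.1,0]},
  {"jaw":-0.3,"linear":[0,-0.004,0.0005],"angular":[0,0,0]},
])

```text
time_s: 16.2
tool_pos: [625.3, 39.8, 12.1]
eef_rot: [[0.975, 0.223, 0.0], [0.223, -0.975, 0.001], [0.001, -0.001, -1.0]]
ft_force: [-0.7, 0.3, -0.8]
grip_width: 33.2
```

Request:
jog_arm([
  {"jaw":-0.3,"linear":[0,-0.004,0],"angular":[0,0,0]},
])

```text
time_s: 16.3
tool_pos: [624.4, 44.0, 12.2]
eef_rot: [[0.975, 0.223, 0.001], [0.223, -0.975, 0.001], [0.001, -0.0, -1.0]]
ft_force: [0.4, 0.4, -0.0]
grip_width: 33.3
```

Request:
jog_arm([
  {"jaw":-0.3,"linear":[0,-0.004,0],"angular":[0,0,0]},
])

```text
time_s: 16.4
tool_pos: [623.4, 48.2, 12.2]
eef_rot: [[0.975, 0.223, 0.001], [0.223, -0.975, 0.001], [0.001, -0.0, -1.0]]
ft_force: [-0.0, -0.1, -0.6]
grip_width: 33.4
```

```bash
python3 -c "
from pl import *
show();mf()"
```

```text
t 16.4 p [623.4  48.2  12.2] th 12.88 tilt [0.0005 0.0005] F [-0.05 -0.11 -0.57] w 33.4 q [-0.15  0.74  0.05  1.74 -0.06  0.67  0.16]
mouth-frame TCP x -78.0 y -1.1 z 12.2 dth 0.03 | Fx -0.1 Fy 0.1 Fz -0.6
```

Request:
jog_arm([
  {"jaw":-0.3,"linear":[0,-0.004,0],"angular":[0,0,0]},
])

```text
time_s: 16.5
tool_pos: [622.5, 52.4, 12.3]
eef_rot: [[0.975, 0.223, 0.001], [0.223, -0.975, 0.0], [0.001, -0.0, -1.0]]
ft_force: [-0.6, -0.2, -0.7]
grip_width: 33.5
```

Request:
jog_arm([
  {"jaw":-0.3,"linear":[0,-0.004,0],"angular":[0,0,0]},
])

```text
time_s: 16.6
tool_pos: [621.6, 56.6, 12.4]
eef_rot: [[0.975, 0.223, 0.001], [0.223, -0.975, 0.0], [0.001, -0.0, -1.0]]
ft_force: [0.0, -0.1, 0.1]
grip_width: 33.1
```

Request:
jog_arm([
  {"jaw":-0.3,"linear":[0,-0.003,0],"angular":[0,0,0]},
])

```text
time_s: 16.7
tool_pos: [620.8, 60.0, 12.4]
eef_rot: [[0.975, 0.223, 0.001], [0.223, -0.975, 0.001], [0.001, -0.0, -1.0]]
ft_force: [-0.3, 0.5, -0.6]
grip_width: 33.3
```

```bash
python3 -c "
from pl import *
show();mf()"
```

```text
t 16.7 p [620.8  60.   12.4] th 12.88 tilt [0.0009 0.0006] F [-0.27  0.47 -0.57] w 33.3 q [-0.17  0.74  0.05  1.74 -0.06  0.66  0.14]
mouth-frame TCP x -65.9 y -1.2 z 12.4 dth 0.03 | Fx 0.5 Fy 0.2 Fz -0.6
```

Request:
jog_arm([
  {"jaw":0.2,"linear":[0,0.0005,0],"angular":[0,0,0]},
  {"jaw":0.2,"linear":[0,0,0],"angular":[0,0,0]},
  {"jaw":0.2,"linear":[0,0,0],"angular":[0,0,0]},
  {"jaw":0.2,"linear":[0,0.018,0],"angular":[0,0,0]},
  {"jaw":0.2,"linear":[0,0.015,0],"angular":[0,0,0]},
  {"jaw":0.2,"linear":[0,0,0],"angular":[0,0,0]},
])

```text
time_s: 17.3
tool_pos: [628.9, 26.5, 12.7]
eef_rot: [[0.975, 0.224, 0.002], [0.224, -0.975, 0.001], [0.002, -0.0, -1.0]]
ft_force: [0.6, -0.7, -0.4]
grip_width: 51.3
```

```bash
python3 -c "
from pl import *
show();mf()
f=snap('side','s7');crop(f,220,110,340,220,6,'s7c')"
```

```text
t 17.3 p [628.9  26.5  12.7] th 12.93 tilt [0.0017 0.0006] F [ 0.58 -0.71 -0.4 ] w 51.3 q [-0.11  0.74  0.05  1.73 -0.05  0.67  0.19]
mouth-frame TCP x -100.4 y -1.6 z 12.7 dth 0.08 | Fx -0.8 Fy -0.4 Fz -0.4
```

View pics/s7c.png

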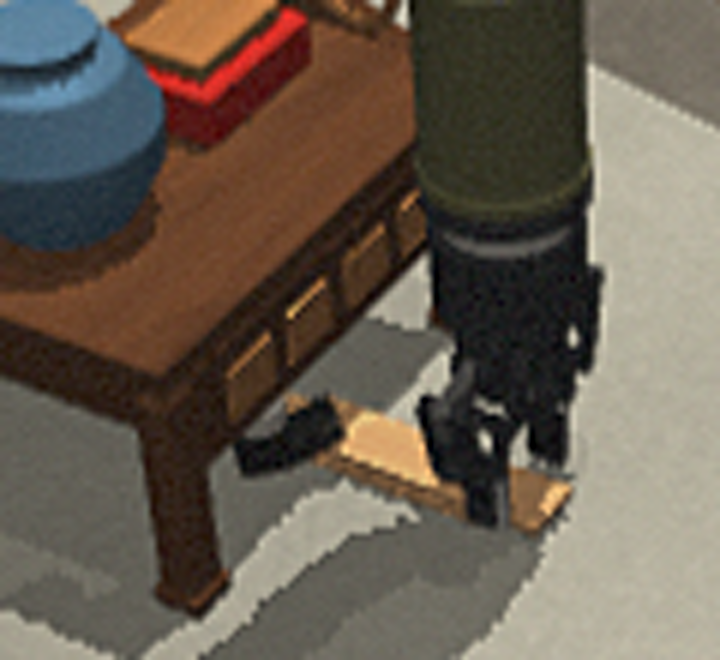

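Request:
jog_arm([
  {"jaw":0.2,"linear":[0,0,0.0025],"angular":[0,-0.1,0]},
  {"jaw":-0.3,"linear":[0,0,0],"angular":[0,0,0]},
  {"jaw":-0.3,"linear":[0,0,0],"angular":[0,0,0]},
  {"jaw":-0.3,"linear":[0,0,0],"angular":[0,0,0]},
  {"jaw":-0.3,"linear":[0,0,0],"angular":[0,0,0]},
])

```text
time_s: 17.85
tool_pos: [628.4, 30.1, 10.4]
eef_rot: [[0.974, 0.226, -0.001], [0.226, -0.974, 0.002], [0.0, -0.002, -1.0]]
ft_force: [0.4, -0.6, -0.5]
grip_width: 33.9
```

Request:
jog_arm([
  {"jaw":-0.3,"linear":[0,-0.004,0],"angular":[0,0,0]},
  {"jaw":-0.3,"linear":[0,-0.004,0],"angular":[0,0,0]},
])

```text
time_s: 18.05
tool_pos: [626.6, 38.2, 10.4]
eef_rot: [[0.974, 0.226, -0.0], [0.226, -0.974, 0.002], [0.0, -0.002, -1.0]]
ft_force: [-0.9, -0.3, 1.1]
grip_width: 33.8
```

```bash
python3 -c "
from pl import *
show();mf()"
```

```text
t 18.05 p [626.6  38.2  10.4] th 13.06 tilt [-0.0003  0.0021] F [-0.87 -0.31  1.06] w 33.8 q [-0.13  0.74  0.05  1.73 -0.05  0.67  0.18]
mouth-frame TCP x -88.4 y -2.0 z 10.4 dth 0.21 | Fx -0.1 Fy 0.9 Fz 1.1
```

Request:
jog_arm([
  {"jaw":-0.3,"linear":[0,-0.004,0],"angular":[0,0,0]},
])

```text
time_s: 18.15
tool_pos: [625.6, 42.7, 10.4]
eef_rot: [[0.974, 0.226, -0.0], [0.226, -0.974, 0.002], [0.0, -0.002, -1.0]]
ft_force: [0.8, -1.6, 0.5]
grip_width: 33.7
```

Request:
jog_arm([
  {"jaw":-0.3,"linear":[0,-0.004,0],"angular":[0,0,0]},
])

```text
time_s: 18.25
tool_pos: [624.6, 47.2, 10.4]
eef_rot: [[0.974, 0.227, -0.0], [0.227, -0.974, 0.002], [0.0, -0.002, -1.0]]
ft_force: [0.7, -0.5, 0.8]
grip_width: 33.7
```

Request:
jog_arm([
  {"jaw":-0.3,"linear":[0,-0.004,0],"angular":[0,0,0]},
])

```text
time_s: 18.35
tool_pos: [623.5, 51.7, 10.4]
eef_rot: [[0.974, 0.227, -0.0], [0.227, -0.974, 0.002], [0.0, -0.002, -1.0]]
ft_force: [0.1, -0.9, 0.8]
grip_width: 33.6
```

Request:
jog_arm([
  {"jaw":-0.3,"linear":[0,-0.004,0],"angular":[0,0,0]},
])

```text
time_s: 18.45
tool_pos: [622.5, 56.2, 10.4]
eef_rot: [[0.974, 0.227, -0.0], [0.227, -0.974, 0.003], [0.0, -0.003, -1.0]]
ft_force: [-0.0, -0.9, -0.2]
grip_width: 33.3
```

Request:
jog_arm([
  {"jaw":-0.3,"linear":[0,-0.004,0],"angular":[0,0,0]},
])

```text
time_s: 18.55
tool_pos: [621.5, 60.6, 10.4]
eef_rot: [[0.974, 0.227, -0.0], [0.227, -0.974, 0.003], [0.0, -0.003, -1.0]]
ft_force: [1.7, -0.9, 0.9]
grip_width: 33.6
```

```bash
python3 -c "
from pl import *
show();mf()"
```

```text
t 18.55 p [621.5  60.6  10.4] th 13.14 tilt [-0.0004  0.0026] F [ 1.66 -0.89  0.85] w 33.6 q [-0.16  0.74  0.05  1.74 -0.06  0.66  0.15]
mouth-frame TCP x -65.5 y -1.9 z 10.4 dth 0.29 | Fx -1.2 Fy -1.4 Fz 0.9
```

Request:
jog_arm([
  {"jaw":-0.3,"linear":[0,-0.003,0],"angular":[0,0,0]},
])

```text
time_s: 18.65
tool_pos: [620.7, 63.8, 10.4]
eef_rot: [[0.974, 0.227, -0.0], [0.227, -0.974, 0.002], [0.0, -0.002, -1.0]]
ft_force: [1.0, -10.1, -0.1]
grip_width: 33.5
```

Request:
jog_arm([
  {"jaw":-0.3,"linear":[0,-0.003,0],"angular":[0,0,0]},
])

```text
time_s: 18.75
tool_pos: [620.4, 63.7, 10.5]
eef_rot: [[0.974, 0.226, 0.0], [0.226, -0.974, -0.001], [0.0, 0.001, -1.0]]
ft_force: [1.5, -12.8, 0.6]
grip_width: 33.4
```

Request:
jog_arm([
  {"jaw":-0.3,"linear":[0,-0.003,0],"angular":[0,0,0]},
])

```text
time_s: 18.85
tool_pos: [620.2, 63.6, 10.5]
eef_rot: [[0.975, 0.224, 0.001], [0.224, -0.975, -0.005], [-0.0, 0.005, -1.0]]
ft_force: [1.0, -5.8, 0.2]
grip_width: 33.9
```

```bash
python3 -c "
from pl import *
show();mf()"
```

```text
t 18.85 p [620.2  63.6  10.5] th 12.92 tilt [ 0.0011 -0.0049] F [ 1.04 -5.76  0.22] w 33.9 q [-0.18  0.74  0.06  1.74 -0.06  0.66  0.13]
mouth-frame TCP x -62.3 y -1.3 z 10.5 dth 0.07 | Fx -5.8 Fy 0.3 Fz 0.2
```

Request:
jog_arm([
  {"jaw":0.25,"linear":[0,0,0],"angular":[0,0,0]},
  {"jaw":0.25,"linear":[0,0,0],"angular":[0,0,0]},
  {"jaw":0.25,"linear":[0,0,0],"angular":[0,0,0]},
  {"jaw":0.25,"linear":[0,0.002,-0.03],"angular":[0,0,0]},
  {"jaw":0.25,"linear":[0,0.01,-0.045],"angular":[0,0,0]},
  {"jaw":0.25,"linear":[0,0.03,-0.04],"angular":[0,0,0]},
  {"jaw":0.25,"linear":[0,0.03,-0.02],"angular":[0,0,0]},
])

```text
time_s: 19.55
tool_pos: [633.0, 1.6, 145.2]
eef_rot: [[0.972, 0.235, -0.01], [0.235, -0.972, 0.0], [-0.01, -0.002, -1.0]]
ft_force: [0.8, -0.6, -0.6]
grip_width: 53.3
```

```bash
python3 -c "
from pl import *
show();mf()
f=snap('side','s8');u,v=U(TH)
P=[np.r_[M+x*u+y*v,16] for x in np.linspace(-84,0,20) for y in (-18,18)]
crop(f,220,110,340,220,6,'s8c',np.array(P))
rows([((461.5,-341.7,110),-89.4,13)])"
```

```text
t 19.55 p [633.    1.6 145.2] th 13.58 tilt [-0.01  0.  ] F [ 0.82 -0.65 -0.63] w 53.3 q [-0.08  0.59  0.06  1.59 -0.04  0.97  0.23]
mouth-frame TCP x -125.6 y -0.1 z 145.2 dth 0.73 | Fx -0.8 Fy -0.7 Fz -0.6
[-0.0189, 0.0221, 0.0029, 7.89]
[-0.0157, 0.0245, 0.0029, 7.89]
[-0.0122, 0.0264, 0.0029, 7.89]
[-0.0084, 0.0279, 0.0029, 7.89]
[-0.0045, 0.0287, 0.0029, 7.89]
[-0.0006, 0.0291, 0.0029, 7.89]
[0.0035, 0.0289, 0.0029, 7.89]
[0.0074, 0.0282, 0.0029, 7.89]
[0.0112, 0.0269, 0.0029, 7.89]
[0.0148, 0.0251, 0.0029, 7.89]
[0.0181, 0.0228, 0.0029, 7.89]
[0.021, 0.0201, 0.0029, 7.89]
[0.0236, 0.017, 0.0029, 7.89]
--
```

View pics/s8c.png

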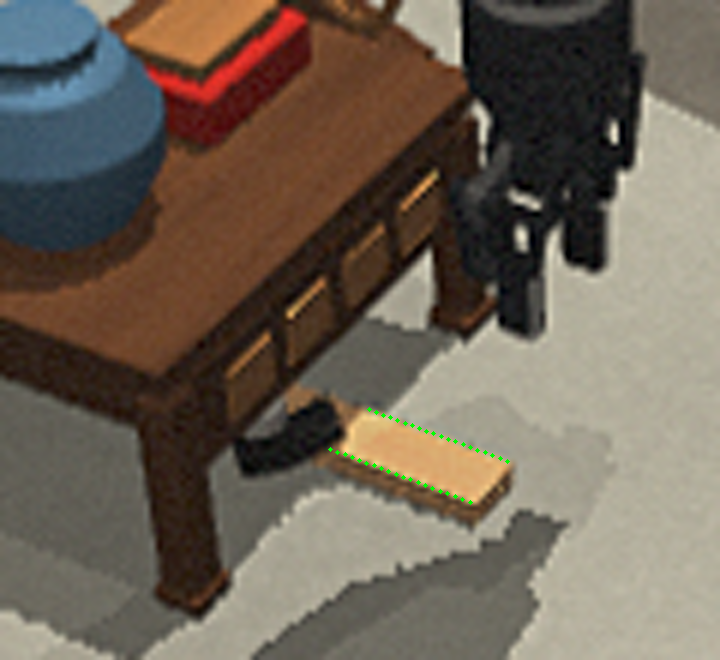

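Request:
jog_arm([
  {"jaw":0.22,"linear":[-0.019,0.022,0.003],"angular":[0,0,7.9]},
  {"jaw":0.22,"linear":[-0.0155,0.0245,0.003],"angular":[0,0,7.9]},
  {"jaw":0.22,"linear":[-0.012,0.0265,0.003],"angular":[0,0,7.9]},
  {"jaw":0.22,"linear":[-0.0085,0.028,0.003],"angular":[0,0,7.9]},
  {"jaw":0.22,"linear":[-0.0045,0.0285,0.003],"angular":[0,0,7.9]},
  {"jaw":0.22,"linear":[-0.0005,0.029,0.003],"angular":[0,0,7.9]},
  {"jaw":0.22,"linear":[0.0035,0.029,0.003],"angular":[0,0,7.9]},
  {"jaw":0.22,"linear":[0.0075,0.028,0.003],"angular":[0,0,7.9]},
  {"jaw":0.22,"linear":[0.011,0.027,0.003],"angular":[0,0,7.9]},
  {"jaw":0.22,"linear":[0.015,0.025,0.003],"angular":[0,0,7.9]},
  {"jaw":0.22,"linear":[0.018,0.023,0.003],"angular":[0,0,7.9]},
  {"jaw":0.22,"linear":[0.021,0.02,0.003],"angular":[0,0,7.9]},
  {"jaw":0.22,"linear":[0.016,0.009,0.002],"angular":[0,0,4]},
  {"jaw":0.22,"linear":[0,0,0],"angular":[0,0,0]},
])

```text
time_s: 21.0
tool_pos: [456.3, -332.8, 108.0]
eef_rot: [[0.013, -1.0, 0.002], [-1.0, -0.013, 0.004], [-0.004, -0.002, -1.0]]
ft_force: [-0.1, -0.1, 0.1]
grip_width: 51.9
```

```bash
python3 -c "
from pl import *
show()
fine((461.5,-341.7,45),-89.4,2)"
```

```text
t 21.0 p [ 456.3 -332.8  108. ] th -89.28 tilt [0.0021 0.0039] F [-0.05 -0.05  0.08] w 51.9 q [ 0.25  0.6   0.54  1.83 -0.41  0.83 -0.56]
fine 2 lin_mm [4.6, -2.5, 31.5] ang [-0.06, 0.11, 0.06]
```

Request:
jog_arm([
  {"jaw":0.22,"linear":[0.004,-0.001,0.035],"angular":[-0.1,0.1,0]},
  {"jaw":0.22,"linear":[0.004,0,0.035],"angular":[-0.1,0.1,0]},
  {"jaw":0.22,"linear":[0,0,0.01],"angular":[0,0,0]},
  {"jaw":0.22,"linear":[0,0,0],"angular":[0,0,0]},
])

```text
time_s: 21.4
tool_pos: [462.4, -337.0, 26.5]
eef_rot: [[0.025, -1.0, 0.003], [-1.0, -0.025, 0.003], [-0.003, -0.003, -1.0]]
ft_force: [-0.5, 0.3, 0.2]
grip_width: 52.1
```

```bash
python3 -c "
from pl import *
show()
fine((461.5,-341.7,17),-89.4,1)"
```

```text
t 21.4 p [ 462.4 -337.    26.5] th -88.54 tilt [0.0032 0.003 ] F [-0.5   0.3   0.21] w 52.1 q [ 0.31  0.71  0.45  1.88 -0.49  0.66 -0.48]
fine 1 lin_mm [4.7, 1.0, 9.5] ang [-0.19, 0.17, 0.86]
```

Request:
jog_arm([
  {"jaw":0.22,"linear":[0.005,0.001,0.006],"angular":[-0.2,0.15,0.85]},
  {"jaw":0.22,"linear":[0,0,0.004],"angular":[0,0,0]},
  {"jaw":0.22,"linear":[0,0,0],"angular":[0,0,0]},
])

```text
time_s: 21.7
tool_pos: [463.8, -341.6, 18.4]
eef_rot: [[0.013, -1.0, 0.003], [-1.0, -0.013, -0.0], [0.001, -0.003, -1.0]]
ft_force: [0.7, 0.2, -0.4]
grip_width: 52.1
```

```bash
python3 -c "
from pl import *
show()
fine((461.5,-341.7,6.6),-89.4,1)"
```

```text
t 21.7 p [ 463.8 -341.6   18.4] th -89.24 tilt [ 0.0027 -0.0005] F [ 0.7   0.15 -0.38] w 52.1 q [ 0.31  0.73  0.45  1.88 -0.5   0.65 -0.48]
fine 1 lin_mm [0.1, 2.3, 11.8] ang [-0.16, -0.03, 0.16]
```

Request:
jog_arm([
  {"jaw":0.22,"linear":[0,0.002,0.006],"angular":[-0.15,0,0.15]},
  {"jaw":0.22,"linear":[0,0.001,0.006],"angular":[0,0,0]},
  {"jaw":0.22,"linear":[0,0,0],"angular":[0,0,0]},
])

```text
time_s: 22.0
tool_pos: [461.5, -341.9, 7.1]
eef_rot: [[0.011, -1.0, 0.002], [-1.0, -0.011, -0.002], [0.002, -0.002, -1.0]]
ft_force: [0.3, 0.7, 0.5]
grip_width: 52.1
```

```bash
python3 -c "
from pl import *
show()
fine((461.5,-341.7,6.6),-89.4,1)"
```

```text
t 22.0 p [ 461.5 -341.9    7.1] th -89.37 tilt [ 0.0023 -0.0019] F [0.28 0.71 0.52] w 52.1 q [ 0.32  0.74  0.44  1.89 -0.51  0.62 -0.47]
fine 1 lin_mm [-0.2, -0.0, 0.5] ang [-0.13, -0.11, 0.03]
```

Request:
jog_arm([
  {"jaw":-0.3,"linear":[0,0,0.0003],"angular":[-0.15,-0.1,0]},
  {"jaw":-0.3,"linear":[0,0,0],"angular":[0,0,0]},
  {"jaw":-0.3,"linear":[0,0,0],"angular":[0,0,0]},
  {"jaw":-0.3,"linear":[0,0,0],"angular":[0,0,0]},
], squeeze=60)

```text
time_s: 22.4
tool_pos: [461.5, -342.2, 7.3]
eef_rot: [[0.011, -1.0, -0.0], [-1.0, -0.011, -0.0], [0.0, 0.0, -1.0]]
ft_force: [-0.0, -0.1, -0.5]
grip_width: 33.1
```

Request:
jog_arm([
  {"jaw":-0.3,"linear":[0,0,-0.01],"angular":[0,0,0]},
  {"jaw":-0.3,"linear":[0,0,-0.04],"angular":[0,0,0]},
  {"jaw":-0.3,"linear":[0,0,-0.04],"angular":[0,0,0]},
  {"jaw":-0.3,"linear":[0,0,-0.04],"angular":[0,0,0]},
])

```text
time_s: 22.8
tool_pos: [458.7, -340.2, 137.4]
eef_rot: [[0.01, -1.0, -0.01], [-1.0, -0.01, 0.006], [-0.006, 0.01, -1.0]]
ft_force: [1.1, -0.2, -0.9]
grip_width: 33.0
```

```bash
python3 -c "
from pl import *
show()
u,v=U(TH);g=M+(-115)*u
rows([((g[0],g[1],125),TH,13)])"
```

```text
t 22.8 p [ 458.7 -340.2  137.4] th -89.45 tilt [-0.0103  0.0056] F [ 1.13 -0.23 -0.88] w 33.0 q [ 0.24  0.58  0.57  1.77 -0.38  0.91 -0.59]
[-0.027, -0.0135, 0.001, -7.87]
[-0.0249, -0.017, 0.001, -7.87]
[-0.0223, -0.0203, 0.001, -7.87]
[-0.0193, -0.0232, 0.001, -7.87]
[-0.0159, -0.0256, 0.001, -7.87]
[-0.0123, -0.0275, 0.001, -7.87]
[-0.0084, -0.0289, 0.001, -7.87]
[-0.0044, -0.0298, 0.001, -7.87]
[-0.0002, -0.0301, 0.001, -7.87]
[0.0039, -0.0299, 0.001, -7.87]
[0.0079, -0.0291, 0.001, -7.87]
[0.0118, -0.0277, 0.001, -7.87]
[0.0155, -0.0258, 0.001, -7.87]
--
```

Request:
jog_arm([
  {"jaw":-0.3,"linear":[-0.027,-0.0135,0.001],"angular":[0,0,-7.9]},
  {"jaw":-0.3,"linear":[-0.025,-0.017,0.001],"angular":[0,0,-7.9]},
  {"jaw":-0.3,"linear":[-0.0225,-0.0205,0.001],"angular":[0,0,-7.9]},
  {"jaw":-0.3,"linear":[-0.0195,-0.023,0.001],"angular":[0,0,-7.9]},
  {"jaw":-0.3,"linear":[-0.016,-0.0255,0.001],"angular":[0,0,-7.9]},
  {"jaw":-0.3,"linear":[-0.0125,-0.0275,0.001],"angular":[0,0,-7.9]},
  {"jaw":-0.3,"linear":[-0.0085,-0.029,0.001],"angular":[0,0,-7.9]},
  {"jaw":-0.3,"linear":[-0.0045,-0.03,0.001],"angular":[0,0,-7.9]},
  {"jaw":-0.3,"linear":[0,-0.03,0.001],"angular":[0,0,-7.9]},
  {"jaw":-0.3,"linear":[0.004,-0.03,0.001],"angular":[0,0,-7.9]},
  {"jaw":-0.3,"linear":[0.008,-0.029,0.001],"angular":[0,0,-7.9]},
  {"jaw":-0.3,"linear":[0.012,-0.0275,0.001],"angular":[0,0,-7.9]},
  {"jaw":-0.3,"linear":[0.009,-0.01,0.001],"angular":[0,0,-4]},
  {"jaw":-0.3,"linear":[0,0,0],"angular":[0,0,0]},
])

```text
time_s: 24.2
tool_pos: [623.4, 6.8, 140.6]
eef_rot: [[0.974, 0.224, 0.007], [0.224, -0.974, -0.01], [0.005, 0.012, -1.0]]
ft_force: [-1.1, -0.4, -1.2]
grip_width: 33.4
```

```bash
python3 -c "
from pl import *
show();mf()
gm(-115,-1,40,0,3)"
```

```text
t 24.2 p [623.4   6.8 140.6] th 12.97 tilt [ 0.0072 -0.0104] F [-1.1  -0.35 -1.24] w 33.4 q [-0.1   0.58  0.08  1.64 -0.04  0.92  0.21]
mouth-frame TCP x -118.4 y 8.2 z 140.6 dth 0.12 | Fx -0.1 Fy 1.2 Fz -1.2
fine 3 lin_mm [2.9, -1.5, 33.5] ang [0.22, -0.09, 0.04]
```

Request:
jog_arm([
  {"jaw":-0.3,"linear":[0.002,-0.002,0.037],"angular":[0.25,-0.1,0]},
  {"jaw":-0.3,"linear":[0.002,-0.002,0.037],"angular":[0.25,-0.1,0]},
  {"jaw":-0.3,"linear":[0.002,-0.002,0.028],"angular":[0.2,-0.1,0]},
  {"jaw":-0.3,"linear":[0,0,0],"angular":[0,0,0]},
  {"jaw":-0.3,"linear":[0,0,0],"angular":[0,0,0]},
])

```text
time_s: 24.7
tool_pos: [629.0, 7.1, 40.4]
eef_rot: [[0.978, 0.21, 0.004], [0.21, -0.978, -0.005], [0.003, 0.006, -1.0]]
ft_force: [0.1, -0.9, 0.3]
grip_width: 33.3
```

```bash
python3 -c "
from pl import *
show();mf()
gm(-112,-1,24,0,2)"
```

```text
t 24.7 p [629.    7.1  40.4] th 12.1 tilt [ 0.0039 -0.005 ] F [ 0.08 -0.95  0.25] w 33.3 q [-0.09  0.7   0.07  1.71 -0.06  0.72  0.21]
mouth-frame TCP x -119.3 y 2.6 z 40.4 dth -0.75 | Fx -0.9 Fy 0.1 Fz 0.3
fine 2 lin_mm [1.7, -3.7, 8.2] ang [0.16, -0.08, -0.38]
```

Request:
jog_arm([
  {"jaw":-0.3,"linear":[0.001,-0.005,0.009],"angular":[0.15,-0.1,-0.4]},
  {"jaw":-0.3,"linear":[0.001,-0.006,0.006],"angular":[0.1,0,-0.35]},
  {"jaw":-0.3,"linear":[0,-0.008,0],"angular":[0,0,0]},
  {"jaw":-0.3,"linear":[0,0,0],"angular":[0,0,0]},
])

```text
time_s: 25.1
tool_pos: [629.5, 25.5, 29.2]
eef_rot: [[0.976, 0.22, 0.009], [0.22, -0.976, -0.002], [0.008, 0.004, -1.0]]
ft_force: [0.6, 0.2, -0.7]
grip_width: 33.3
```

```bash
python3 -c "
from pl import *
show();mf()
gm(-95,-1.2,20,0,1)"
```

```text
t 25.1 p [629.5  25.5  29.2] th 12.68 tilt [ 0.0088 -0.0019] F [ 0.58  0.2  -0.68] w 33.3 q [-0.12  0.72  0.06  1.72 -0.06  0.69  0.19]
mouth-frame TCP x -101.4 y -2.0 z 29.2 dth -0.17 | Fx 0.1 Fy -0.6 Fz -0.7
fine 1 lin_mm [-0.9, -6.5, 9.2] ang [0.22, -0.47, -0.17]
```

Request:
jog_arm([
  {"jaw":-0.3,"linear":[-0.0005,0,0.006],"angular":[0.2,-0.45,-0.15]},
  {"jaw":-0.3,"linear":[0,0,0.003],"angular":[0,0,0]},
  {"jaw":-0.3,"linear":[0,0,0],"angular":[0,0,0]},
])

```text
time_s: 25.4
tool_pos: [629.7, 26.2, 20.8]
eef_rot: [[0.975, 0.223, 0.002], [0.223, -0.975, 0.0], [0.002, 0.0, -1.0]]
ft_force: [0.2, -0.3, -0.1]
grip_width: 33.4
```

```bash
python3 -c "
from pl import *
show();mf()
gm(-95,-1.2,20,0,1)"
```

```text
t 25.4 p [629.7  26.2  20.8] th 12.9 tilt [0.0017 0.0002] F [ 0.19 -0.3  -0.06] w 33.4 q [-0.11  0.73  0.06  1.72 -0.06  0.69  0.2 ]
mouth-frame TCP x -100.9 y -2.4 z 20.8 dth 0.05 | Fx -0.3 Fy -0.1 Fz -0.1
fine 1 lin_mm [-1.2, -5.9, 0.8] ang [0.01, -0.1, 0.05]
```

Now slide in, feeling step by step.

Request:
jog_arm([
  {"jaw":-0.3,"linear":[-0.001,-0.004,0.001],"angular":[0,-0.1,0]},
  {"jaw":-0.3,"linear":[0,-0.004,0],"angular":[0,0,0]},
])

```text
time_s: 25.6
tool_pos: [626.2, 33.4, 19.3]
eef_rot: [[0.975, 0.222, -0.002], [0.222, -0.975, -0.0], [-0.002, 0.0, -1.0]]
ft_force: [0.7, -0.2, -1.2]
grip_width: 33.7
```

Request:
jog_arm([
  {"jaw":-0.3,"linear":[0,-0.004,0],"angular":[0,0,0]},
])

```text
time_s: 25.7
tool_pos: [625.4, 37.1, 19.3]
eef_rot: [[0.975, 0.222, -0.001], [0.222, -0.975, -0.001], [-0.002, 0.001, -1.0]]
ft_force: [1.3, -3.5, -0.6]
grip_width: 33.4
```

Request:
jog_arm([
  {"jaw":-0.3,"linear":[0,-0.004,0],"angular":[0,0,0]},
])

```text
time_s: 25.8
tool_pos: [625.0, 40.3, 19.5]
eef_rot: [[0.975, 0.221, -0.0], [0.221, -0.975, -0.002], [-0.001, 0.002, -1.0]]
ft_force: [1.6, -4.2, -0.4]
grip_width: 33.5
```

Request:
jog_arm([
  {"jaw":-0.3,"linear":[0,-0.004,0],"angular":[0,0,0]},
])

```text
time_s: 25.9
tool_pos: [624.5, 43.5, 19.7]
eef_rot: [[0.975, 0.221, 0.001], [0.221, -0.975, -0.003], [0.0, 0.004, -1.0]]
ft_force: [2.1, -4.6, -0.2]
grip_width: 33.5
```

```bash
python3 -c "
from pl import *
show();mf()"
```

```text
t 25.9 p [624.5  43.5  19.7] th 12.74 tilt [ 0.0009 -0.0035] F [ 2.08 -4.61 -0.19] w 33.5 q [-0.15  0.73  0.06  1.73 -0.06  0.68  0.17]
mouth-frame TCP x -82.9 y -1.1 z 19.7 dth -0.11 | Fx -5.0 Fy -1.0 Fz -0.2
```

Request:
jog_arm([
  {"jaw":-0.3,"linear":[0,-0.005,0.0003],"angular":[0,0,0]},
  {"jaw":-0.3,"linear":[0,-0.005,0],"angular":[0,0,0.1]},
])

```text
time_s: 26.1
tool_pos: [623.5, 51.0, 19.9]
eef_rot: [[0.976, 0.217, 0.004], [0.217, -0.976, -0.006], [0.002, 0.007, -1.0]]
ft_force: [2.5, -6.2, 0.9]
grip_width: 33.3
```

Request:
jog_arm([
  {"jaw":-0.3,"linear":[0,-0.005,0.0003],"angular":[-0.1,0,0.1]},
  {"jaw":-0.3,"linear":[0,-0.005,0],"angular":[-0.1,0,0.1]},
])

```text
time_s: 26.3
tool_pos: [622.8, 57.5, 20.2]
eef_rot: [[0.978, 0.21, 0.008], [0.21, -0.977, -0.014], [0.004, 0.015, -1.0]]
ft_force: [3.5, -7.6, 1.0]
grip_width: 33.5
```

```bash
python3 -c "
from pl import *
show();mf()"
```

```text
t 26.3 p [622.8  57.5  20.2] th 12.15 tilt [ 0.0076 -0.0142] F [ 3.51 -7.58  0.99] w 33.5 q [-0.19  0.73  0.08  1.74 -0.06  0.67  0.13]
mouth-frame TCP x -68.8 y -2.6 z 20.2 dth -0.70 | Fx -8.2 Fy -1.7 Fz 1.0
```

```bash
python3 -c "
from pl import *
gm(-57,-1,19.5,0,2)"
```

```text
fine 2 lin_mm [-0.9, -5.9, 0.3] ang [0.44, -0.12, -0.35]
```

Request:
jog_arm([
  {"jaw":-0.3,"linear":[-0.001,-0.006,0.0005],"angular":[0.5,-0.15,-0.5]},
  {"jaw":-0.3,"linear":[-0.001,-0.006,0],"angular":[0.5,-0.15,-0.5]},
])

```text
time_s: 26.5
tool_pos: [621.3, 66.4, 20.7]
eef_rot: [[0.974, 0.225, 0.005], [0.225, -0.974, -0.001], [0.005, 0.003, -1.0]]
ft_force: [4.8, -6.3, -1.4]
grip_width: 33.3
```

```bash
python3 -c "
from pl import *
show();mf();gm(-55,-1,19.5,0,1)"
```

```text
t 26.5 p [621.3  66.4  20.7] th 13.0 tilt [ 0.0051 -0.0014] F [ 4.76 -6.32 -1.39] w 33.3 q [-0.19  0.73  0.07  1.74 -0.07  0.67  0.14]
mouth-frame TCP x -59.8 y -3.1 z 20.7 dth 0.15 | Fx -7.2 Fy -3.2 Fz -1.4
fine 1 lin_mm [-2.1, -4.8, 1.2] ang [0.14, -0.27, 0.15]
```

Request:
jog_arm([
  {"jaw":-0.3,"linear":[-0.002,-0.003,0.001],"angular":[0.1,-0.25,0.1]},
  {"jaw":-0.3,"linear":[-0.001,-0.003,0.0005],"angular":[0,0,0]},
])

```text
time_s: 26.7
tool_pos: [620.4, 69.4, 20.3]
eef_rot: [[0.975, 0.22, 0.007], [0.22, -0.975, -0.003], [0.006, 0.004, -1.0]]
ft_force: [4.1, -6.2, -0.5]
grip_width: 33.5
```

```bash
python3 -c "
from pl import *
show();mf();gm(-55,-1,19.5,0,1)
f=snap('side','s9');crop(f,220,110,340,220,6,'s9c')"
```

```text
t 26.7 p [620.4  69.4  20.3] th 12.74 tilt [ 0.0071 -0.0029] F [ 4.13 -6.19 -0.54] w 33.5 q [-0.19  0.72  0.07  1.74 -0.07  0.67  0.13]
mouth-frame TCP x -56.7 y -2.9 z 20.3 dth -0.11 | Fx -7.0 Fy -2.7 Fz -0.5
fine 1 lin_mm [-1.9, -1.7, 0.7] ang [0.25, -0.36, -0.12]
```

View pics/s9c.png

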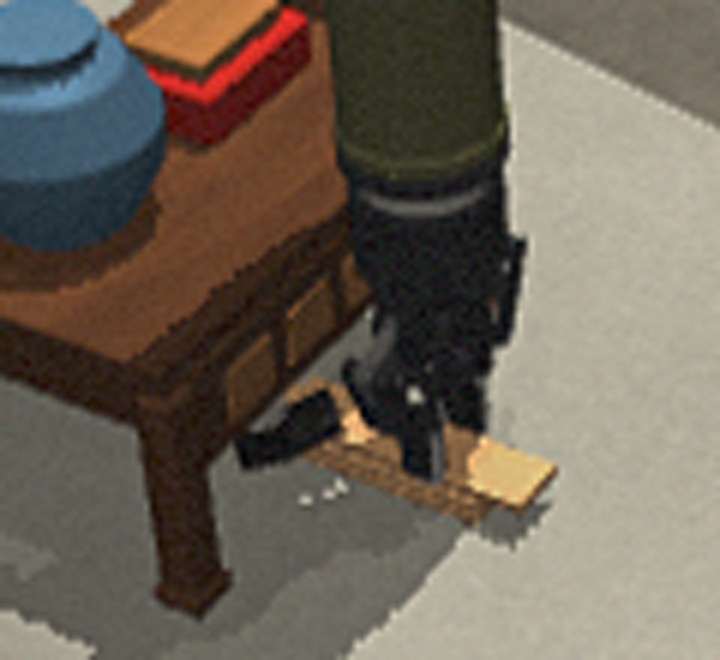

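Request:
jog_arm([
  {"jaw":-0.3,"linear":[-0.001,-0.002,0.0005],"angular":[0.2,-0.3,-0.1]},
  {"jaw":0.2,"linear":[0,0,0],"angular":[0,0,0]},
  {"jaw":0.2,"linear":[0,0,0],"angular":[0,0,0]},
  {"jaw":0.2,"linear":[0,0,0],"angular":[0,0,0]},
])

```text
time_s: 27.15
tool_pos: [619.3, 73.3, 20.2]
eef_rot: [[0.975, 0.223, 0.003], [0.223, -0.975, 0.001], [0.003, -0.0, -1.0]]
ft_force: [-0.9, -0.4, 0.4]
grip_width: 51.5
```

```bash
python3 -c "
from pl import *
show();mf();gm(-90,-1,18.7,0,2)"
```

```text
t 27.15 p [619.3  73.3  20.2] th 12.87 tilt [0.0028 0.0008] F [-0.87 -0.39  0.35] w 51.5 q [-0.2   0.73  0.06  1.74 -0.07  0.67  0.13]
mouth-frame TCP x -52.6 y -2.7 z 20.2 dth 0.02 | Fx -0.2 Fy 0.9 Fz 0.4
fine 2 lin_mm [-0.8, 18.7, 0.8] ang [-0.01, -0.08, 0.01]
```

Request:
jog_arm([
  {"jaw":0.2,"linear":[0,0.018,0],"angular":[0,0,0]},
  {"jaw":0.2,"linear":[0,0.016,0.0005],"angular":[0,0,0]},
  {"jaw":0.2,"linear":[0,0,0],"angular":[0,0,0]},
])

```text
time_s: 27.45
tool_pos: [626.0, 41.9, 19.5]
eef_rot: [[0.974, 0.226, 0.001], [0.226, -0.974, 0.003], [0.002, -0.003, -1.0]]
ft_force: [-0.6, 0.1, 0.0]
grip_width: 51.2
```

```bash
python3 -c "
from pl import *
show();mf();gm(-90,-1,18.7,0,1)
f=snap('side','s10');crop(f,220,110,340,220,6,'s10c')"
```

```text
t 27.45 p [626.   41.9  19.5] th 13.07 tilt [0.001  0.0029] F [-0.62  0.05  0.03] w 51.2 q [-0.14  0.73  0.06  1.73 -0.06  0.68  0.18]
mouth-frame TCP x -84.7 y -2.2 z 19.5 dth 0.22 | Fx 0.2 Fy 0.6 Fz 0.0
fine 1 lin_mm [-1.3, 5.3, 0.7] ang [-0.15, -0.1, 0.22]
```

View pics/s10c.png

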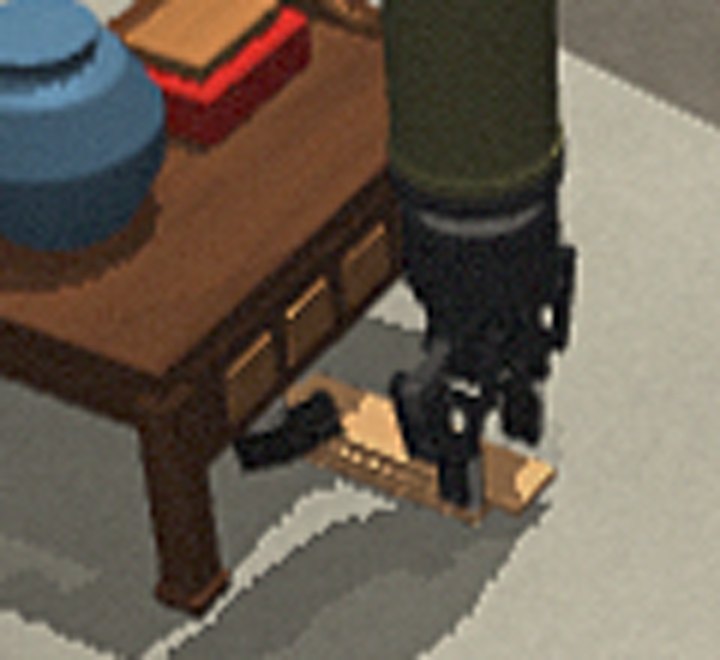

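Request:
jog_arm([
  {"jaw":0.2,"linear":[0,0.003,0.0008],"angular":[-0.1,-0.1,0.2]},
  {"jaw":-0.3,"linear":[0,0,0],"angular":[0,0,0]},
  {"jaw":-0.3,"linear":[0,0,0],"angular":[0,0,0]},
  {"jaw":-0.3,"linear":[0,0,0],"angular":[0,0,0]},
  {"jaw":-0.3,"linear":[0,0,0],"angular":[0,0,0]},
], squeeze=80)

```text
time_s: 28.0
tool_pos: [626.9, 42.1, 19.4]
eef_rot: [[0.975, 0.224, 0.001], [0.224, -0.975, 0.003], [0.001, -0.002, -1.0]]
ft_force: [-0.4, -1.1, -0.8]
grip_width: 32.6
```

```bash
python3 -c "
from pl import *
show();mf();gm(-75,-1.2,18.6,0,2)"
```

```text
t 28.0 p [626.9  42.1  19.4] th 12.95 tilt [0.0007 0.0026] F [-0.36 -1.07 -0.8 ] w 32.6 q [-0.14  0.73  0.06  1.73 -0.06  0.68  0.18]
mouth-frame TCP x -84.7 y -3.1 z 19.4 dth 0.10 | Fx -1.0 Fy 0.6 Fz -0.8
fine 2 lin_mm [-0.9, -4.8, 0.4] ang [-0.07, -0.04, 0.05]
```

Request:
jog_arm([
  {"jaw":-0.3,"linear":[-0.001,-0.005,0.0003],"angular":[-0.1,0,0]},
  {"jaw":-0.3,"linear":[-0.001,-0.005,0.0003],"angular":[0.1,0,0]},
])

```text
time_s: 28.2
tool_pos: [625.1, 48.6, 19.3]
eef_rot: [[0.975, 0.221, 0.006], [0.221, -0.975, -0.001], [0.005, 0.002, -1.0]]
ft_force: [3.8, -5.4, -1.0]
grip_width: 32.5
```

Request:
jog_arm([
  {"jaw":-0.3,"linear":[-0.001,-0.005,0.0003],"angular":[0.1,0,0]},
])

```text
time_s: 28.3
tool_pos: [624.4, 51.8, 19.3]
eef_rot: [[0.976, 0.22, 0.008], [0.22, -0.976, -0.001], [0.008, 0.003, -1.0]]
ft_force: [4.4, -5.8, -0.6]
grip_width: 32.8
```

```bash
python3 -c "
from pl import *
show();mf();gm(-65,-1.2,18.9,0,1)"
```

```text
t 28.3 p [624.4  51.8  19.3] th 12.69 tilt [ 0.0084 -0.0008] F [ 4.36 -5.84 -0.63] w 32.8 q [-0.16  0.73  0.06  1.74 -0.07  0.67  0.16]
mouth-frame TCP x -74.7 y -2.9 z 19.3 dth -0.16 | Fx -6.7 Fy -2.9 Fz -0.6
fine 1 lin_mm [-1.7, -9.7, 0.4] ang [0.15, -0.46, -0.16]
```

Request:
jog_arm([
  {"jaw":-0.3,"linear":[-0.002,-0.005,0.0003],"angular":[0.15,-0.4,-0.2]},
])

```text
time_s: 28.4
tool_pos: [623.1, 55.0, 19.4]
eef_rot: [[0.975, 0.221, 0.005], [0.221, -0.975, -0.001], [0.004, 0.002, -1.0]]
ft_force: [6.0, -4.5, -1.2]
grip_width: 32.6
```

Request:
jog_arm([
  {"jaw":-0.3,"linear":[-0.002,-0.004,0.0003],"angular":[0.1,-0.2,-0.1]},
])

```text
time_s: 28.5
tool_pos: [622.1, 57.3, 19.5]
eef_rot: [[0.975, 0.222, 0.005], [0.222, -0.975, -0.002], [0.004, 0.003, -1.0]]
ft_force: [4.5, -4.8, -0.1]
grip_width: 32.6
```

```bash
python3 -c "
from pl import *
show();mf();gm(-62,-1.2,18.9,0,1)"
```

```text
t 28.5 p [622.1  57.3  19.5] th 12.8 tilt [ 0.0046 -0.0019] F [ 4.52 -4.76 -0.14] w 32.6 q [-0.17  0.73  0.06  1.74 -0.06  0.67  0.15]
mouth-frame TCP x -68.8 y -1.8 z 19.5 dth -0.05 | Fx -5.6 Fy -3.4 Fz -0.1
fine 1 lin_mm [-0.6, -6.8, 0.6] ang [0.17, -0.23, -0.05]
```

Request:
jog_arm([
  {"jaw":-0.3,"linear":[-0.001,-0.005,0.0003],"angular":[0.15,-0.2,0]},
])

```text
time_s: 28.6
tool_pos: [621.5, 60.5, 19.5]
eef_rot: [[0.976, 0.22, 0.004], [0.22, -0.976, -0.002], [0.003, 0.003, -1.0]]
ft_force: [3.8, -4.9, -1.9]
grip_width: 32.6
```

Request:
jog_arm([
  {"jaw":-0.3,"linear":[0,-0.005,0.0003],"angular":[0.1,-0.1,0]},
])

```text
time_s: 28.7
tool_pos: [621.4, 64.0, 19.4]
eef_rot: [[0.976, 0.219, 0.004], [0.219, -0.976, -0.002], [0.003, 0.003, -1.0]]
ft_force: [3.0, -5.2, -1.0]
grip_width: 32.9
```

```bash
python3 -c "
from pl import *
show();mf()"
```

```text
t 28.7 p [621.4  64.   19.4] th 12.62 tilt [ 0.0036 -0.0023] F [ 3.02 -5.23 -0.99] w 32.9 q [-0.18  0.73  0.07  1.74 -0.07  0.67  0.14]
mouth-frame TCP x -62.1 y -2.6 z 19.4 dth -0.23 | Fx -5.8 Fy -1.8 Fz -1.0
```

Request:
jog_arm([
  {"jaw":-0.3,"linear":[-0.001,-0.004,0.0003],"angular":[0.1,-0.1,-0.25]},
])

```text
time_s: 28.8
tool_pos: [621.1, 66.4, 19.3]
eef_rot: [[0.975, 0.221, 0.005], [0.221, -0.975, -0.003], [0.004, 0.004, -1.0]]
ft_force: [6.3, -10.6, -1.3]
grip_width: 32.9
```

Request:
jog_arm([
  {"jaw":-0.3,"linear":[-0.0005,-0.004,0],"angular":[0,0,0]},
])

```text
time_s: 28.9
tool_pos: [621.3, 66.5, 19.5]
eef_rot: [[0.976, 0.219, 0.008], [0.219, -0.976, -0.007], [0.006, 0.009, -1.0]]
ft_force: [4.3, -14.4, -1.3]
grip_width: 33.0
```

```bash
python3 -c "
from pl import *
show();mf()"
```

```text
t 28.9 p [621.3  66.5  19.5] th 12.67 tilt [ 0.0077 -0.0073] F [  4.28 -14.42  -1.33] w 33.0 q [-0.19  0.73  0.07  1.74 -0.06  0.67  0.13]
mouth-frame TCP x -59.7 y -3.1 z 19.5 dth -0.18 | Fx -15.0 Fy -1.0 Fz -1.3
```

Request:
jog_arm([
  {"jaw":-0.3,"linear":[-0.001,-0.004,0],"angular":[0.4,-0.4,-0.2]},
  {"jaw":0.25,"linear":[0,0,0],"angular":[0,0,0]},
  {"jaw":0.25,"linear":[0,0,0],"angular":[0,0,0]},
  {"jaw":0.25,"linear":[0,0,0],"angular":[0,0,0]},
  {"jaw":0.25,"linear":[0,0.002,-0.03],"angular":[0,0,0]},
  {"jaw":0.25,"linear":[0,0.015,-0.045],"angular":[0,0,0]},
  {"jaw":0.25,"linear":[0,0.035,-0.04],"angular":[0,0,0]},
  {"jaw":0.25,"linear":[0,0.035,-0.03],"angular":[0,0,0]},
  {"jaw":0.25,"linear":[0,0.03,-0.02],"angular":[0,0,0]},
])

```text
time_s: 29.8
tool_pos: [643.1, -36.1, 185.5]
eef_rot: [[0.971, 0.237, -0.011], [0.237, -0.971, 0.0], [-0.01, -0.003, -1.0]]
ft_force: [1.0, 0.9, -0.1]
grip_width: 53.3
```

```bash
python3 -c "
from pl import *
show();mf()
f=snap('side','s11');u,v=U(TH)
P=[np.r_[M+x*u+y*v,24] for x in np.linspace(-84,0,20) for y in (-18,18)]
crop(f,235,130,335,215,8,'s11c',np.array(P));crop(f,235,130,335,215,8,'s11d')
f=snap('top','t11');crop(f,200,140,360,280,5,'t11c')"
```

```text
t 29.8 p [643.1 -36.1 185.5] th 13.73 tilt [-0.0107  0.0005] F [ 0.96  0.93 -0.09] w 53.3 q [-0.03  0.57  0.08  1.5  -0.05  1.08  0.3 ]
mouth-frame TCP x -164.6 y -1.5 z 185.5 dth 0.88 | Fx 0.7 Fy -1.1 Fz -0.1
```

View pics/s11c.png

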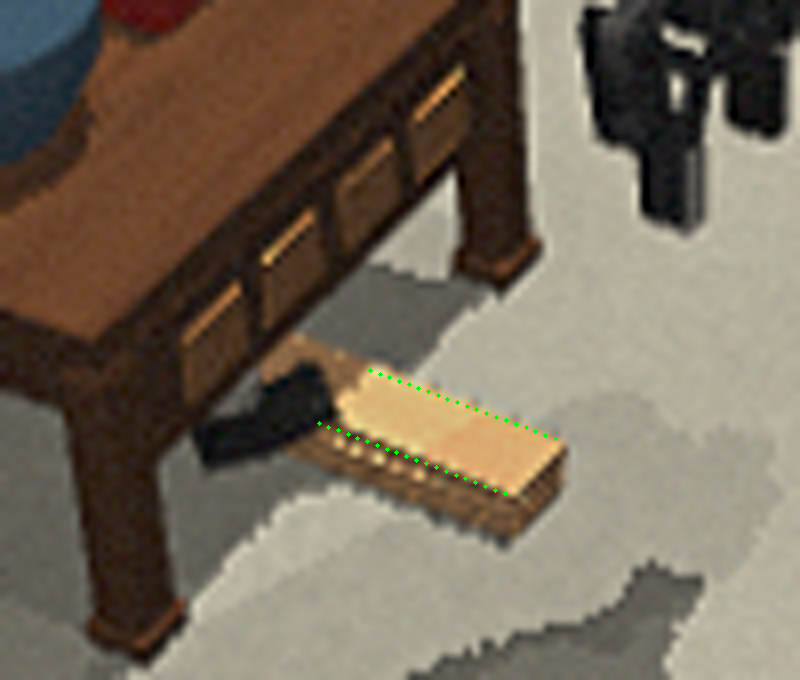

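View pics/s11d.png

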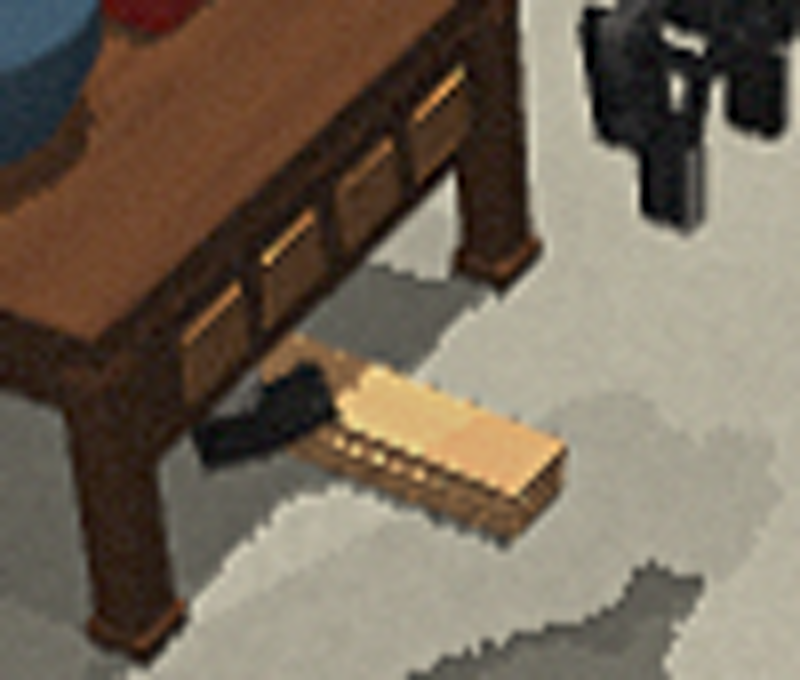

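View pics/t11c.png

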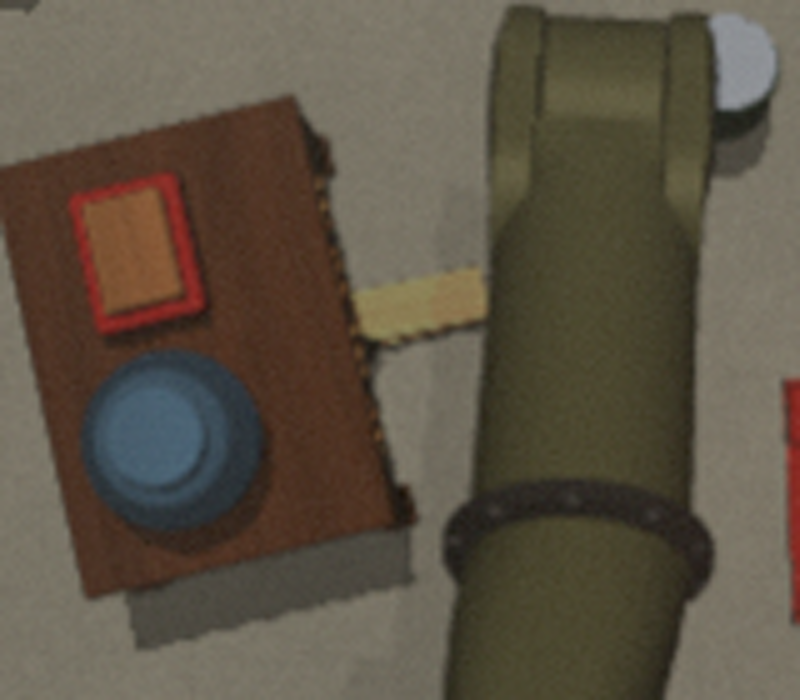

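```bash
python3 -c "
from pl import *
u,v=U(TH)
for nm in ('side0','s3','s6','s8','s11'):
  f=load('pics/%s.npz'%nm); W=cloud(f); g=f['image'].sum(2)
  X=(W[...,:2]-M)@u; Y=(W[...,:2]-M)@v; Z=W[...,2]
  out=[]
  for c in range(260,268):
    k=[r for r in range(172,196) if g[r,c]<125 and 5<Z[r,c]<60 and X[r,c]>3 and Y[r,c]>30]
    # subpixel lower edge by intensity crossing
    out.append((k[0],k[-1],round(Z[k[0],c]),round(Z[k[-1],c])))
  print(nm,out)
f=load('pics/s11.npz'); W=cloud(f)
X=(W[...,:2]-M)@u; Y=(W[...,:2]-M)@v; Z=W[...,2]
k=(Z>20)&(Z<29)&(X<-5)&(X>-90)&(abs(Y)<30)&(f['image'].sum(2)>300)
P=np.c_[X[k],Y[k]].astype(np.float32); r=cv2.minAreaRect(P); print(len(P),r,cv2.boxPoints(r).round(1).tolist(),np.median(Z[k]))
"
```

```text
side0 [(183, 188, 36, 23), (183, 188, 37, 21), (183, 188, 38, 17), (183, 188, 35, 18), (183, 188, 35, 18), (182, 188, 40, 19), (182, 187, 37, 17), (181, 187, 39, 16)]
s3 [(183, 188, 39, 21), (183, 188, 35, 19), (183, 188, 40, 20), (183, 188, 40, 18), (183, 188, 39, 16), (183, 187, 33, 23), (182, 187, 38, 23), (181, 187, 40, 21)]
s6 [(183, 188, 33, 20), (183, 188, 35, 17), (183, 188, 37, 17), (183, 188, 41, 15), (183, 188, 35, 19), (183, 187, 39, 25), (182, 187, 40, 19), (181, 187, 38, 21)]
s8 [(183, 188, 40, 22), (183, 188, 34, 24), (183, 188, 39, 18), (183, 188, 38, 20), (183, 188, 38, 17), (183, 187, 36, 24), (182, 187, 37, 21), (181, 187, 36, 20)]
s11 [(183, 187, 38, 27), (182, 188, 44, 18), (182, 187, 38, 19), (182, 187, 39, 22), (182, 187, 39, 21), (182, 186, 41, 26), (182, 186, 38, 24), (180, 186, 39, 22)]
187 ((-47.198883056640625, -0.1805133819580078), (43.61099624633789, 84.16709899902344), 88.23143768310547) [[-89.9000015258789, -20.700000762939453], [-5.800000190734863, -23.299999237060547], [-4.5, 20.299999237060547], [-88.5999984741211, 22.899999618530273]] 23.21895294065564
```

```bash
python3 -c "
from pl import *
f=load('pics/s11.npz');u,v=U(TH)
P=[np.r_[M+x*u+y*v,z] for x,y in((-84,18),(-84,-18)) for z in (0,8,16,24)]
crop(f,280,175,312,202,24,'tail',None)
crop(f,280,175,312,202,24,'tailp',np.array(P))
print(((proj(f,P)-[280,175]+.5)*24).round().tolist())"
```

```text
[[446.0, 544.0], [444.0, 497.0], [441.0, 449.0], [438.0, 401.0], [594.0, 378.0], [592.0, 331.0], [590.0, 284.0], [587.0, 237.0]]
```

View pics/tailp.png

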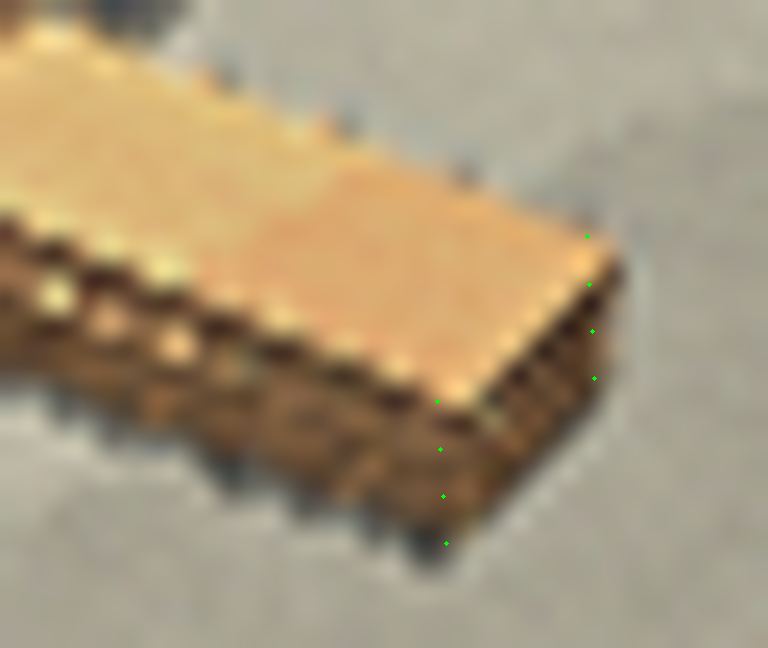

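```bash
python3 -c "
from pl import *
gm(-125,-2,50,0,4)"
```

```text
fine 4 lin_mm [0.4, -11.3, 34.1] ang [0.02, 0.1, 0.12]
```

Request:
jog_arm([
  {"jaw":-1,"linear":[0,-0.009,0.034],"angular":[0,0.1,0.2]},
  {"jaw":-1,"linear":[0,-0.009,0.034],"angular":[0,0.1,0.2]},
  {"jaw":-1,"linear":[0,-0.009,0.034],"angular":[0,0.1,0.2]},
  {"jaw":-1,"linear":[0,-0.008,0.034],"angular":[0,0.1,0.2]},
  {"jaw":-1,"linear":[0,0,0],"angular":[0,0,0]},
  {"jaw":-1,"linear":[0,0,0],"angular":[0,0,0]},
])

```text
time_s: 30.5
tool_pos: [635.7, -1.4, 47.6]
eef_rot: [[0.976, 0.219, 0.003], [0.219, -0.976, 0.003], [0.003, -0.002, -1.0]]
ft_force: [0.8, -0.0, 0.1]
grip_width: -0.1
```

```bash
python3 -c "
from pl import *
show();mf();gm(-125,-2,5,0,2)"
```

```text
t 30.5 p [635.7  -1.4  47.6] th 12.64 tilt [0.0027 0.0031] F [ 0.79 -0.03  0.09] w -0.1 q [-0.07  0.7   0.06  1.69 -0.07  0.75  0.24]
mouth-frame TCP x -129.1 y -2.1 z 47.6 dth -0.21 | Fx -0.2 Fy -0.8 Fz 0.1
fine 2 lin_mm [-0.1, -2.0, 21.3] ang [-0.07, -0.09, -0.1]
```

Request:
jog_arm([
  {"jaw":-1,"linear":[0,0,0.02],"angular":[-0.1,-0.1,-0.1]},
  {"jaw":-1,"linear":[0,0,0.015],"angular":[0,-0.1,0]},
  {"jaw":-1,"linear":[0,0,0],"angular":[0,0,0]},
  {"jaw":-1,"linear":[0,-0.005,0],"angular":[0,0,0]},
])

```text
time_s: 30.9
tool_pos: [638.3, 2.7, 17.2]
eef_rot: [[0.976, 0.22, 0.007], [0.22, -0.976, 0.0], [0.007, 0.001, -1.0]]
ft_force: [0.4, -0.5, 0.8]
grip_width: -0.1
```

```bash
python3 -c "
from pl import *
show();mf();gm(-100,-2,5,0,2)"
```

```text
t 30.9 p [638.3   2.7  17.2] th 12.7 tilt [0.007  0.0003] F [ 0.41 -0.46  0.81] w -0.1 q [-0.08  0.74  0.06  1.7  -0.07  0.69  0.24]
mouth-frame TCP x -125.7 y -5.5 z 17.2 dth -0.15 | Fx -0.5 Fy -0.3 Fz 0.8
fine 2 lin_mm [-1.8, -12.8, 6.1] ang [0.04, -0.2, -0.08]
```

Request:
jog_arm([
  {"jaw":-1,"linear":[-0.003,-0.003,0.007],"angular":[0.1,-0.3,-0.1]},
  {"jaw":-1,"linear":[-0.001,-0.005,0.005],"angular":[0,-0.1,0]},
  {"jaw":-1,"linear":[0,-0.005,0],"angular":[0,0,0]},
  {"jaw":-1,"linear":[0,-0.004,0],"angular":[0,0,0]},
])

```text
time_s: 31.3
tool_pos: [631.4, 20.1, 6.9]
eef_rot: [[0.975, 0.221, 0.003], [0.221, -0.975, 0.001], [0.003, -0.001, -1.0]]
ft_force: [1.0, 0.1, 1.0]
grip_width: 0.1
```

```bash
python3 -c "
from pl import *
show();mf();gm(-100,-2,5,0,1)"
```

```text
t 31.3 p [631.4  20.1   6.9] th 12.79 tilt [0.0027 0.0012] F [0.95 0.11 0.98] w 0.1 q [-0.11  0.75  0.06  1.73 -0.07  0.66  0.22]
mouth-frame TCP x -107.2 y -2.6 z 6.9 dth -0.06 | Fx -0.1 Fy -1.0 Fz 1.0
fine 1 lin_mm [-0.6, -7.2, 1.9] ang [-0.03, -0.17, -0.06]
```

Request:
jog_arm([
  {"jaw":-1,"linear":[0,-0.003,0.001],"angular":[0,-0.1,0]},
])

```text
time_s: 31.4
tool_pos: [630.7, 23.8, 6.2]
eef_rot: [[0.975, 0.222, 0.001], [0.222, -0.975, 0.001], [0.001, -0.001, -1.0]]
ft_force: [-0.1, 0.7, -0.1]
grip_width: 0.3
```

Request:
jog_arm([
  {"jaw":-1,"linear":[0,-0.003,0],"angular":[0,0,0]},
])

```text
time_s: 31.5
tool_pos: [630.0, 27.1, 6.1]
eef_rot: [[0.975, 0.222, 0.001], [0.222, -0.975, 0.001], [0.001, -0.001, -1.0]]
ft_force: [-0.5, -0.6, 0.3]
grip_width: -0.1
```

Request:
jog_arm([
  {"jaw":-1,"linear":[0,-0.003,0],"angular":[0,0,0]},
])

```text
time_s: 31.6
tool_pos: [629.7, 29.8, 6.3]
eef_rot: [[0.975, 0.222, 0.002], [0.222, -0.975, 0.0], [0.002, 0.0, -1.0]]
ft_force: [3.3, -8.2, -0.8]
grip_width: -0.1
```

Request:
jog_arm([
  {"jaw":-1,"linear":[0,-0.003,0],"angular":[0,0,0]},
])

```text
time_s: 31.7
tool_pos: [630.2, 30.0, 6.6]
eef_rot: [[0.975, 0.221, 0.004], [0.221, -0.975, -0.003], [0.004, 0.004, -1.0]]
ft_force: [3.7, -10.1, -0.4]
grip_width: -0.4
```

```bash
python3 -c "
from pl import *
show();mf()"
```

```text
t 31.7 p [630.2  30.    6.6] th 12.74 tilt [ 0.0044 -0.0031] F [  3.69 -10.07  -0.44] w -0.4 q [-0.13  0.75  0.07  1.73 -0.07  0.66  0.2 ]
mouth-frame TCP x -97.2 y -3.6 z 6.6 dth -0.11 | Fx -10.6 Fy -1.4 Fz -0.4
```

Request:
jog_arm([
  {"jaw":-1,"linear":[-0.001,-0.006,0.0005],"angular":[0.2,-0.2,-0.1]},
])

```text
time_s: 31.8
tool_pos: [630.0, 30.1, 6.7]
eef_rot: [[0.976, 0.219, 0.005], [0.219, -0.976, -0.007], [0.003, 0.008, -1.0]]
ft_force: [7.1, -15.8, -0.7]
grip_width: 0.2
```

Request:
jog_arm([
  {"jaw":-1,"linear":[-0.001,-0.007,0.0005],"angular":[0.2,-0.2,-0.1]},
])

```text
time_s: 31.9
tool_pos: [630.0, 30.0, 6.9]
eef_rot: [[0.976, 0.216, 0.005], [0.216, -0.976, -0.011], [0.003, 0.012, -1.0]]
ft_force: [5.5, -15.5, -0.4]
grip_width: -0.1
```

```bash
python3 -c "
from pl import *
show();mf()"
```

```text
t 31.9 p [630.   30.    6.9] th 12.45 tilt [ 0.0052 -0.0112] F [  5.46 -15.49  -0.36] w -0.1 q [-0.14  0.75  0.08  1.73 -0.07  0.66  0.19]
mouth-frame TCP x -97.2 y -3.4 z 6.9 dth -0.40 | Fx -16.3 Fy -1.9 Fz -0.4
```

Request:
jog_arm([
  {"jaw":-1,"linear":[0,0.01,0],"angular":[0,0,0]},
  {"jaw":-1,"linear":[0,0.03,-0.02],"angular":[0,0,0]},
  {"jaw":-1,"linear":[0,0.03,-0.04],"angular":[0,0,0]},
  {"jaw":0,"linear":[0,0.02,-0.045],"angular":[0,0,0]},
  {"jaw":0,"linear":[0,0.01,-0.045],"angular":[0,0,0]},
  {"jaw":0,"linear":[0,0,-0.02],"angular":[0,0,0]},
])

```text
time_s: 32.5
tool_pos: [649.0, -71.7, 179.9]
eef_rot: [[0.977, 0.214, -0.004], [0.214, -0.977, -0.012], [-0.006, 0.011, -1.0]]
ft_force: [-0.1, -0.1, -0.3]
grip_width: 42.0
```

```bash
python3 -c "
from pl import *
show();mf()
f=snap('side','s12');u,v=U(TH)
P=[np.r_[M+x*u+y*v,z] for x,y in((-84,18),(-84,-18)) for z in (0,8,16,24)]
crop(f,280,175,312,202,24,'tailq',np.array(P))
crop(f,235,130,335,215,8,'s12d')
f=snap('top','t12');crop(f,260,180,310,220,16,'t12c',np.array(P[3:4]+P[7:8]))"
```

```text
t 32.5 p [649.  -71.7 179.9] th 12.38 tilt [-0.0039 -0.0124] F [-0.15 -0.12 -0.28] w 42.0 q [ 0.02  0.59  0.08  1.49 -0.04  1.06  0.32]
mouth-frame TCP x -200.6 y 0.6 z 179.9 dth -0.47 | Fx -0.1 Fy 0.2 Fz -0.3
```

View pics/tailq.png

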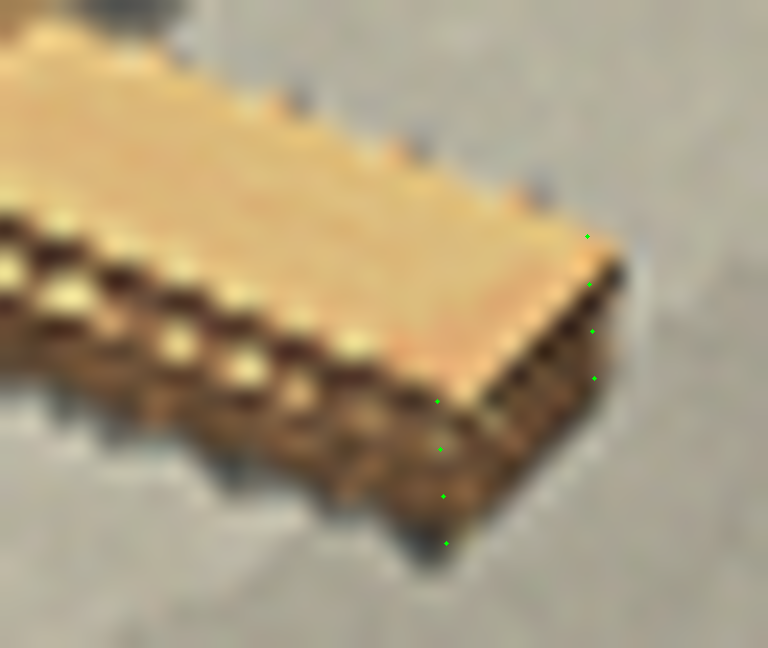

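View pics/s12d.png

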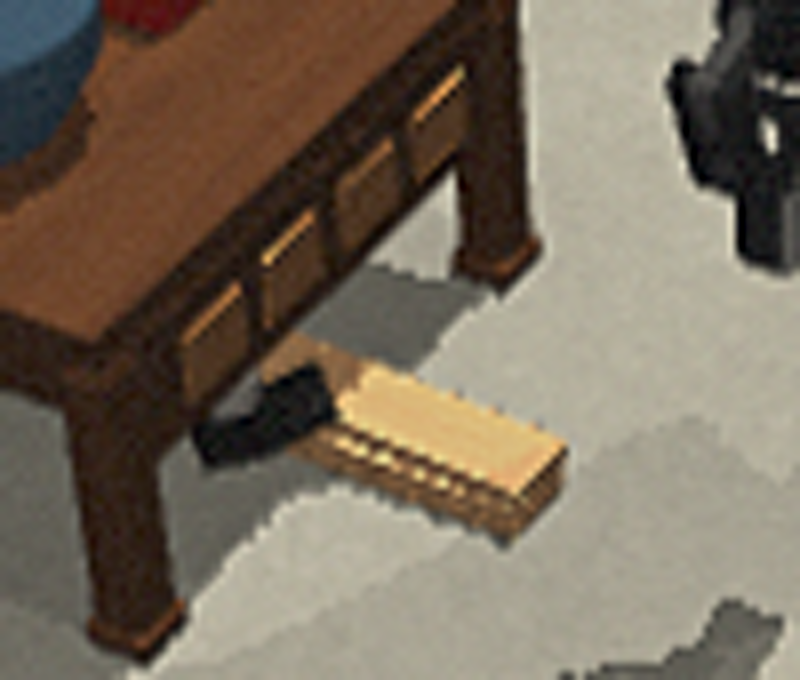

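View pics/t12c.png

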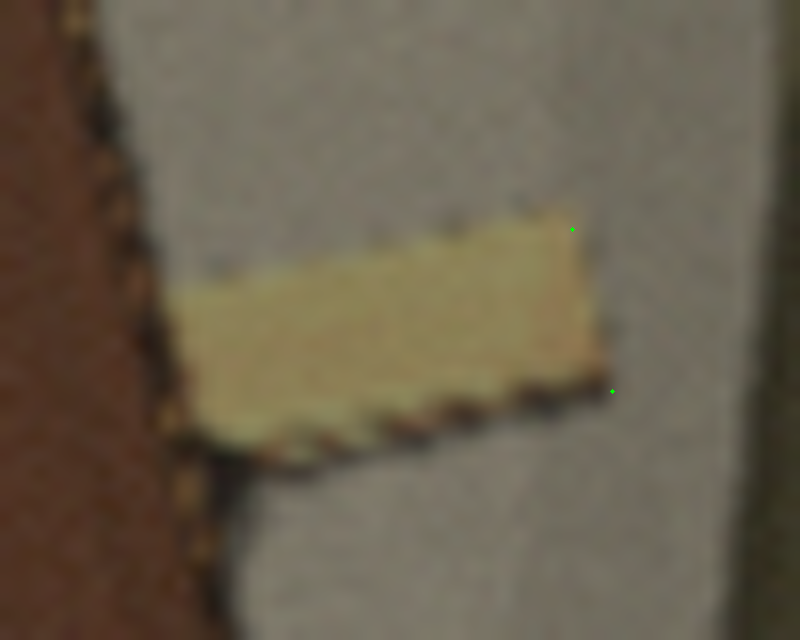

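Request:
jog_arm([
  {"jaw":0,"linear":[0,0.03,-0.02],"angular":[0,0,0]},
  {"jaw":0,"linear":[0,0.03,-0.02],"angular":[0,0,0]},
  {"jaw":0,"linear":[0,0,0],"angular":[0,0,0]},
  {"jaw":0,"linear":[0,0,0],"angular":[0,0,0]},
  {"jaw":0,"linear":[0,0,0],"angular":[0,0,0]},
  {"jaw":0,"linear":[0,0,0],"angular":[0,0,0]},
  {"jaw":0,"linear":[0,0,0],"angular":[0,0,0]},
  {"jaw":0,"linear":[0,0,0],"angular":[0,0,0]},
  {"jaw":0,"linear":[0,0,0],"angular":[0,0,0]},
  {"jaw":0,"linear":[0,0,0],"angular":[0,0,0]},
])

```text
time_s: 33.6
tool_pos: [659.3, -121.8, 213.6]
eef_rot: [[0.974, 0.225, -0.015], [0.225, -0.974, -0.004], [-0.015, 0.001, -1.0]]
ft_force: [0.2, 0.1, 0.6]
grip_width: 42.5
```

```bash
python3 -c "
from pl import *
show()
f=snap('side','s13');u,v=U(TH)
g=load('pics/s12.npz')
a=f['image'][160:205,245:312].astype(int);b=g['image'][160:205,245:312].astype(int)
d=abs(a-b).max(2);print(np.percentile(d,[50,90,99,100]))
crop(f,235,130,335,215,8,'s13d')
g=load('pics/side0.npz');
t=snap('top','t13')
"
```

```text
t 33.6 p [ 659.3 -121.8  213.6] th 13.02 tilt [-0.0148 -0.0041] F [0.2  0.11 0.59] w 42.5 q [ 0.1   0.6   0.08  1.38 -0.04  1.18  0.41]
[ 4. 14. 19. 30.]
```

View pics/s13.png

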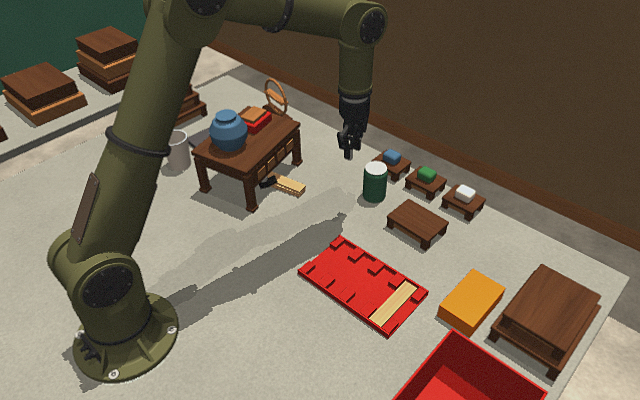

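View pics/s13d.png

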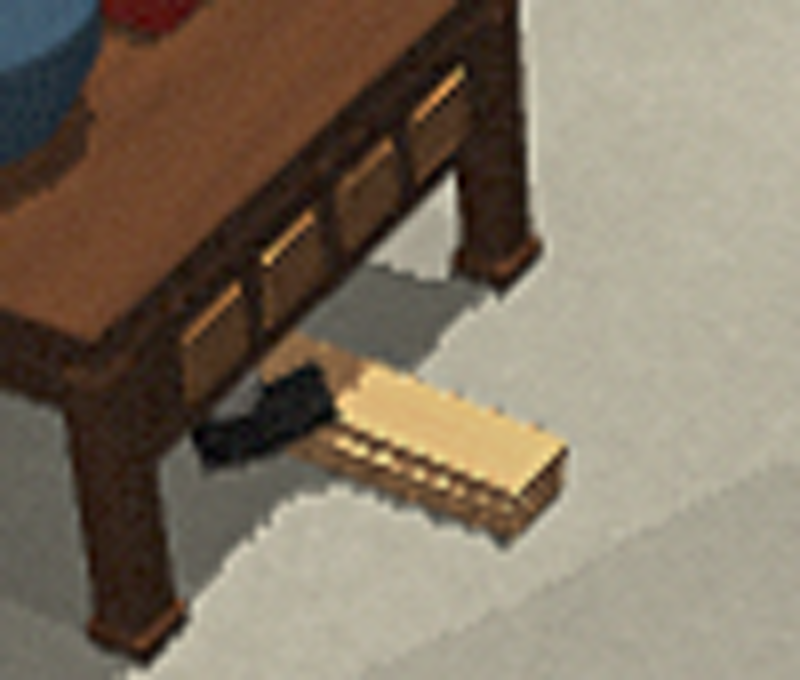

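View pics/t13.png

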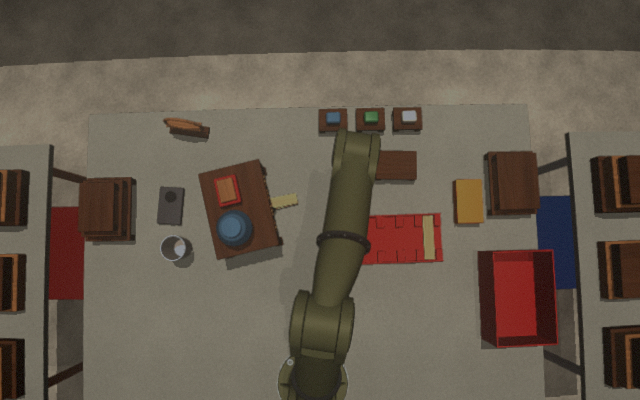

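```bash
python3 -c "
from pl import *
def ed(nm):
  f=load('pics/%s.npz'%nm);return f['image'][176:193,258:270].astype(np.float32).mean(2)
def col(nm):
  f=load('pics/%s.npz'%nm);g=f['image'].astype(float).sum(2);o=[]
  for c in range(261,265):
    # lower edge crossing at 180
    for r in range(184,194):
      if g[r,c]<180<=g[r+1,c]: o.append(r+(180-g[r,c])/(g[r+1,c]-g[r,c]));break
  return np.round(o,2)
for n in('side0','s3','s6','s8','s11','s12','s13'): print(n,col(n))
f=load('pics/s13.npz');u,v=U(TH)
print(proj(f,[np.r_[M+24*u+54*v,z] for z in(14,18,22)]))
"
```

```text
side0 [189.36 189.33 188.95 188.89]
s3 [189.2  189.05 188.58 188.59]
s6 [189.2  189.1  188.69 188.69]
s8 [189.16 189.1  188.66 188.7 ]
s11 [188.45 188.04 187.83 187.6 ]
s12 [188.41 188.13 187.8  187.69]
s13 [188.38 188.1  187.94 187.66]
[[261.52383498 189.19725129]
 [261.39937419 188.20895226]
 [261.27446509 187.21716024]]
```

```bash
python3 -c "
from pl import *
show();mf();gm(-76,-0.5,75,0,6)"
```

```text
t 33.7 p [ 659.4 -121.9  213.8] th 13.01 tilt [-0.0146 -0.0041] F [ 0.14 -0.27  0.57] w 42.8 q [ 0.1   0.6   0.08  1.38 -0.04  1.18  0.41]
mouth-frame TCP x -251.8 y 1.7 z 213.8 dth 0.16 | Fx -0.3 Fy -0.1 Fz 0.6
fine 6 lin_mm [0.8, -29.3, 23.1] ang [0.01, 0.14, 0.03]
```

Request:
jog_arm([
  {"jaw":0.3,"linear":[0.001,-0.029,0.023],"angular":[0,0.15,0]},
  {"jaw":0.3,"linear":[0.001,-0.029,0.023],"angular":[0,0.15,0]},
  {"jaw":0.3,"linear":[0.001,-0.029,0.023],"angular":[0,0.15,0]},
  {"jaw":0.3,"linear":[0.001,-0.029,0.023],"angular":[0,0.15,0]},
  {"jaw":0.3,"linear":[0,-0.027,0.021],"angular":[0,0.1,0]},
  {"jaw":0.3,"linear":[0,-0.01,0.01],"angular":[0,0,0]},
  {"jaw":0.3,"linear":[0,0,0],"angular":[0,0,0]},
])

```text
time_s: 34.4
tool_pos: [629.4, 29.1, 88.2]
eef_rot: [[0.975, 0.221, 0.004], [0.221, -0.975, -0.004], [0.003, 0.005, -1.0]]
ft_force: [0.6, -0.0, 0.8]
grip_width: 55.5
```

```bash
python3 -c "
from pl import *
show();mf();gm(-76,-1,45,0,2)"
```

```text
t 34.4 p [629.4  29.1  88.2] th 12.77 tilt [ 0.0042 -0.0043] F [ 0.62 -0.    0.78] w 55.5 q [-0.13  0.65  0.07  1.67 -0.05  0.82  0.18]
mouth-frame TCP x -97.9 y -2.6 z 88.2 dth -0.08 | Fx -0.1 Fy -0.6 Fz 0.8
fine 2 lin_mm [-0.9, -11.1, 21.5] ang [0.15, -0.09, -0.04]
```

Request:
jog_arm([
  {"jaw":0.3,"linear":[-0.002,-0.01,0.02],"angular":[0.15,-0.1,0]},
  {"jaw":0.3,"linear":[-0.002,-0.009,0.02],"angular":[0.15,-0.1,0]},
  {"jaw":0.3,"linear":[0,0,0],"angular":[0,0,0]},
  {"jaw":0.3,"linear":[0,0,0],"angular":[0,0,0]},
])

```text
time_s: 34.8
tool_pos: [626.3, 39.7, 51.9]
eef_rot: [[0.977, 0.215, 0.008], [0.215, -0.977, -0.004], [0.007, 0.006, -1.0]]
ft_force: [0.6, -0.1, 0.7]
grip_width: 55.4
```

```bash
python3 -c "
from pl import *
show();mf();gm(-74,-1,30,0,1)"
```

```text
t 34.8 p [626.3  39.7  51.9] th 12.44 tilt [ 0.0078 -0.004 ] F [ 0.61 -0.07  0.7 ] w 55.4 q [-0.15  0.69  0.07  1.71 -0.06  0.74  0.17]
mouth-frame TCP x -86.9 y -2.1 z 51.9 dth -0.41 | Fx -0.2 Fy -0.6 Fz 0.7
fine 1 lin_mm [-1.3, -13.0, 21.8] ang [0.32, -0.38, -0.41]
```

Request:
jog_arm([
  {"jaw":0.3,"linear":[-0.001,-0.006,0.01],"angular":[0.3,-0.3,-0.4]},
  {"jaw":0.3,"linear":[-0.001,-0.004,0.01],"angular":[0,-0.1,0]},
  {"jaw":0.3,"linear":[0,0,0],"angular":[0,0,0]},
])

```text
time_s: 35.1
tool_pos: [624.7, 46.4, 33.6]
eef_rot: [[0.976, 0.219, 0.005], [0.219, -0.976, -0.001], [0.004, 0.002, -1.0]]
ft_force: [-0.4, -0.1, 0.1]
grip_width: 55.6
```

```bash
python3 -c "
from pl import *
show();mf();gm(-74,-1,8,0,2)"
```

```text
t 35.1 p [624.7  46.4  33.6] th 12.66 tilt [ 0.0045 -0.0012] F [-0.41 -0.06  0.12] w 55.6 q [-0.15  0.71  0.06  1.73 -0.06  0.7   0.16]
mouth-frame TCP x -80.1 y -2.0 z 33.6 dth -0.19 | Fx 0.0 Fy 0.4 Fz 0.1
fine 2 lin_mm [-0.6, -3.1, 12.8] ang [0.06, -0.12, -0.09]
```

Request:
jog_arm([
  {"jaw":0.3,"linear":[-0.001,-0.002,0.012],"angular":[0.1,-0.2,-0.2]},
  {"jaw":0.3,"linear":[-0.001,-0.001,0.011],"angular":[0,-0.1,0]},
  {"jaw":0.3,"linear":[0,0,0],"angular":[0,0,0]},
])

```text
time_s: 35.4
tool_pos: [622.2, 48.8, 8.8]
eef_rot: [[0.975, 0.223, -0.001], [0.223, -0.975, -0.001], [-0.001, 0.001, -1.0]]
ft_force: [-0.3, -0.2, 0.9]
grip_width: 55.5
```

```bash
python3 -c "
from pl import *
show();mf();gm(-76,-1,7,0,1)"
```

```text
t 35.4 p [622.2  48.8   8.8] th 12.87 tilt [-0.001  -0.0008] F [-0.27 -0.19  0.95] w 55.5 q [-0.15  0.74  0.06  1.74 -0.06  0.66  0.17]
mouth-frame TCP x -77.2 y -0.1 z 8.8 dth 0.02 | Fx -0.1 Fy 0.3 Fz 0.9
fine 1 lin_mm [0.9, -1.2, 1.8] ang [0.03, 0.07, 0.02]
```

Request:
jog_arm([
  {"jaw":0.3,"linear":[0.0006,0,0.0025],"angular":[0,0.05,0]},
  {"jaw":-0.3,"linear":[0,0,0],"angular":[0,0,0]},
  {"jaw":-0.3,"linear":[0,0,0],"angular":[0,0,0]},
  {"jaw":-0.3,"linear":[0,0,0],"angular":[0,0,0]},
  {"jaw":-0.3,"linear":[0,0,0],"angular":[0,0,0]},
  {"jaw":-0.3,"linear":[0,0,0],"angular":[0,0,0]},
], squeeze=50)

```text
time_s: 36.0
tool_pos: [623.8, 49.0, 6.3]
eef_rot: [[0.975, 0.223, 0.001], [0.223, -0.975, -0.001], [0.001, 0.001, -1.0]]
ft_force: [0.8, 1.0, -2.3]
grip_width: 35.0
```

```bash
python3 -c "
from pl import *
show();mf();gm(-76,-1,6,0,1)"
```

```text
t 36.0 p [623.8  49.    6.3] th 12.86 tilt [ 0.0015 -0.0005] F [ 0.76  0.97 -2.31] w 35.0 q [-0.15  0.75  0.06  1.74 -0.06  0.65  0.17]
mouth-frame TCP x -77.3 y -1.6 z 6.3 dth 0.01 | Fx 0.8 Fy -1.0 Fz -2.3
fine 1 lin_mm [-0.6, -1.3, 0.3] ang [0.05, -0.08, 0.01]
```

Request:
jog_arm([
  {"jaw":-0.3,"linear":[-0.001,-0.004,0],"angular":[0,0,0]},
])

```text
time_s: 36.1
tool_pos: [623.2, 49.1, 6.6]
eef_rot: [[0.975, 0.22, 0.004], [0.22, -0.975, -0.004], [0.003, 0.005, -1.0]]
ft_force: [5.4, -13.4, -2.0]
grip_width: 35.3
```

Request:
jog_arm([
  {"jaw":-0.3,"linear":[-0.0005,-0.005,0],"angular":[0.1,0,-0.1]},
])

```text
time_s: 36.2
tool_pos: [623.1, 49.0, 7.0]
eef_rot: [[0.976, 0.218, 0.007], [0.218, -0.976, -0.008], [0.005, 0.009, -1.0]]
ft_force: [4.5, -13.4, -1.0]
grip_width: 34.6
```

```bash
python3 -c "
from pl import *
show();mf()"
```

```text
t 36.2 p [623.1  49.    7. ] th 12.62 tilt [ 0.0065 -0.0078] F [  4.47 -13.35  -0.95] w 34.6 q [-0.16  0.74  0.07  1.75 -0.06  0.65  0.16]
mouth-frame TCP x -77.1 y -1.0 z 7.0 dth -0.23 | Fx -14.0 Fy -1.4 Fz -1.0
```

Request:
jog_arm([
  {"jaw":-0.3,"linear":[0,0,0],"angular":[0.4,-0.3,-0.2]},
  {"jaw":0.3,"linear":[0,0,0],"angular":[0,0,0]},
  {"jaw":0.3,"linear":[0,0,0],"angular":[0,0,0]},
  {"jaw":0.3,"linear":[0,0,0],"angular":[0,0,0]},
  {"jaw":0.3,"linear":[0,0,-0.02],"angular":[0,0,0]},
  {"jaw":0.3,"linear":[0,0.005,-0.04],"angular":[0,0,0]},
  {"jaw":0.3,"linear":[0,0.03,-0.045],"angular":[0,0,0]},
  {"jaw":0.3,"linear":[0,0.035,-0.04],"angular":[0,0,0]},
  {"jaw":0.3,"linear":[0,0.035,-0.02],"angular":[0,0,0]},
  {"jaw":0.3,"linear":[0,0.03,0],"angular":[0,0,0]},
  {"jaw":0.3,"linear":[0,0,0],"angular":[0,0,0]},
])

```text
time_s: 37.3
tool_pos: [652.2, -81.5, 177.1]
eef_rot: [[0.973, 0.23, -0.005], [0.23, -0.973, -0.002], [-0.005, 0.001, -1.0]]
ft_force: [-0.8, 0.4, 0.1]
grip_width: 55.6
```

```bash
python3 -c "
from pl import *
show();mf()
f=snap('side','s14');u,v=U(TH)
P=[np.r_[M+x*u+y*v,z] for x,y in((-84,18),(-84,-18)) for z in (0,8,16,24)]
crop(f,280,175,312,202,24,'tailr',np.array(P))
crop(f,235,130,335,215,8,'s14d')
f=snap('top','t14');crop(f,260,180,310,220,16,'t14c',np.array(P[3:4]+P[7:8]))
g=load('pics/s14.npz')['image'].astype(float).sum(2)
for c in range(261,265):
    for r in range(184,194):
      if g[r,c]<180<=g[r+1,c]: print(r+(180-g[r,c])/(g[r+1,c]-g[r,c]));break
"
```

```text
t 37.3 p [652.2 -81.5 177.1] th 13.31 tilt [-0.0046 -0.0018] F [-0.8   0.42  0.08] w 55.6 q [ 0.04  0.6   0.07  1.48 -0.04  1.07  0.36]
mouth-frame TCP x -210.8 y -0.3 z 177.1 dth 0.46 | Fx 0.6 Fy 0.7 Fz 0.1
188.75
188.6611570247934
188.0205479452055
187.92105263157896
```

View pics/tailr.png

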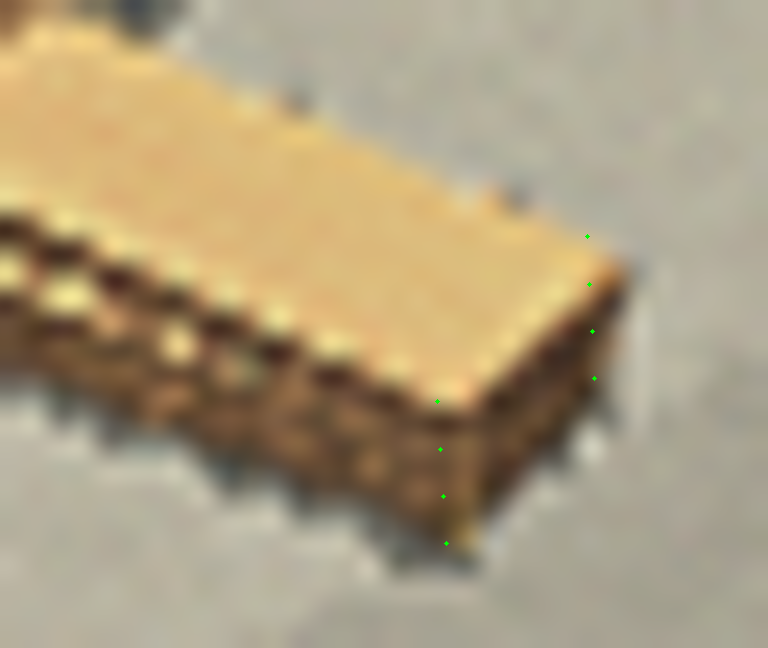

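View pics/s14d.png

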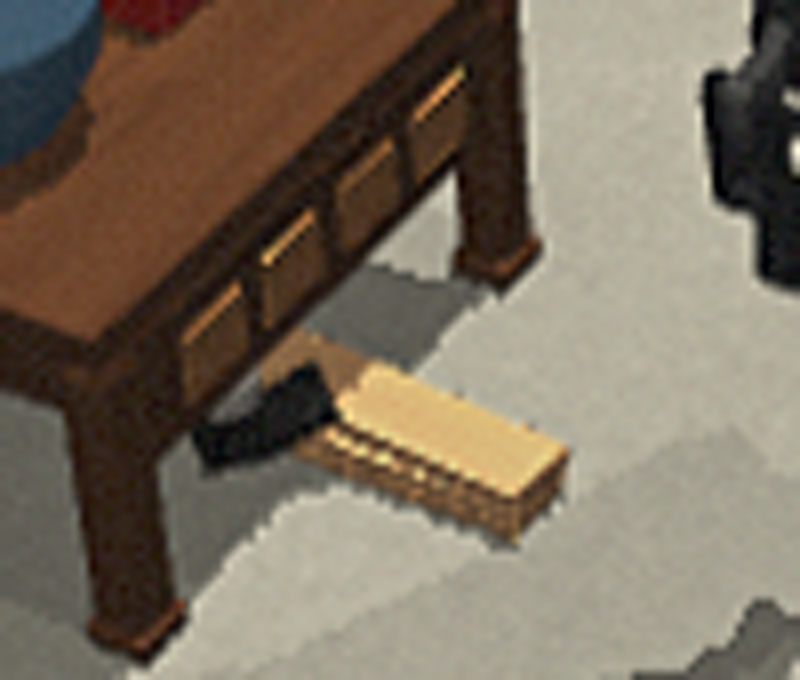

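View pics/t14c.png

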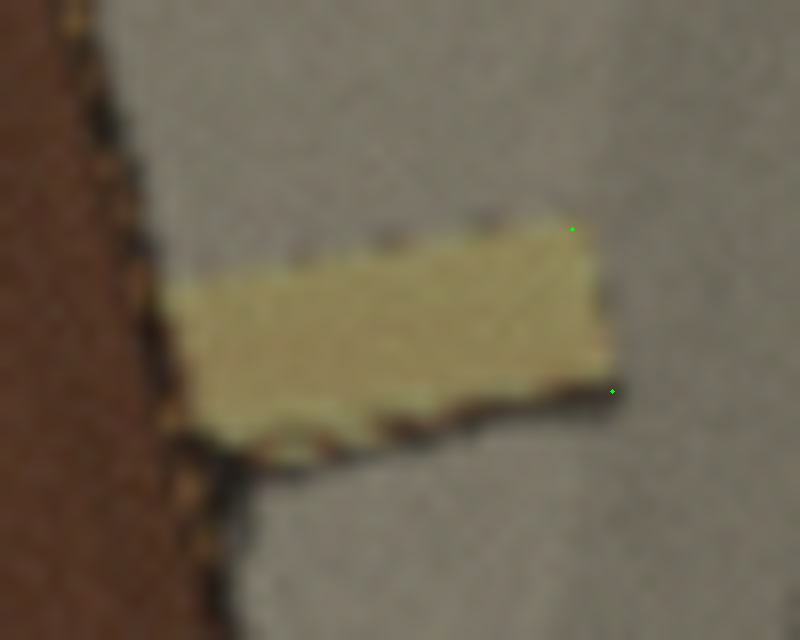

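```bash
python3 -c "
from pl import *
gm(-125,-1.5,45,0,4)"
```

```text
fine 4 lin_mm [0.5, -20.0, 32.9] ang [-0.05, 0.07, 0.18]
```

Request:
jog_arm([
  {"jaw":-1,"linear":[0,-0.018,0.033],"angular":[0,0.1,0.2]},
  {"jaw":-1,"linear":[0,-0.018,0.033],"angular":[0,0.1,0.2]},
  {"jaw":-1,"linear":[0,-0.018,0.033],"angular":[0,0.1,0.2]},
  {"jaw":-1,"linear":[0,-0.012,0.028],"angular":[0,0.1,0.1]},
  {"jaw":-1,"linear":[0,0,0],"angular":[0,0,0]},
  {"jaw":-1,"linear":[0,0,0],"angular":[0,0,0]},
])

```text
time_s: 38.0
tool_pos: [633.2, 2.0, 44.8]
eef_rot: [[0.972, 0.233, -0.002], [0.233, -0.972, 0.01], [0.0, -0.01, -1.0]]
ft_force: [-1.1, 0.4, 0.1]
grip_width: -0.0
```

```bash
python3 -c "
from pl import *
show();mf();gm(-118,-1.5,5,0,3)"
```

```text
t 38.0 p [633.2   2.   44.8] th 13.48 tilt [-0.0021  0.0097] F [-1.08  0.38  0.12] w -0.0 q [-0.07  0.71  0.05  1.69 -0.06  0.75  0.26]
mouth-frame TCP x -125.2 y -0.3 z 44.8 dth 0.63 | Fx 0.6 Fy 1.0 Fz 0.1
fine 3 lin_mm [0.4, -2.3, 13.3] ang [-0.19, -0.0, 0.21]
```

Request:
jog_arm([
  {"jaw":-1,"linear":[-0.001,0,0.015],"angular":[-0.3,-0.1,0.3]},
  {"jaw":-1,"linear":[-0.001,-0.001,0.013],"angular":[-0.2,-0.1,0.3]},
  {"jaw":-1,"linear":[-0.001,-0.002,0.006],"angular":[0,-0.1,0]},
  {"jaw":-1,"linear":[0,0,0],"angular":[0,0,0]},
])

```text
time_s: 38.4
tool_pos: [631.5, 3.5, 11.5]
eef_rot: [[0.975, 0.221, -0.0], [0.221, -0.975, -0.001], [-0.001, 0.001, -1.0]]
ft_force: [-0.5, -0.3, -0.4]
grip_width: 0.1
```

```bash
python3 -c "
from pl import *
show();mf();gm(-105,-1.5,5,0,1)"
```

```text
t 38.4 p [631.5   3.5  11.5] th 12.78 tilt [-0.0004 -0.0013] F [-0.49 -0.35 -0.36] w 0.1 q [-0.08  0.75  0.06  1.72 -0.06  0.68  0.24]
mouth-frame TCP x -123.4 y 0.9 z 11.5 dth -0.07 | Fx -0.2 Fy 0.6 Fz -0.4
fine 1 lin_mm [2.4, -18.4, 6.5] ang [0.07, 0.04, -0.07]
```

Request:
jog_arm([
  {"jaw":-1,"linear":[0.0015,-0.007,0.003],"angular":[0.1,0,-0.1]},
  {"jaw":-1,"linear":[0.0005,-0.006,0.002],"angular":[0,0,0]},
  {"jaw":-1,"linear":[0,-0.004,0],"angular":[0,0,0]},
])

```text
time_s: 38.7
tool_pos: [630.4, 20.2, 6.9]
eef_rot: [[0.975, 0.221, 0.001], [0.221, -0.975, 0.0], [0.001, 0.0, -1.0]]
ft_force: [0.0, 0.3, -0.3]
grip_width: 0.3
```

Request:
jog_arm([
  {"jaw":-1,"linear":[0,-0.003,0],"angular":[0,0,0]},
])

```text
time_s: 38.8
tool_pos: [629.8, 23.9, 7.1]
eef_rot: [[0.975, 0.221, 0.001], [0.221, -0.975, 0.0], [0.001, -0.0, -1.0]]
ft_force: [-0.4, 0.0, -0.3]
grip_width: -0.2
```

```bash
python3 -c "
from pl import *
show();mf()"
```

```text
t 38.8 p [629.8  23.9   7.1] th 12.78 tilt [0.0011 0.0004] F [-0.42  0.04 -0.31] w -0.2 q [-0.11  0.75  0.06  1.73 -0.07  0.66  0.21]
mouth-frame TCP x -103.1 y -2.0 z 7.1 dth -0.07 | Fx 0.1 Fy 0.4 Fz -0.3
```

Request:
jog_arm([
  {"jaw":-1,"linear":[-0.0005,-0.003,0],"angular":[0,0,0]},
])

```text
time_s: 38.9
tool_pos: [628.8, 27.2, 7.3]
eef_rot: [[0.975, 0.222, 0.002], [0.222, -0.975, 0.001], [0.002, -0.0, -1.0]]
ft_force: [-0.8, -0.7, -0.1]
grip_width: -0.1
```

Request:
jog_arm([
  {"jaw":-1,"linear":[-0.0005,-0.003,0],"angular":[0,0,0]},
])

```text
time_s: 39.0
tool_pos: [628.3, 29.0, 7.7]
eef_rot: [[0.975, 0.221, 0.003], [0.221, -0.975, -0.001], [0.003, 0.002, -1.0]]
ft_force: [4.2, -8.9, -1.3]
grip_width: -0.0
```

Request:
jog_arm([
  {"jaw":-1,"linear":[-0.0005,-0.004,0],"angular":[0.1,-0.1,-0.1]},
])

```text
time_s: 39.1
tool_pos: [628.3, 29.1, 8.2]
eef_rot: [[0.975, 0.221, 0.004], [0.221, -0.975, -0.004], [0.003, 0.005, -1.0]]
ft_force: [4.2, -13.0, -0.9]
grip_width: 0.3
```

Request:
jog_arm([
  {"jaw":-1,"linear":[-0.0005,-0.006,0],"angular":[0.2,-0.1,-0.1]},
])

```text
time_s: 39.2
tool_pos: [628.4, 29.3, 8.8]
eef_rot: [[0.976, 0.219, 0.006], [0.219, -0.976, -0.007], [0.004, 0.008, -1.0]]
ft_force: [5.7, -15.1, -1.1]
grip_width: -0.1
```

```bash
python3 -c "
from pl import *
show();mf()"
```

```text
t 39.2 p [628.4  29.3   8.8] th 12.62 tilt [ 0.0057 -0.0072] F [  5.71 -15.12  -1.13] w -0.1 q [-0.13  0.75  0.07  1.73 -0.07  0.66  0.19]
mouth-frame TCP x -97.6 y -1.8 z 8.8 dth -0.23 | Fx -16.0 Fy -2.2 Fz -1.1
```

Request:
jog_arm([
  {"jaw":-1,"linear":[0,0.005,0.002],"angular":[0.4,-0.3,-0.2]},
  {"jaw":-1,"linear":[0,0.001,0.0045],"angular":[0,0,0]},
  {"jaw":-1,"linear":[0,0,0],"angular":[0,0,0]},
])

```text
time_s: 39.5
tool_pos: [630.2, 21.8, 2.6]
eef_rot: [[0.975, 0.22, 0.0], [0.22, -0.975, -0.002], [-0.001, 0.002, -1.0]]
ft_force: [-0.0, 0.0, -0.6]
grip_width: 0.1
```

```bash
python3 -c "
from pl import *
show();mf()"
```

```text
t 39.5 p [630.2  21.8   2.6] th 12.72 tilt [ 0.     -0.0025] F [-0.01  0.02 -0.62] w 0.1 q [-0.11  0.76  0.06  1.73 -0.07  0.66  0.21]
mouth-frame TCP x -105.3 y -1.8 z 2.6 dth -0.13 | Fx 0.0 Fy 0.0 Fz -0.6
```

Request:
jog_arm([
  {"jaw":-1,"linear":[0,-0.004,0],"angular":[0.1,0,-0.1]},
  {"jaw":-1,"linear":[0,-0.004,0],"angular":[0,0,0]},
])

```text
time_s: 39.7
tool_pos: [628.3, 29.2, 2.3]
eef_rot: [[0.975, 0.221, -0.0], [0.221, -0.975, -0.001], [-0.001, 0.001, -1.0]]
ft_force: [4.4, -11.0, -1.4]
grip_width: 0.1
```

Request:
jog_arm([
  {"jaw":-1,"linear":[-0.0005,-0.004,0.0003],"angular":[0.1,0,0]},
])

```text
time_s: 39.8
tool_pos: [628.4, 29.4, 2.4]
eef_rot: [[0.976, 0.219, 0.002], [0.219, -0.976, -0.004], [0.001, 0.005, -1.0]]
ft_force: [5.9, -16.1, -0.6]
grip_width: 0.2
```

Request:
jog_arm([
  {"jaw":-1,"linear":[-0.0005,-0.006,0.0003],"angular":[0.2,0,0]},
])

```text
time_s: 39.9
tool_pos: [628.5, 29.4, 2.6]
eef_rot: [[0.976, 0.216, 0.006], [0.216, -0.976, -0.008], [0.004, 0.009, -1.0]]
ft_force: [6.0, -17.4, -0.5]
grip_width: 0.1
```

```bash
python3 -c "
from pl import *
show();mf()"
```

```text
t 39.9 p [628.5  29.4   2.6] th 12.47 tilt [ 0.0056 -0.0076] F [  5.99 -17.4   -0.5 ] w 0.1 q [-0.13  0.76  0.07  1.74 -0.07  0.65  0.19]
mouth-frame TCP x -97.5 y -1.9 z 2.6 dth -0.38 | Fx -18.3 Fy -2.0 Fz -0.5
```

Rigid at 18 N: the whole stack is home. Retreat and check.

Request:
jog_arm([
  {"jaw":-1,"linear":[0,0.01,0],"angular":[0,0,0]},
  {"jaw":-1,"linear":[0,0.03,-0.02],"angular":[0,0,0]},
  {"jaw":-1,"linear":[0,0.03,-0.04],"angular":[0,0,0]},
  {"jaw":0,"linear":[0,0.03,-0.045],"angular":[0,0,0]},
  {"jaw":0,"linear":[0,0.02,-0.045],"angular":[0,0,0]},
  {"jaw":0,"linear":[0,0,-0.03],"angular":[0,0,0]},
  {"jaw":0,"linear":[0,0,0],"angular":[0,0,0]},
  {"jaw":0,"linear":[0,0,0],"angular":[0,0,0]},
  {"jaw":0,"linear":[0,0,0],"angular":[0,0,0]},
])

```text
time_s: 40.8
tool_pos: [652.7, -83.9, 187.2]
eef_rot: [[0.975, 0.224, 0.001], [0.224, -0.975, -0.003], [0.0, 0.003, -1.0]]
ft_force: [-0.7, 1.0, 0.1]
grip_width: 42.8
```

```bash
python3 -c "
from pl import *
show()
f=snap('side','s15');u,v=U(TH)
P=[np.r_[M+x*u+y*v,z] for x,y in((-84,18),(-84,-18)) for z in (0,8,16,24)]
crop(f,280,175,312,202,24,'tails',np.array(P))
crop(f,235,130,335,215,8,'s15d')
g=f['image'].astype(float).sum(2)
for c in range(261,265):
    for r in range(184,194):
      if g[r,c]<180<=g[r+1,c]: print(round(r+(180-g[r,c])/(g[r+1,c]-g[r,c]),2));break
"
```

```text
t 40.8 p [652.7 -83.9 187.2] th 12.92 tilt [ 0.0008 -0.0031] F [-0.74  1.04  0.07] w 42.8 q [ 0.05  0.59  0.07  1.47 -0.04  1.08  0.35]
188.93
188.78
188.66
188.05
```

View pics/tails.png

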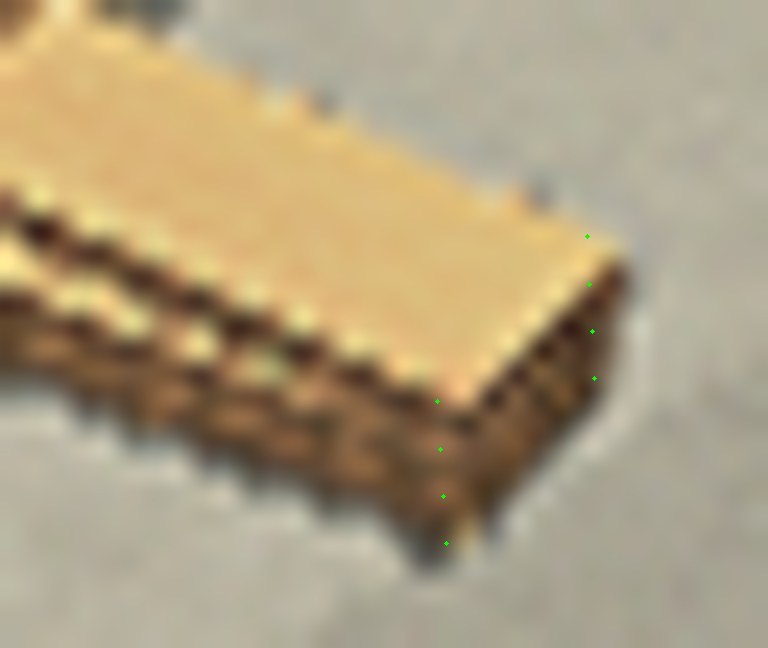

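View pics/s15.png

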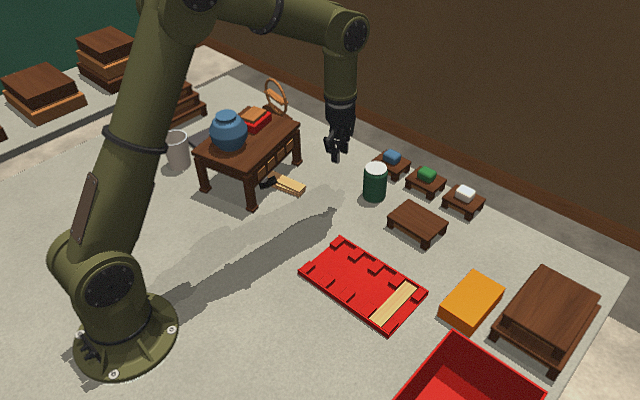

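View pics/s15d.png

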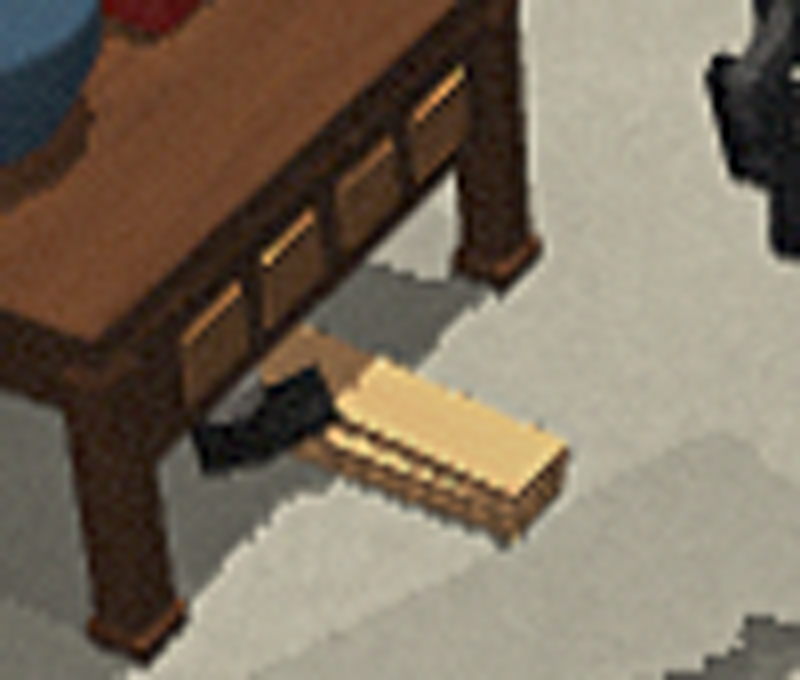

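```bash
python3 -c "
from pl import *
show();mf();gm(-80,-1.5,60,0,5)
f=load('pics/s15.npz');W=cloud(f);u,v=U(TH)
# measure top shim left edge line from image: subpixel edges at z=24
"
```

```text
t 40.85 p [652.4 -83.8 186.7] th 12.93 tilt [-0.0002 -0.003 ] F [-0.03  0.4  -0.37] w 42.5 q [ 0.05  0.59  0.07  1.47 -0.04  1.08  0.35]
mouth-frame TCP x -213.1 y -0.0 z 186.7 dth 0.08 | Fx 0.4 Fy -0.1 Fz -0.4
fine 5 lin_mm [0.4, -26.7, 25.3] ang [0.03, 0.01, 0.02]
```

Request:
jog_arm([
  {"jaw":0.25,"linear":[0,-0.026,0.025],"angular":[0,0,0]},
  {"jaw":0.25,"linear":[0,-0.026,0.025],"angular":[0,0,0]},
  {"jaw":0.25,"linear":[0,-0.026,0.025],"angular":[0,0,0]},
  {"jaw":0.25,"linear":[0,-0.026,0.025],"angular":[0,0,0]},
  {"jaw":0.25,"linear":[0,-0.018,0.018],"angular":[0,0,0]},
  {"jaw":0.25,"linear":[0,0,0],"angular":[0,0,0]},
  {"jaw":0.25,"linear":[0,0,0],"angular":[0,0,0]},
])

```text
time_s: 41.55
tool_pos: [618.4, 41.3, 56.0]
eef_rot: [[0.974, 0.228, -0.014], [0.228, -0.974, -0.004], [-0.014, 0.0, -1.0]]
ft_force: [0.0, -0.9, 1.1]
grip_width: 53.3
```

```bash
python3 -c "
from pl import *
show();mf();gm(-74,-2,32,0,2)"
```

```text
t 41.55 p [618.4  41.3  56. ] th 13.18 tilt [-0.0139 -0.0037] F [ 0.01 -0.93  1.07] w 53.3 q [-0.14  0.68  0.06  1.71 -0.05  0.77  0.17]
mouth-frame TCP x -83.6 y 5.3 z 56.0 dth 0.33 | Fx -0.9 Fy 0.2 Fz 1.1
fine 2 lin_mm [3.9, -4.8, 12.0] ang [0.01, 0.41, 0.17]
```

Request:
jog_arm([
  {"jaw":0.25,"linear":[0.004,-0.005,0.01],"angular":[0,0.4,0.2]},
  {"jaw":0.25,"linear":[0.003,-0.003,0.008],"angular":[0,0.4,0.1]},
  {"jaw":0.25,"linear":[0,0,0],"angular":[0,0,0]},
  {"jaw":0.25,"linear":[0,0,0],"angular":[0,0,0]},
])

```text
time_s: 41.95
tool_pos: [625.6, 47.5, 38.2]
eef_rot: [[0.976, 0.218, 0.004], [0.218, -0.976, -0.002], [0.004, 0.003, -1.0]]
ft_force: [0.1, -1.0, 0.3]
grip_width: 53.4
```

```bash
python3 -c "
from pl import *
show();mf();gm(-74,-2,18.5,0,2)"
```

```text
t 41.95 p [625.6  47.5  38.2] th 12.62 tilt [ 0.0041 -0.0018] F [ 0.12 -0.96  0.35] w 53.4 q [-0.15  0.71  0.06  1.72 -0.06  0.72  0.16]
mouth-frame TCP x -79.2 y -3.1 z 38.2 dth -0.23 | Fx -1.0 Fy 0.1 Fz 0.3
fine 2 lin_mm [-0.6, -2.6, 9.8] ang [0.08, -0.1, -0.12]
```

Request:
jog_arm([
  {"jaw":0.25,"linear":[-0.0005,-0.003,0.01],"angular":[0.1,-0.1,-0.2]},
  {"jaw":0.25,"linear":[-0.0005,-0.001,0.008],"angular":[0,-0.1,-0.2]},
  {"jaw":0.25,"linear":[0,0,0],"angular":[0,0,0]},
])

```text
time_s: 42.25
tool_pos: [624.4, 50.1, 19.7]
eef_rot: [[0.975, 0.224, 0.002], [0.224, -0.975, -0.001], [0.001, 0.001, -1.0]]
ft_force: [-0.2, 0.9, 0.3]
grip_width: 53.1
```

```bash
python3 -c "
from pl import *
show();mf();gm(-74,-2,18.3,0.5,1)"
```

```text
t 42.25 p [624.4  50.1  19.7] th 12.96 tilt [ 0.0018 -0.0011] F [-0.21  0.87  0.29] w 53.1 q [-0.15  0.73  0.06  1.73 -0.06  0.68  0.16]
mouth-frame TCP x -76.4 y -2.5 z 19.7 dth 0.11 | Fx 0.9 Fy 0.0 Fz 0.3
fine 1 lin_mm [-0.5, -2.4, 1.4] ang [0.08, -0.08, -0.39]
```

Request:
jog_arm([
  {"jaw":0.25,"linear":[0,0,0.0012],"angular":[0.1,-0.1,0]},
  {"jaw":-0.3,"linear":[0,0,0],"angular":[0,0,0]},
  {"jaw":-0.3,"linear":[0,0,0],"angular":[0,0,0]},
  {"jaw":-0.3,"linear":[0,0,0],"angular":[0,0,0]},
  {"jaw":-0.3,"linear":[0,0,0],"angular":[0,0,0]},
], squeeze=100)

```text
time_s: 42.75
tool_pos: [625.5, 50.2, 19.5]
eef_rot: [[0.975, 0.224, 0.002], [0.224, -0.975, 0.001], [0.002, -0.0, -1.0]]
ft_force: [-0.5, 0.7, -1.9]
grip_width: 32.0
```

```bash
python3 -c "
from pl import *
show();mf();gm(-76,-1,18.5,1,1)"
```

```text
t 42.75 p [625.5  50.2  19.5] th 12.92 tilt [0.0017 0.0008] F [-0.51  0.66 -1.88] w 32.0 q [-0.15  0.73  0.05  1.73 -0.06  0.68  0.16]
mouth-frame TCP x -76.5 y -3.6 z 19.5 dth 0.07 | Fx 0.8 Fy 0.4 Fz -1.9
fine 1 lin_mm [-2.6, -0.5, 1.0] ang [-0.02, -0.1, -0.93]
```

Request:
jog_arm([
  {"jaw":-0.3,"linear":[-0.0015,-0.001,0],"angular":[0,0,-0.8]},
  {"jaw":-0.3,"linear":[-0.0015,-0.001,0],"angular":[0,0,-0.6]},
])

```text
time_s: 42.95
tool_pos: [625.8, 50.5, 20.4]
eef_rot: [[0.969, 0.246, 0.009], [0.246, -0.969, 0.0], [0.009, 0.002, -1.0]]
ft_force: [6.1, -1.0, -1.2]
grip_width: 32.0
```

```bash
python3 -c "
from pl import *
show();mf();gm(-76,-1,19,1,1)"
```

```text
t 42.95 p [625.8  50.5  20.4] th 14.26 tilt [0.0094 0.0004] F [ 6.08 -0.96 -1.25] w 32.0 q [-0.15  0.73  0.05  1.74 -0.05  0.67  0.18]
mouth-frame TCP x -76.2 y -4.0 z 20.4 dth 1.41 | Fx -2.3 Fy -5.7 Fz -1.2
fine 1 lin_mm [-3.0, -0.3, 1.4] ang [0.11, -0.53, 0.41]
```

Request:
jog_arm([
  {"jaw":-0.3,"linear":[-0.004,-0.001,0.001],"angular":[0.1,-0.5,0.2]},
])

```text
time_s: 43.05
tool_pos: [624.6, 50.2, 20.3]
eef_rot: [[0.97, 0.242, 0.007], [0.242, -0.97, 0.0], [0.007, 0.001, -1.0]]
ft_force: [7.3, 0.5, -2.7]
grip_width: 32.0
```

Request:
jog_arm([
  {"jaw":-0.3,"linear":[-0.004,-0.002,0.001],"angular":[0.1,-0.3,0]},
])

```text
time_s: 43.15
tool_pos: [623.7, 50.1, 20.3]
eef_rot: [[0.971, 0.24, 0.008], [0.24, -0.971, 0.0], [0.008, 0.002, -1.0]]
ft_force: [8.7, -3.3, -0.8]
grip_width: 32.0
```

```bash
python3 -c "
from pl import *
show();mf();gm(-76,-1,19,1,1)"
```

```text
t 43.15 p [623.7  50.1  20.3] th 13.88 tilt [0.0081 0.0001] F [ 8.74 -3.26 -0.77] w 32.0 q [-0.15  0.73  0.05  1.74 -0.05  0.67  0.17]
mouth-frame TCP x -76.2 y -1.8 z 20.3 dth 1.03 | Fx -5.1 Fy -7.8 Fz -0.8
fine 1 lin_mm [-0.8, -0.2, 1.3] ang [0.1, -0.45, 0.03]
```

Request:
jog_arm([
  {"jaw":-0.3,"linear":[-0.003,-0.004,0.001],"angular":[0.1,-0.4,0]},
])

```text
time_s: 43.25
tool_pos: [623.5, 50.3, 20.3]
eef_rot: [[0.972, 0.237, 0.008], [0.237, -0.972, -0.002], [0.008, 0.004, -1.0]]
ft_force: [9.0, -9.5, -0.6]
grip_width: 31.6
```

Request:
jog_arm([
  {"jaw":-0.3,"linear":[-0.002,-0.004,0.001],"angular":[0.2,-0.4,0]},
])

```text
time_s: 43.35
tool_pos: [623.7, 50.3, 20.3]
eef_rot: [[0.972, 0.234, 0.007], [0.234, -0.972, -0.004], [0.006, 0.005, -1.0]]
ft_force: [5.3, -7.2, -1.2]
grip_width: 31.8
```

```bash
python3 -c "
from pl import *
show();mf();gm(-76,-1,19,1,1)
f=snap('side','s16');crop(f,235,130,335,215,8,'s16d')
g=f['image'].astype(float).sum(2)
for c in range(261,265):
    for r in range(184,194):
      if g[r,c]<180<=g[r+1,c]: print(round(r+(180-g[r,c])/(g[r+1,c]-g[r,c]),2));break
"
```

```text
t 43.35 p [623.7  50.3  20.3] th 13.52 tilt [ 0.0071 -0.0039] F [ 5.26 -7.16 -1.15] w 31.8 q [-0.16  0.73  0.06  1.74 -0.05  0.67  0.16]
mouth-frame TCP x -76.0 y -1.8 z 20.3 dth 0.67 | Fx -8.2 Fy -3.5 Fz -1.2
fine 1 lin_mm [-0.9, -0.1, 1.3] ang [0.31, -0.34, -0.33]
188.74
188.32
188.01
188.09
```

View pics/s16d.png

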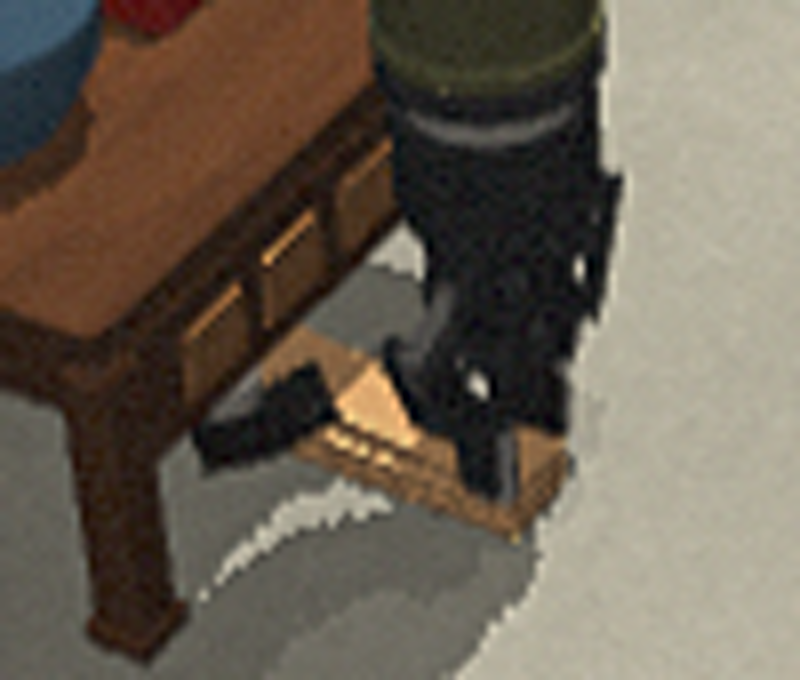

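Request:
jog_arm([
  {"jaw":-0.3,"linear":[-0.003,-0.001,0.001],"angular":[0.3,-0.3,-1.5]},
])

```text
time_s: 43.5
tool_pos: [623.7, 49.9, 20.2]
eef_rot: [[0.966, 0.257, 0.007], [0.257, -0.966, -0.0], [0.007, 0.002, -1.0]]
ft_force: [6.0, 2.5, -1.5]
grip_width: 32.0
```

Request:
jog_arm([
  {"jaw":-0.3,"linear":[-0.003,-0.002,0.001],"angular":[0.2,-0.3,-1.5]},
])

```text
time_s: 43.6
tool_pos: [624.0, 50.3, 20.2]
eef_rot: [[0.96, 0.281, 0.008], [0.281, -0.96, 0.002], [0.008, 0.001, -1.0]]
ft_force: [8.4, -0.8, -1.3]
grip_width: 31.8
```

```bash
python3 -c "
from pl import *
show();mf();print(now()[3]['wrist_torque'])"
```

```text
t 43.6 p [624.   50.3  20.2] th 16.34 tilt [0.0083 0.0017] F [ 8.45 -0.76 -1.27] w 31.8 q [-0.14  0.73  0.04  1.74 -0.04  0.67  0.2 ]
mouth-frame TCP x -76.1 y -2.1 z 20.2 dth 3.49 | Fx -2.6 Fy -8.1 Fz -1.3
[-0.19235743 -2.01739137 -0.91213487]
```

Request:
jog_arm([
  {"jaw":-0.3,"linear":[-0.002,-0.003,0.0005],"angular":[0.1,-0.3,1.2]},
])

```text
time_s: 43.7
tool_pos: [623.2, 50.4, 20.2]
eef_rot: [[0.965, 0.261, 0.007], [0.261, -0.965, 0.0], [0.007, 0.002, -1.0]]
ft_force: [2.0, -7.9, -2.0]
grip_width: 32.3
```

```bash
python3 -c "
from pl import *
show();mf();print(now()[3]['wrist_torque'])
f=snap('side','s17');crop(f,235,130,335,215,8,'s17d')
g=f['image'].astype(float).sum(2)
for c in range(261,265):
    for r in range(184,194):
      if g[r,c]<180<=g[r+1,c]: print(round(r+(180-g[r,c])/(g[r+1,c]-g[r,c]),2));break
"
```

```text
t 43.7 p [623.2  50.4  20.2] th 15.1 tilt [0.0068 0.0002] F [ 1.97 -7.87 -2.04] w 32.3 q [-0.15  0.73  0.04  1.74 -0.05  0.67  0.19]
mouth-frame TCP x -75.8 y -1.4 z 20.2 dth 2.25 | Fx -8.1 Fy -0.2 Fz -2.0
[-1.71384614 -0.44877178  0.23118575]
188.09
187.93
187.56
187.7
```

View pics/s17d.png

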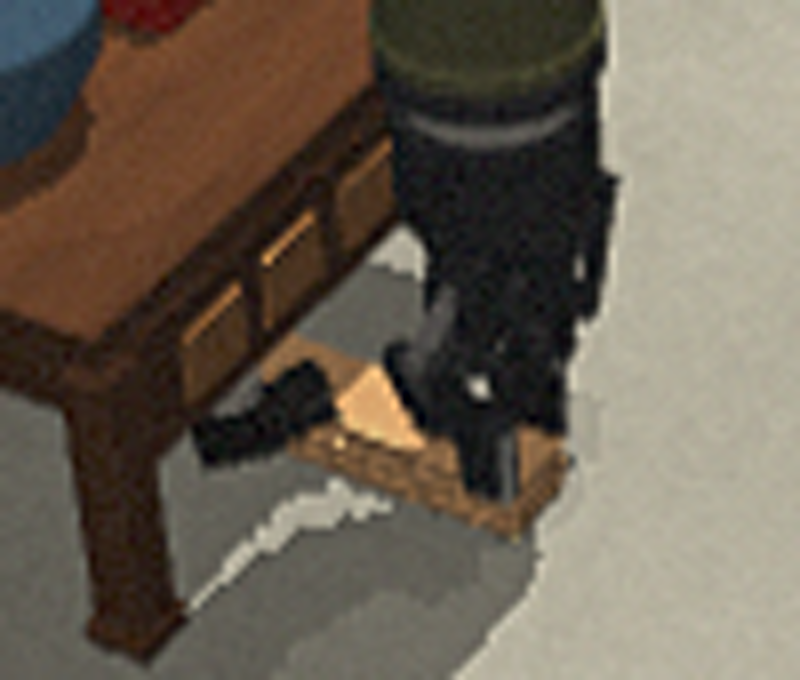

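Request:
jog_arm([
  {"jaw":-0.3,"linear":[-0.001,-0.005,0.0005],"angular":[0.1,-0.3,0]},
])

```text
time_s: 43.85
tool_pos: [622.4, 50.3, 20.1]
eef_rot: [[0.967, 0.256, 0.004], [0.256, -0.967, -0.005], [0.003, 0.006, -1.0]]
ft_force: [5.8, -13.1, -1.9]
grip_width: 32.2
```

Request:
jog_arm([
  {"jaw":-0.3,"linear":[-0.001,-0.006,0.0005],"angular":[0.2,-0.3,-0.3]},
])

```text
time_s: 43.95
tool_pos: [622.3, 50.3, 20.2]
eef_rot: [[0.966, 0.258, 0.003], [0.258, -0.966, -0.008], [0.0, 0.009, -1.0]]
ft_force: [7.3, -13.4, -1.1]
grip_width: 31.8
```

```bash
python3 -c "
from pl import *
show();mf();print(now()[3]['wrist_torque'])"
```

```text
t 43.95 p [622.3  50.3  20.2] th 14.92 tilt [ 0.0027 -0.0085] F [  7.3  -13.44  -1.09] w 31.8 q [-0.16  0.73  0.05  1.74 -0.04  0.68  0.18]
mouth-frame TCP x -75.7 y -0.5 z 20.2 dth 2.07 | Fx -14.7 Fy -4.1 Fz -1.1
[-2.90815656 -1.56281546 -0.27896058]
```

Request:
jog_arm([
  {"jaw":0.25,"linear":[0,0,0],"angular":[0,0,0]},
  {"jaw":0.25,"linear":[0,0,0],"angular":[0,0,0]},
  {"jaw":0.25,"linear":[0,0,0],"angular":[0,0,0]},
  {"jaw":0.25,"linear":[0,0,0],"angular":[0,0,0]},
  {"jaw":0.25,"linear":[0,0,-0.02],"angular":[0,0,0]},
  {"jaw":0.25,"linear":[0,0.002,-0.035],"angular":[0,0,0]},
  {"jaw":0.25,"linear":[0,0.02,-0.045],"angular":[0,0,0]},
  {"jaw":0.25,"linear":[0,0.04,-0.045],"angular":[0,0,0]},
  {"jaw":0.25,"linear":[0,0.04,-0.03],"angular":[0,0,0]},
  {"jaw":0.25,"linear":[0,0.04,0],"angular":[0,0,0]},
  {"jaw":0.25,"linear":[0,0,0],"angular":[0,0,0]},
])

```text
time_s: 45.05
tool_pos: [656.8, -79.7, 196.2]
eef_rot: [[0.963, 0.27, -0.004], [0.27, -0.963, -0.007], [-0.005, 0.006, -1.0]]
ft_force: [0.1, 0.5, -0.3]
grip_width: 53.5
```

```bash
python3 -c "
from pl import *
show()
f=snap('side','s18');u,v=U(TH)
P=[np.r_[M+x*u+y*v,z] for x,y in((-84,18),(-84,-18)) for z in (0,8,16,24)]
crop(f,235,130,335,215,8,'s18d',np.array(P))
g=f['image'].astype(float).sum(2)
for c in range(261,265):
    for r in range(184,194):
      if g[r,c]<180<=g[r+1,c]: print(round(r+(180-g[r,c])/(g[r+1,c]-g[r,c]),2));break
f=snap('top','t18');crop(f,260,180,310,220,16,'t18c',np.array(P[3:4]+P[7:8]))
"
```

```text
t 45.05 p [656.8 -79.7 196.2] th 15.69 tilt [-0.0035 -0.0072] F [ 0.11  0.55 -0.27] w 53.5 q [ 0.04  0.59  0.06  1.45 -0.03  1.11  0.38]
188.42
188.09
187.93
187.71
```

View pics/s18d.png

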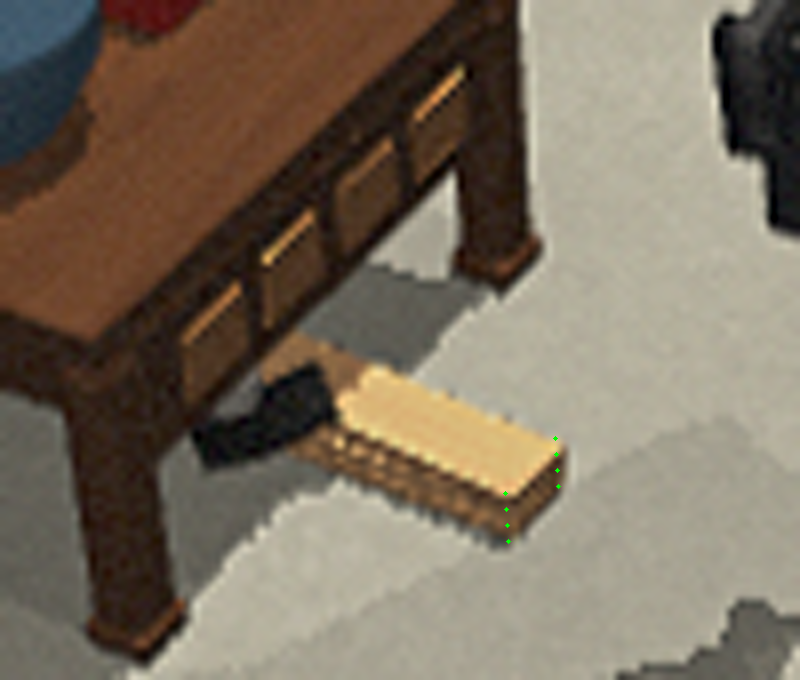

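View pics/t18c.png

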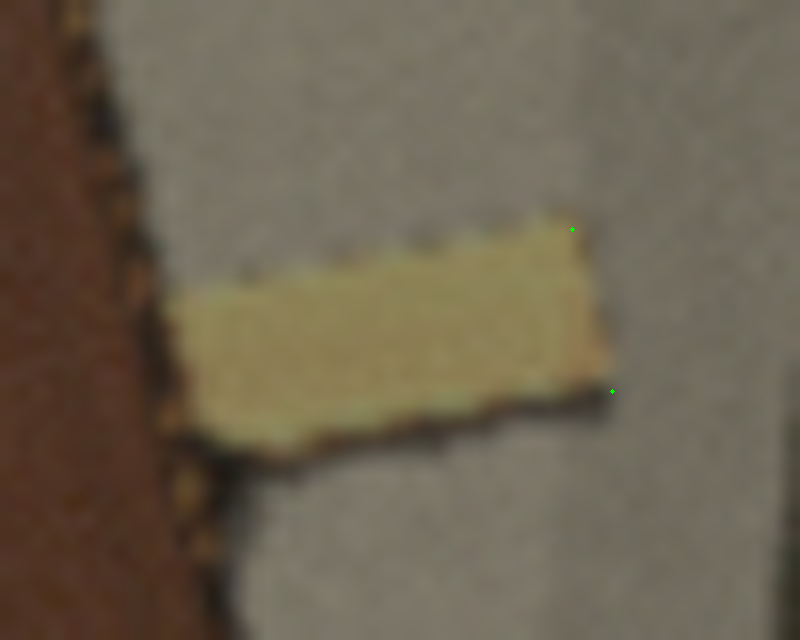

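Request:
jog_arm([
  {"jaw":0.25,"linear":[0,0.02,-0.01],"angular":[0,0,0]},
  {"jaw":0.25,"linear":[0,0,0],"angular":[0,0,0]},
  {"jaw":0.25,"linear":[0,0,0],"angular":[0,0,0]},
  {"jaw":0.25,"linear":[0,0,0],"angular":[0,0,0]},
  {"jaw":0.25,"linear":[0,0,0],"angular":[0,0,0]},
  {"jaw":0.25,"linear":[0,0,0],"angular":[0,0,0]},
  {"jaw":0.25,"linear":[0,0,0],"angular":[0,0,0]},
  {"jaw":0.25,"linear":[0,0,0],"angular":[0,0,0]},
  {"jaw":0.25,"linear":[0,0,0],"angular":[0,0,0]},
  {"jaw":0.25,"linear":[0,0,0],"angular":[0,0,0]},
  {"jaw":0.25,"linear":[0,0,0],"angular":[0,0,0]},
  {"jaw":0.25,"linear":[0,0,0],"angular":[0,0,0]},
])

```text
time_s: 46.35
tool_pos: [659.5, -80.1, 201.7]
eef_rot: [[0.957, 0.288, -0.013], [0.289, -0.957, 0.005], [-0.011, -0.009, -1.0]]
ft_force: [0.1, 0.1, -0.1]
grip_width: 53.4
```

```bash
python3 -c "
from pl import *
show()
f=snap('side','s19');crop(f,235,130,335,215,8,'s19d')
g=f['image'].astype(float).sum(2)
for c in range(261,265):
    for r in range(184,194):
      if g[r,c]<180<=g[r+1,c]: print(round(r+(180-g[r,c])/(g[r+1,c]-g[r,c]),2));break
a=load('pics/s18.npz')['image'][160:205,245:312].astype(int);b=f['image'][160:205,245:312].astype(int)
print(np.percentile(abs(a-b).max(2),[50,90,99,100]))
a=load('pics/side0.npz')['image'].astype(int); d=abs(a-f['image'].astype(int)).max(2)
for n,(x0,y0,x1,y1) in dict(pot=(160,125,192,172),tin=(360,158,390,204),plinth=(385,198,450,248),box=(436,268,508,335),jar=(205,105,270,155),tray=(298,234,430,338)).items(): print(n,(d[y0:y1,x0:x1]>50).mean().round(3))
"
```

```text
t 46.35 p [659.5 -80.1 201.7] th 16.77 tilt [-0.0126  0.0053] F [ 0.09  0.05 -0.07] w 53.4 q [ 0.06  0.59  0.05  1.42 -0.04  1.14  0.41]
188.38
188.1
187.93
187.65
[ 4.  9. 19. 26.]
pot 0.109
tin 0.0
plinth 0.0
box 0.0
jar 0.0
tray 0.169
```

View pics/s19d.png

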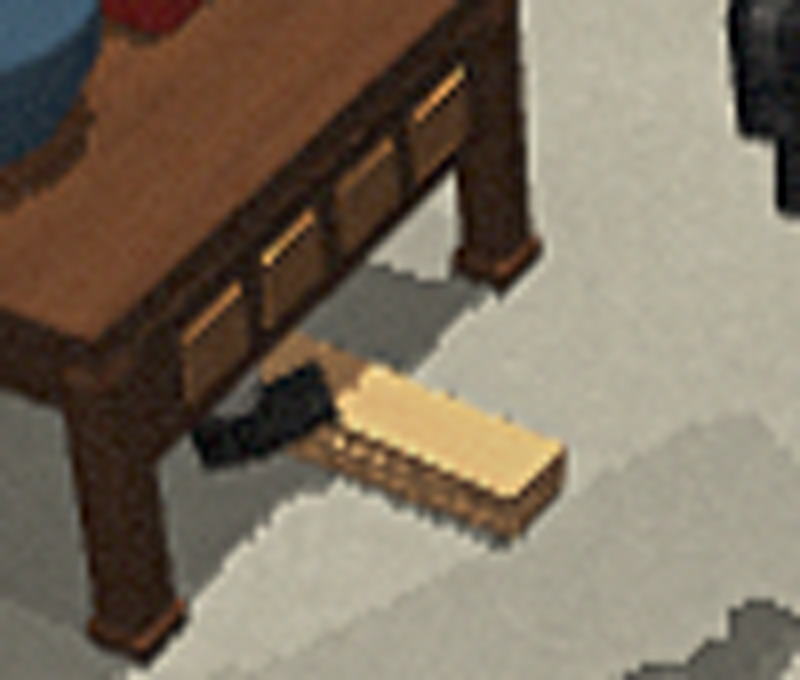

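```bash
python3 -c "
from rig import manip
print(manip.finish_job())"
```

```text
the job is handed in; nothing more can be done
None
```

I slid three shims one at a time under the middle foot, flat on each other and against the back stop. The fourth stays in the tray, the gripper is clear of everything, and the job was handed in at about 46 s of the 72 s.

**Feel:** Shims 1 and 2 slid in freely at about 1 N and stopped hard at the expected home position. Shim 3 met the ramp and took 4 to 8 N to push on. It then stopped rigid against the back stop at about 15 N.

**Snugness:** In the images the foot sits about 3.5 to 4 mm higher than at the start. By the stated spring figures that is roughly 4.5 N, over the 1.5 N needed. The stack and foot did not move over the last second I watched.

**Alignment:** The tails are flush and match the predicted home outline in both cameras, within about 1 px.

**Surroundings:** The tea tin, plinth, gift box and jar look unchanged. The image around the brush pot differs by about 11%. I put that down to the arm blocking the view or casting shadow, since I never went near the pot, but I did not confirm it. I did not compare the slab.

**What disagreed:**
- **Foot angle:** In the depth images, and in how it felt, the foot is turned about 50° or more from the stand's axis. The stop and stand are not turned. The foot therefore presses on the top shim near its left edge, probably with the ramp rather than fully with the flat sole.
- **Rework on the top shim:** My later checking pushes made its nose slip sideways a few mm. I gripped it again, realigned it, pushed it home and rechecked it.
- **Contact point:** Shim 3 first touched the ramp with its centre at about x = -70 to -67, slightly before the stated -65 to -35.

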